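# Lock the manifold blocks into the transport carrier

### The job

Load every aluminium manifold block lying on the bench into the transport carrier, one to a bay, any bay: lay it flat and push it fully home against the bay's end stop and its side posts. Secure each block with its bay's quarter-turn fastener: line the wing up with the slot in the collar, push it all the way in, and turn it clockwise (seen from above) a full quarter turn so that the tongue locks over the block. Leave the fastener of an empty bay up, and do not disturb the other things on the bench.

Things in the scene. Friction and masses are not known exactly. Their poses are not given: they have to be found in the camera images.
- carrier: dark steel plate fixed to the bench, 220 mm (its x) x 350 (y) x 12 thick; origin centre of underside, z up. Three bays 110 mm apart along y. Per bay: an end stop at its +x end (36 mm wide), two side posts on its +y side (12 mm square, centred 39 mm either side of the block's middle; a finger fits between), all 22 mm high; at its -x end a fastener standing in a slotted collar 44 mm square
- bay1 (a point): bay 1 (at the carrier's -y side): the point on the plate's top, 12 mm above the bench, where the centre of a block's underside lies when the block (long axis along carrier x) is fully home: against the end stop, 55 mm from this point towards +x, and against both side posts, 25 mm towards +y. Axes as the carrier's
- wing1 (a point): centre of the black wing of bay 1's fastener, on its vertical turning axis, 95 mm from the bay point towards carrier -x. Wing 56 mm long (along this point's y), 12 thick, 30 tall; pinch it here. A steel tongue under it, 12 mm wide, reaches 58 mm to +y, 7 mm to -y; its underside is 23 mm below this point, its top 15 mm. Height over the bench: 81 mm up, 67 mm pushed in
- push1 (a joint): depth of bay 1's fastener, m: 0 up, 0.014 fully in. Stiff sliding fit (5 N plus 20 N s/m), stays where left. The cross pin on its shank passes the collar's slot (along carrier y) only with turn1 within about 0.15 of 0; once fully in and turned, the pin is caught under the collar
- turn1 (a joint): turn of bay 1's fastener, rad, growing clockwise from above: 0 with wing, tongue and pin along the slot, tongue to carrier +y; 1.571 with the tongue to +x over the block's end (locked if pushed in). Range -1.15 to 1.65, friction 0.04 N m, stays where left; the slot holds it part-way in. When in, the tongue's underside is 2 mm above a block's top, so a block can still slide beneath it
- bay2 (a point): bay 2 (in the middle): the point on the plate's top, 12 mm above the bench, where the centre of a block's underside lies when the block (long axis along carrier x) is fully home: against the end stop, 55 mm from this point towards +x, and against both side posts, 25 mm towards +y. Axes as the carrier's
- wing2 (a point): centre of the black wing of bay 2's fastener, on its vertical turning axis, 95 mm from the bay point towards carrier -x. Wing 56 mm long (along this point's y), 12 thick, 30 tall; pinch it here. A steel tongue under it, 12 mm wide, reaches 58 mm to +y, 7 mm to -y; its underside is 23 mm below this point, its top 15 mm. Height over the bench: 81 mm up, 67 mm pushed in
- push2 (a joint): depth of bay 2's fastener, m: 0 up, 0.014 fully in. Stiff sliding fit (5 N plus 20 N s/m), stays where left. The cross pin on its shank passes the collar's slot (along carrier y) only with turn2 within about 0.15 of 0; once fully in and turned, the pin is caught under the collar
- turn2 (a joint): turn of bay 2's fastener, rad, growing clockwise from above: 0 with wing, tongue and pin along the slot, tongue to carrier +y; 1.571 with the tongue to +x over the block's end (locked if pushed in). Range -1.15 to 1.65, friction 0.04 N m, stays where left; the slot holds it part-way in. When in, the tongue's underside is 2 mm above a block's top, so a block can still slide beneath it
- bay3 (a point): bay 3 (at the carrier's +y side): the point on the plate's top, 12 mm above the bench, where the centre of a block's underside lies when the block (long axis along carrier x) is fully home: against the end stop, 55 mm from this point towards +x, and against both side posts, 25 mm towards +y. Axes as the carrier's
- wing3 (a point): centre of the black wing of bay 3's fastener, on its vertical turning axis, 95 mm from the bay point towards carrier -x. Wing 56 mm long (along this point's y), 12 thick, 30 tall; pinch it here. A steel tongue under it, 12 mm wide, reaches 58 mm to +y, 7 mm to -y; its underside is 23 mm below this point, its top 15 mm. Height over the bench: 81 mm up, 67 mm pushed in
- push3 (a joint): depth of bay 3's fastener, m: 0 up, 0.014 fully in. Stiff sliding fit (5 N plus 20 N s/m), stays where left. The cross pin on its shank passes the collar's slot (along carrier y) only with turn3 within about 0.15 of 0; once fully in and turned, the pin is caught under the collar
- turn3 (a joint): turn of bay 3's fastener, rad, growing clockwise from above: 0 with wing, tongue and pin along the slot, tongue to carrier +y; 1.571 with the tongue to +x over the block's end (locked if pushed in). Range -1.15 to 1.65, friction 0.04 N m, stays where left; the slot holds it part-way in. When in, the tongue's underside is 2 mm above a block's top, so a block can still slide beneath it
- block1: an aluminium manifold block, 110 mm (its x) by 50 mm (its y) by 30 mm tall, about 0.45 kg, a row of four ports along the top; all blocks are alike and the same either way round. Origin: centre of its underside. Two or three of them are present, lying flat on the bench (None if absent)
- block2: an aluminium manifold block, 110 mm (its x) by 50 mm (its y) by 30 mm tall, about 0.45 kg, a row of four ports along the top; all blocks are alike and the same either way round. Origin: centre of its underside. Two or three of them are present, lying flat on the bench (None if absent)
- block3: an aluminium manifold block, 110 mm (its x) by 50 mm (its y) by 30 mm tall, about 0.45 kg, a row of four ports along the top; all blocks are alike and the same either way round. Origin: centre of its underside. Two or three of them are present, lying flat on the bench (None if absent)
- bearing: bystander, not part of the job: steel bearing ring, 52 mm across, 18 mm tall, lying flat; origin under its centre
- fitting: bystander, not part of the job: brass pipe fitting, 38 mm across the foot, 48 mm tall, standing; origin under its centre
- spanner: bystander, not part of the job: steel spanner, 200 mm long, lying flat; origin near its middle
- pulley: bystander, not part of the job: grooved aluminium pulley, 68 mm across, 24 mm tall, lying flat; origin under its centre
- bigbolt: bystander, not part of the job: large steel bolt standing on its head, head 36 mm across, 80 mm tall; origin under its head
- bushing: bystander, not part of the job: plain brass bushing, 44 mm across, 35 mm tall, standing; origin under its centre
There are look-alikes about, which are no part of the job. Leave any pink look-alike of the block1 alone.

How it is judged:
By the outcome, as a careful person would: the job done as asked, in the order asked, and still so for the second after the job is handed in, with the robot touching nothing.
Of block1, block2, block3 only 2 to 3 are there at a start; the rules pass over those that are not, and their reading is None.
At some moment in a run one of block1, block2, block3 may be knocked a few centimetres aside while the robot is not near it.
Once in a run the grip may slacken for a moment while it holds something.
It also fails if it takes over 210 s, if anything falls off the work surface, if the arm or the gripper's body presses on something with over 40 N, if the wrist force passes 120 N, or if a joint passes its speed limit or range.

### The arm

A 6-joint arm with a two-finger parallel gripper is mounted at the origin on the work surface. World frame = base frame: x ahead of the robot, y to its left, z up, the work surface at z = 0. Lengths are in mm, angles in rad, forces in N, time in s.
With the tool pointing down it reaches from about 275 to 875 mm from the base axis. Payload 12.5 kg.
Tool frame: the origin (TCP) lies at the very end of the fingers, on their centre line; the grasp point (between the pads) lies 19 mm behind it; y points along the fingers, x is the direction in which the jaws open and shut, and the axes are right-handed (so a half turn about y gives the same grasp; the last joint's range is limited). The gripper opens to 85 mm and grips with 20 to 120 N. Pads are 22 mm wide; open, the fingers measure 114 mm over their backs; the gripper's body (76 mm by 85 mm) begins 54 mm behind the grasp point. The pads swing forward as they close: fully open they stand 13 mm farther back than shut.
Start: joints at [1.066, 0.351, 1.652, -0, 1.139, -0.085], TCP at [224.136, 502.243, 231.29] pointing down, gripper open.
Joint ranges: [-2.75, 2.75], [-0.79, 2.1], [0.01, 2.65], [-1.57, 4.71], [0.07, 3.14], [-2.87, 2.87]. Speed limits (rad/s): [2.22, 2.22, 2.79, 3.14, 3.14, 3.14].

### API

Orientations are given as a rotation vector (axis times angle).
In Python, from bench import get_state, read_camera, hand_in gives the robot as it stands. The module is installed in compiled form; this text tells all that it offers.
- The arm moves only by the tool move_arm, never from a script. Its argument "motion" is a list of rows, each a list of 7 numbers: the turn, a rotation vector about the tool's x, y, z in degrees, then the shift along the tool's x, y, z in mm, then the opening, from 0 (shut) to 1 (fully open). A call has exactly 10 rows; each row shifts and turns the commanded pose from where the row before left it, along the tool's axes as they then stand; what a row does not reach is not made up. A row lasts 1/12 s, in which the tool goes at most 41.7 mm and 7.16 degrees, less where a joint would pass 70% of its speed; a pose out of reach is approached as far as the arm can. A call is refused whole if a number of a shift passes 41.7 or a number of a turn 7.16, either way. A call with a gripper value outside its range is refused whole. The fingers move at their own pace and stop on an object; "newtons" is the grip in N (left out, the last holds). Time passes only in rows, so rows that do not move let the fingers close, or fill a call up. It gives the time, the measured TCP pose, the force and the opening at its end, in the units of the state.
- get_state(): the state, without advancing time (a new reading comes with each control period).
- read_camera(name): name is "scene" or "top"; returns a dict with "frame" (420x560x3 uint8, red, green, blue), "fx", "fy", "cx", "cy" (pixels), "origin" and "rotation" of the camera in the world. Camera axes: x right, y down, z forward; pixel columns grow to the right and rows downward; lengths in mm; the calibration is good to about 2 mm. A picture is of the moment at which its call begins. There is no depth.
- hand_in(): hands the job in, once; it reports no verdict.
The state is a dict: "t": time; "joints": joint angles; "joint_vel": joint speeds; "tau": joint torques, N m; "tcp_pos": TCP position; "tool_rot": TCP orientation; "contact_force": force on the tool from outside, world axes, zero at the start; "moment": the same for the moment, N m; "gripper_width": finger opening in mm.
Only numpy, scipy, OpenCV 4.12 (cv2) and the standard library are available. Lean on these libraries where they do the work, as an engineer would, in place of code of your own. Each camera call takes 0.05 s, during which the arm holds its last target.

## Working session

There is one attempt and no reset: what is moved stays moved. The work goes in short steps, Python scripts to look and compute and a tool call to move; the robot and the scene stay as the last step left them, time stands still between calls to the robot, and variables do not carry over. Pictures are saved under pics/ and viewed, and the job is handed in when it is done.

Besides the shell and the picture viewer there is one more tool, called after "Request:" as name(argument=value, ...) on one line, values as JSON. move_arm: Moves the arm, as the interface text tells. Its arguments: {"type":"object","properties":{"motion":{"type":"array","items":{"type":"array","items":{"type":"number"}}},"newtons":{"type":"number"}},"required":["motion"]}

```bash
mkdir -p pics; ls; python3 - <<'E'
from bench import get_state, read_camera
import cv2
print(get_state())
for n in ("scene","top"):
    c=read_camera(n)
    cv2.imwrite(f"pics/{n}0.png",cv2.resize(c["frame"][:,:,::-1],(800,600),interpolation=cv2.INTER_CUBIC))
    print(n,{k:v for k,v in c.items() if k!="frame"})
E
```

```text
pics
{'t': 0.0, 'joints': array([ 1.06639472e+00,  3.51222112e-01,  1.65243560e+00, -1.36997629e-05,
        1.13912215e+00, -8.46021873e-02]), 'joint_vel': array([-4.72314880e-04, -2.51691256e-04, -1.39989380e-04,  1.74127677e-03,
        5.60198502e-05,  3.68601038e-05]), 'tau': array([-2.81667919e-03, -5.06106663e+01, -2.91401160e+01, -3.20448262e-04,
        4.67059552e-03,  2.70888182e-05]), 'tcp_pos': array([223.98240135, 501.95198746, 230.76178953]), 'tool_rot': array([-1.37962415, -0.89388151,  0.89559313]), 'contact_force': array([-0.90801648,  0.05020743,  0.17373448]), 'moment': array([-0.01792905,  0.02090345,  0.00721226]), 'gripper_width': 85.69955563735725}
scene {'fx': 525.5004956286936, 'fy': 525.5004956286936, 'cx': 277.95552359450966, 'cy': 205.9436277542645, 'origin': array([1230.42614488, -840.77664043, 1019.14601757]), 'rotation': array([-2.17307134, -0.79301923,  0.35954721])}
top {'fx': 440.98815542701664, 'fy': 440.98815542701664, 'cx': 283.21343422229313, 'cy': 204.47988745067568, 'origin': array([ 272.40612637,    6.20628003, 1218.32091979]), 'rotation': array([-2.1277381 ,  2.08103044, -0.23483483])}
```

View pics/top0.png

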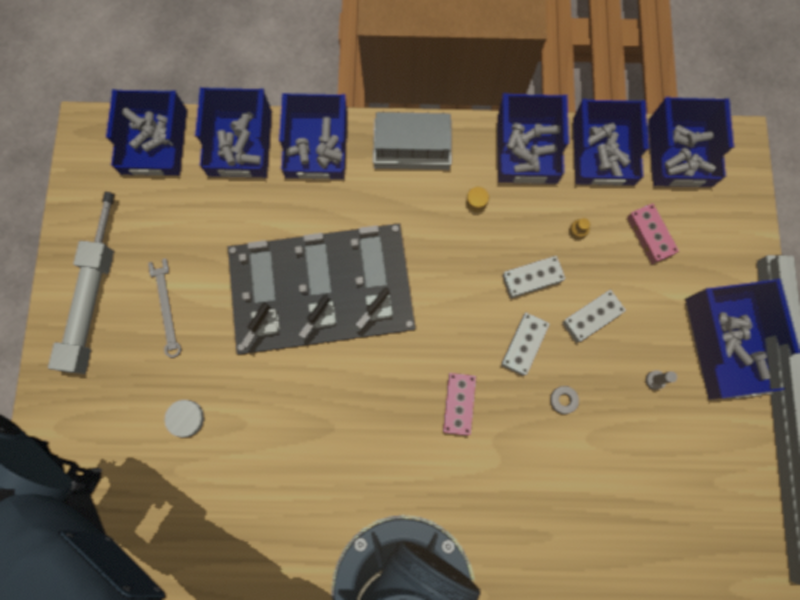

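View pics/scene0.png

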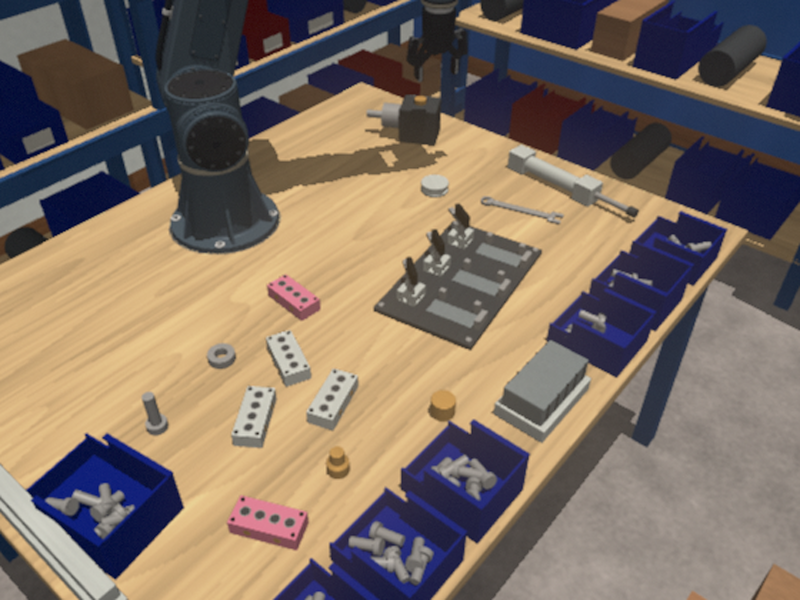

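```bash
cat > h.py <<'E'
import numpy as np, cv2
from scipy.spatial.transform import Rotation as R
from bench import get_state, read_camera
def cam(n):
    c=read_camera(n); c["R"]=R.from_rotvec(c["rotation"]).as_matrix(); return c
def ray(c,uv,z):
    uv=np.atleast_2d(np.array(uv,float))
    d=np.c_[(uv[:,0]-c["cx"])/c["fx"],(uv[:,1]-c["cy"])/c["fy"],np.ones(len(uv))]@c["R"].T
    return c["origin"]+d*((z-c["origin"][2])/d[:,2])[:,None]
def proj(c,P):
    p=(np.atleast_2d(np.array(P,float))-c["origin"])@c["R"]
    return np.c_[c["fx"]*p[:,0]/p[:,2]+c["cx"],c["fy"]*p[:,1]/p[:,2]+c["cy"]]
def crop(c,P,half,name,scale):
    u,v=proj(c,P)[0].astype(int); f=c["frame"]
    x0,y0=max(0,u-half),max(0,v-half)
    s=f[y0:v+half,x0:u+half,::-1]
    cv2.imwrite("pics/"+name,cv2.resize(s,None,fx=scale,fy=scale,interpolation=cv2.INTER_CUBIC))
    print(name,"x0,y0",x0,y0,"scale",scale,s.shape)
E
python3 - <<'E'
from h import *
for n in("top","scene"):
    c=cam(n); f=c["frame"]
    np.savez(""+n+"0.npz",**c)
t=cam("top"); s=cam("scene")
f=t["frame"]
# carrier dark mask in top
hsv=cv2.cvtColor(f,cv2.COLOR_RGB2HSV)
m=((hsv[...,2]<95)&(hsv[...,1]<90)).astype(np.uint8)
n,l,st,ce=cv2.connectedComponentsWithStats(m)
for i in range(1,n):
    if st[i,4]>800: print(st[i],ce[i],ray(t,ce[i],12)[0])
# carrier corner px in full frame approx
pts=np.array([[228,246],[401,225],[413,330],[237,353]])*0.7
print(ray(t,pts,12))
crop(t,ray(t,pts.mean(0),12)[0],66,"carr_top.png",6)
sp=np.array([[478,285]])*0.7
crop(s,ray(s,sp,12)[0],70,"carr_sc.png",6)
E
```

```text
[448  70  65  61 960] [486.14270833 108.66041667] [ 847.6978741  -584.29298633   12.        ]
[ 160  158  130   90 6546] [223.8243202  204.46410021] [540.51282038 174.87437821  12.        ]
[480 202  35  78 987] [493.13779129 238.59777102] [ 460.77479325 -572.92403112   12.        ]
[ 512  234   48  175 2309] [548.62667822 308.61974881] [ 275.52005201 -705.50550578   12.        ]
[   0  290  115  130 8409] [ 38.98121061 371.15483411] [ 89.33778572 628.75713681  12.        ]
[ 232  363  104   57 3570] [282.14593838 399.29719888] [34.99801228  0.0447918  12.        ]
[[630.51597591 362.54357509  12.        ]
 [682.38038804  18.69458887  12.        ]
 [469.39216579  -9.47396099  12.        ]
 [417.19961311 327.43700271  12.        ]]
carr_top.png x0,y0 157 135 scale 6 (132, 132, 3)
carr_sc.png x0,y0 264 129 scale 6 (140, 140, 3)
```

View pics/carr_top.png

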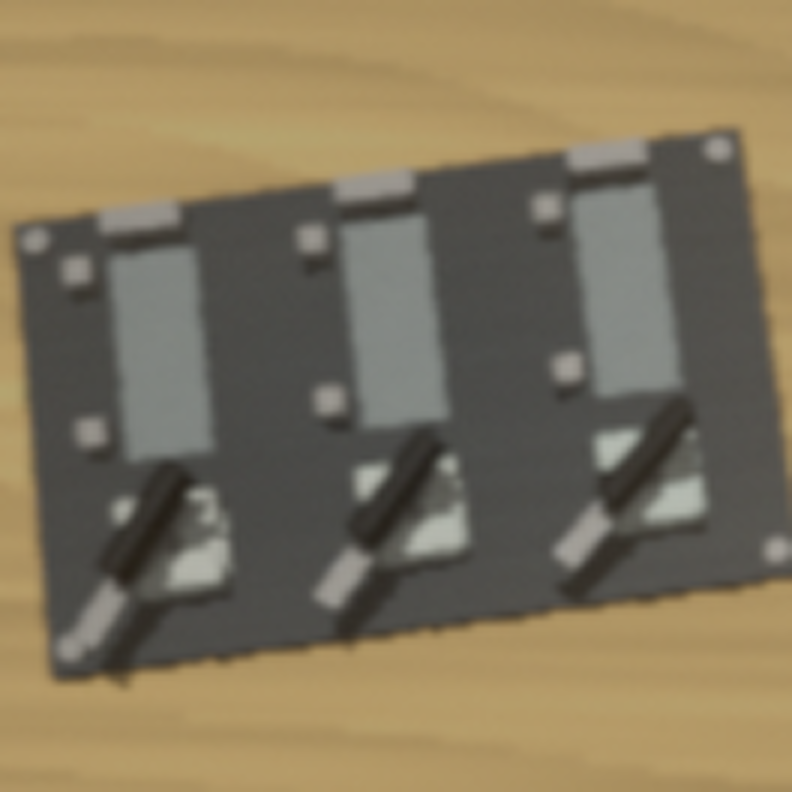

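View pics/carr_sc.png

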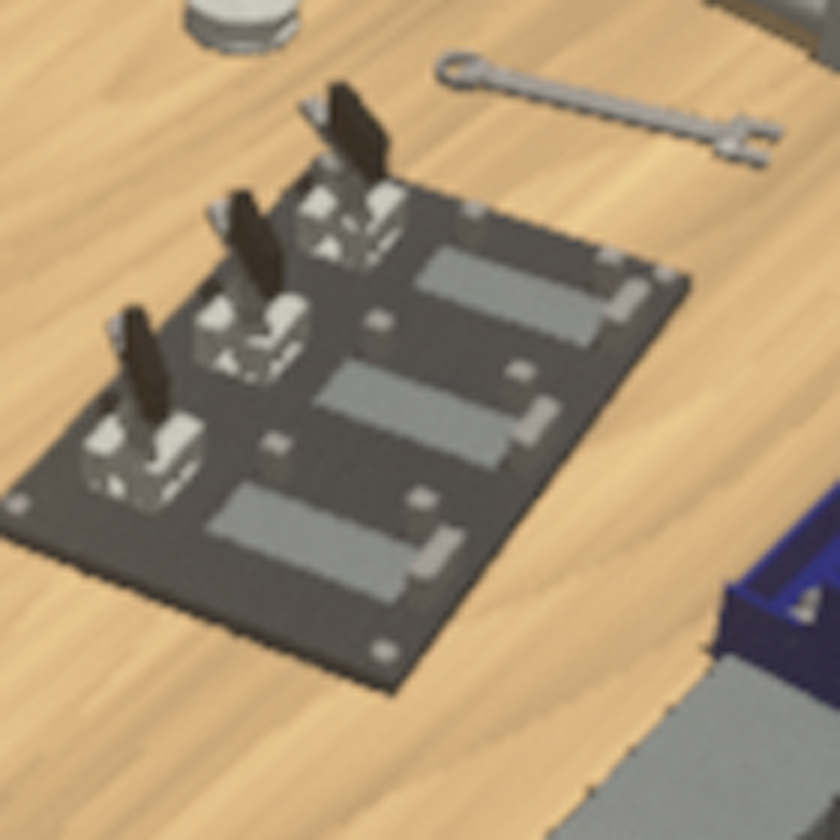

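```bash
cat >> h.py <<'E'
def rigid(A,B):
    A=np.array(A,float);B=np.array(B,float);a=A-A.mean(0);b=B-B.mean(0)
    th=np.arctan2((a[:,0]*b[:,1]-a[:,1]*b[:,0]).sum(),(a*b).sum())
    M=np.array([[np.cos(th),-np.sin(th)],[np.sin(th),np.cos(th)]])
    t=B.mean(0)-M@A.mean(0); return th,t,A@M.T+t-B
E
python3 - <<'E'
from h import *
model=[(39,141),(-39,141),(39,31),(-39,31),(39,-79),(-39,-79)]
pt={"top":[(77,271),(91,433),(313,240),(329,400),(547,208),(568,367)],"scene":[(610,257),(473,210),(521,371),(378,320),(423,497),(276,444)]}
o={"top":(157,135),"scene":(264,129)}
tot=[]
for n in pt:
    c=cam(n)
    uv=(np.array(pt[n])+.5)/6-.5+np.array(o[n])
    # refine: weighted centroid of brightness in 3px window
    g=cv2.cvtColor(c["frame"],cv2.COLOR_RGB2GRAY).astype(float)
    if n=="top":
        r=[]
        for u,v in uv:
            iu,iv=int(round(u)),int(round(v)); w=np.clip(g[iv-3:iv+4,iu-3:iu+4]-90,0,None)
            yy,xx=np.mgrid[iv-3:iv+4,iu-3:iu+4]; r.append(((w*xx).sum()/w.sum(),(w*yy).sum()/w.sum()))
        print(np.round(np.array(r)-uv,2).tolist())
    P=ray(c,uv,34)[:,:2]
    th,t,res=rigid(model,P); print(n,th,t,np.round(res,1).tolist()); tot.append(P)
th,t,res=rigid(model+model,np.vstack(tot)); print(th,t)
# blocks
for n in ("top","scene"):
    c=cam(n); hsv=cv2.cvtColor(c["frame"],cv2.COLOR_RGB2HSV)
    m=((hsv[...,1]<45)&(hsv[...,2]>120)).astype(np.uint8)
    N,l,st,ce=cv2.connectedComponentsWithStats(m)
    for i in range(1,N):
        if 300<st[i,4]<2500:
            p=ray(c,ce[i],30)[0]
            if 250<p[0]<650 and -400<p[1]<0: print(n,st[i],p)
E
```

```text
[[-0.2, -0.24], [-0.1, -0.26], [-0.22, -0.4], [0.0, -0.17], [-0.01, -0.27], [0.02, -0.11]]
top 0.162801073708707 [587.19307861 181.63788372] [[0.1, 0.2], [-0.1, 0.0], [0.5, 0.3], [-0.2, -0.5], [0.3, 0.0], [-0.5, 0.1]]
scene 0.16283063408461854 [587.81263683 181.24049176] [[-0.6, 1.4], [-0.3, 0.7], [0.1, -0.5], [0.8, -0.4], [0.4, -1.4], [-0.4, 0.1]]
0.1628158165179121 [587.50285658 181.43918755]
top [353 180  42  27 642] [ 579.10743458 -241.75338891   30.        ]
top [396 203  41  36 648] [ 503.2041463  -356.70106438   30.        ]
top [352 219  32  43 690] [ 445.88022609 -222.53557958   30.        ]
scene [187 232  30  38 625] [ 460.88737401 -232.22310971   30.        ]
scene [215 259  35  36 625] [ 584.40115786 -246.76729585   30.        ]
scene [162 270  30  39 666] [ 509.81785998 -362.04970758   30.        ]
```

```bash
cat >> h.py <<'E'
def blocks(c,z=30,verbose=False,lim=(250,700,-450,400)):
    f=c["frame"]; hsv=cv2.cvtColor(f,cv2.COLOR_RGB2HSV); g=cv2.cvtColor(f,cv2.COLOR_RGB2GRAY).astype(float)
    m=((hsv[...,1]<45)&(hsv[...,2]>120)).astype(np.uint8)
    N,l,st,ce=cv2.connectedComponentsWithStats(m); out=[]
    for i in range(1,N):
        if not 250<st[i,4]<2500: continue
        p=ray(c,ce[i],z)[0]
        if not(lim[0]<p[0]<lim[1] and lim[2]<p[1]<lim[3]): continue
        x,y,w,h=st[i,:4]
        cc=(l[y:y+h,x:x+w]==i).astype(np.uint8)
        cs,_=cv2.findContours(cc,cv2.RETR_EXTERNAL,cv2.CHAIN_APPROX_NONE)
        hull=np.zeros_like(cc); cv2.drawContours(hull,[cv2.convexHull(np.vstack(cs))],-1,1,-1)
        hull=cv2.erode(hull,np.ones((3,3),np.uint8))
        gg=g[y:y+h,x:x+w]; med=np.median(gg[cc>0])
        w_=np.clip(med*0.75-gg,0,None)*hull
        n2,l2,s2,_=cv2.connectedComponentsWithStats((w_>0).astype(np.uint8))
        q=[]
        for k in range(1,n2):
            ww=w_*(l2==k); 
            if s2[k,4]<3: continue
            yy,xx=np.mgrid[y:y+h,x:x+w]; q.append(((ww*xx).sum()/ww.sum(),(ww*yy).sum()/ww.sum(),s2[k,4]))
        q=np.array(q)
        if len(q)<4: print("few ports",p,len(q)); continue
        P=ray(c,q[:,:2],z)[:,:2]
        sp=P-P.mean(0); U,S,Vt=np.linalg.svd(sp); a=np.arctan2(Vt[0,1],Vt[0,0])
        t=np.sort(sp@Vt[0])
        out.append((P.mean(0),np.mod(np.degrees(a),180),len(q),np.round(t,1),S[1]))
    return out
E
python3 - <<'E'
from h import *
for n in ("top","scene"):
    c=cam(n)
    for b in blocks(c): print(n,b)
t=cam("top"); crop(t,[510,-280,30],60,"bl.png",6)
E
```

```text
few ports [599.87528418  71.94609774  30.        ] 0
few ports [582.41867223 178.93302936  30.        ] 0
few ports [565.06390977 286.35081118  30.        ] 0
top (array([ 586.38220186, -240.99162258]), np.float64(109.05011487552028), 6, array([-48.5, -35.7, -11.7,  12.3,  36.4,  47.3]), np.float64(21.585279531040197))
top (array([ 504.66763395, -358.10274005]), np.float64(124.40870522740084), 4, array([-36. , -12.1,  12. ,  36.1]), np.float64(0.1368506980469117))
top (array([ 439.79925272, -216.48023065]), np.float64(146.67701658097283), 5, array([-45.8, -21.9,   1.7,  25.5,  40.5]), np.float64(12.148136579086254))
few ports [587.97562696 275.53144965  30.        ] 1
few ports [605.05066066 168.34272182  30.        ] 1
few ports [622.28678574  61.15796953  30.        ] 1
scene (array([ 457.94650955, -223.38291787]), np.float64(152.29847971956767), 7, array([-58.3, -45.4, -21.3,   2.5,  26.5,  38. ,  57.9]), np.float64(21.702134848078146))
scene (array([ 585.38106291, -253.22362459]), np.float64(110.836888477712), 10, array([-60. , -59.9, -47.5, -23.4,   0.5,  24.4,  36. ,  37. ,  46.5,
        46.5]), np.float64(43.1880683528154))
scene (array([ 516.31210066, -365.8995927 ]), np.float64(123.04371180728755), 8, array([-60.2, -48.8, -24.6,  -0.8,  23.3,  34.6,  35.5,  40.9]), np.float64(34.40730798975591))
bl.png x0,y0 327 157 scale 6 (120, 120, 3)
```

View pics/bl.png

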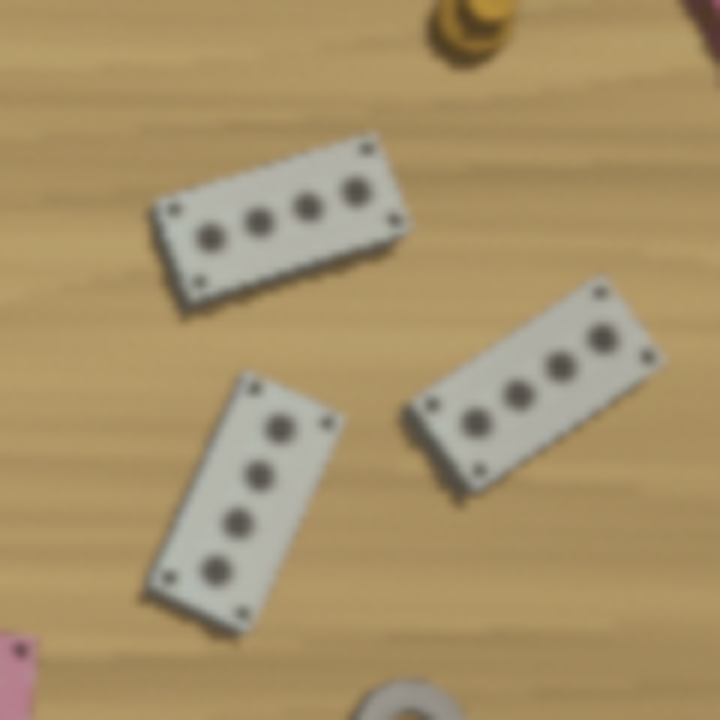

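```bash
python3 - <<'E'
s=open('h.py').read()
s=s.replace("        P=ray(c,q[:,:2],z)[:,:2]\n","        q=q[np.argsort(-q[:,2])][:4]\n        P=ray(c,q[:,:2],z)[:,:2]\n")
s+='''
CT=0.1628; CB=np.array([587.5,181.4])
def bay(i,x=0,y=0):
    M=np.array([[np.cos(CT),-np.sin(CT)],[np.sin(CT),np.cos(CT)]]); return CB+M@np.array([x,(i-2)*110+y])
def tool():
    s=get_state(); M=R.from_rotvec(s["tool_rot"]).as_matrix(); return s,M
def phi(M): return np.degrees(np.arctan2(M[1,0],M[0,0]))
def plan(x,y,z,ph):
    """world shift to target in the tool's present axes and the turn about tool y"""
    s,M=tool(); d=M.T@(np.array([x,y,z])-s["tcp_pos"]); p=phi(M)
    t=(p-ph+90)%180-90
    print("tcp",np.round(s["tcp_pos"],1),"phi %.1f"%p,"tilt",np.round(M[:,1],3),"F",np.round(s["contact_force"],1),"w %.1f"%s["gripper_width"],"j",np.round(s["joints"],2),"t %.1f"%s["t"])
    # tool-vertical frame shifts (if turn done after / the tool-frame now)
    Mt=R.from_rotvec([0,0,0]).as_matrix()
    pr=np.radians(p-t); X=np.array([np.cos(pr),np.sin(pr),0]);Z=np.array([-np.sin(pr),np.cos(pr),0])
    D=np.array([x,y,z])-s["tcp_pos"]
    print("now axes d",np.round(d,1),"| turn y deg %.1f (alt %.1f)"%(t,t-180*np.sign(t)),"| axes after turn: x %.1f y %.1f z %.1f"%(D@X,-D[2],D@Z))
'''
open('h.py','w').write(s)
E
python3 - <<'E'
from h import *
for n in ("top","scene"):
    for b in blocks(cam(n),lim=(250,700,-450,0)): print(n,b)
c=cam("top")
f=lambda p,z: ray(c,(np.array([p])+.5)/6-.5+np.array([157,135]),z)[0,:2]
for i,tip,we in((3,(82,640),(178,468)),(2,(328,600),(432,435)),(1,(568,560),(683,405))):
    a=bay(i,-95); t=f(tip,66)-a; w=f(we,96)-a
    th=lambda v:np.degrees(np.arctan2(v[1],v[0]))
    print(i,a,np.linalg.norm(t),np.linalg.norm(w),"turn",99.33-th(t), 99.33-(th(w)+180)%360)
s,M=tool(); print(phi(M),M)
E
```

```text
top (array([ 580.38798298, -242.72287857]), np.float64(109.09479102935066), 4, array([-36. , -12.1,  12. ,  36.1]), np.float64(0.2637715776068733))
top (array([ 504.66646346, -358.1035677 ]), np.float64(124.39471329482595), 4, array([-36. , -12.1,  12. ,  36.1]), np.float64(0.12677657395130973))
top (array([ 447.1251466, -223.7633955]), np.float64(155.14854984478876), 4, array([-36. , -12. ,  11.9,  36. ]), np.float64(0.128624627659706))
scene (array([ 464.84600616, -232.55799833]), np.float64(153.5357233339485), 4, array([-47.5, -16.2,   7.8,  55.8]), np.float64(1.5491097268277432))
scene (array([ 580.73795332, -242.68280561]), np.float64(109.3398976343949), 4, array([-35.9, -12. ,  11.9,  36. ]), np.float64(0.14776483192165996))
scene (array([ 522.09749272, -373.70470197]), np.float64(139.587057068427), 4, array([-34.5, -11.7,  11.6,  34.5]), np.float64(11.606710624215486))
3 [475.92715467 274.54773312] 57.08719067199222 26.757536575296125 turn -50.91565450194453 -46.46580112006889
2 [493.75615431 166.00222759] 56.17482877970839 26.47757480600844 turn -48.06826194297831 -44.522568794123046
1 [511.58515395  57.45672205] 56.440809718236416 24.87410473738995 turn -43.54107413746779 -41.80893357548608
65.94565772189885 [[ 4.07602914e-01  4.02364230e-07 -9.13159277e-01]
 [ 9.13159277e-01  1.74236513e-05  4.07602914e-01]
 [ 1.60745736e-05 -1.00000000e+00  6.73450840e-06]]
```

```bash
python3 -c "
from h import *
plan(447.3,-223.7,100,65.1)"
```

```text
tcp [224.1 502.2 231.3] phi 65.9 tilt [ 0.  0. -1.] F [ 0.2 -0.2  0.1] w 85.4 j [ 1.07  0.35  1.65  0.    1.14 -0.08] t 0.8
now axes d [-571.9  131.3 -499.7] | turn y deg 0.8 (alt -179.2) | axes after turn: x -564.5 y 131.3 z -508.1
```

Request:
move_arm(motion=[[0, 0.8, 0, -14, 0, -12, 0.75], [0, 0, 0, -28, 0, -25, 0.75], [0, 0, 0, -28, 0, -25, 0.75], [0, 0, 0, -28, 0, -25, 0.75], [0, 0, 0, -28, 0, -25, 0.75], [0, 0, 0, -28, 0, -25, 0.75], [0, 0, 0, -28, 0, -25, 0.75], [0, 0, 0, -28, 0, -25, 0.75], [0, 0, 0, -28, 0, -25, 0.75], [0, 0, 0, -28, 0, -25, 0.75]], newtons=60)

```text
t: 1.63
tcp_pos: [327.7, 159.7, 231.6]
tool_rot: [-1.384, -0.885, 0.884]
contact_force: [1.2, 0.4, 0.8]
gripper_width: 64.0
```

Request:
move_arm(motion=[[0, 0, 0, -28, 3, -25, 0.75], [0, 0, 0, -28, 5, -25, 0.75], [0, 0, 0, -28, 10, -25, 0.75], [0, 0, 0, -28, 10, -25, 0.75], [0, 0, 0, -28, 12, -25, 0.75], [0, 0, 0, -28, 12, -25, 0.75], [0, 0, 0, -28, 12, -25, 0.75], [0, 0, 0, -28, 12, -25, 0.75], [0, 0, 0, -28, 12, -25, 0.75], [0, 0, 0, -14, 12, -15, 0.75]])

```text
t: 2.47
tcp_pos: [434.4, -184.4, 130.8]
tool_rot: [-1.386, -0.883, 0.882]
contact_force: [-0.4, 1.8, -0.5]
gripper_width: 63.9
```

```bash
python3 -c "
from h import *
for n in ('top','scene'):
    for b in blocks(cam(n),lim=(250,700,-450,0)): print(n,b)
plan(447.3,-223.7,6,65.1)"
```

```text
scene (array([ 470.17216206, -235.47845211]), np.float64(152.27194434019205), 4, array([-41.5, -10.1,  13.9,  37.8]), np.float64(2.0525246096419703))
scene (array([ 589.17210246, -258.37984997]), np.float64(114.78057414810512), 4, array([-41.5, -18. ,   5.9,  53.6]), np.float64(7.189591355336782))
scene (array([ 521.21268078, -376.55626087]), np.float64(132.1369828210056), 4, array([-37.9, -11.2,  12.8,  36.3]), np.float64(5.843615632969877))
tcp [ 433.8 -183.3  129.7] phi 65.0 tilt [-0.001  0.001 -1.   ] F [ 0.2 -0.1 -1.1] w 63.6 j [-0.5   0.35  1.94 -0.    0.85 -1.63] t 2.6
now axes d [-30.9 123.7 -29.6] | turn y deg -0.1 (alt 179.9) | axes after turn: x -31.0 y 123.7 z -29.3
```

```bash
python3 - <<'E'
s=open('h.py').read()
s=s.replace("        q=q[np.argsort(-q[:,2])][:4]\n        P=ray(c,q[:,:2],z)[:,:2]\n","""        P=ray(c,q[:,:2],z)[:,:2]
        import itertools
        best=(9e9,None)
        for cmb in itertools.combinations(range(min(len(P),14)),4):
            Q=P[list(cmb)]; v=Q-Q.mean(0); _,_,W=np.linalg.svd(v); tt=np.sort(v@W[0])
            e=np.abs(tt-[-36,-12,12,36]).max()+np.abs(v@W[1]).max()
            if e<best[0]: best=(e,Q)
        P=best[1]
        if best[0]>6: print('bad fit',p,best[0]); continue
""")
open('h.py','w').write(s)
E
python3 -c "
from h import *
for n in ('top','scene'):
    for b in blocks(cam(n),lim=(250,700,-450,0)): print(n,b)"
```

```text
scene (array([ 447.68398655, -224.24513784]), np.float64(155.97376146595386), 7, array([-33.9, -12.6,  11.2,  35.3]), np.float64(0.6817987340028084))
scene (array([ 580.70735686, -242.68608702]), np.float64(109.29436532443378), 8, array([-36. , -11.9,  12. ,  35.9]), np.float64(0.12111443782706863))
scene (array([ 505.18887347, -357.94991017]), np.float64(124.32518400282682), 8, array([-36.1, -11.9,  11.9,  36. ]), np.float64(0.1126795420712737))
```

Request:
move_arm(motion=[[0, 0, 0, -8, 5, -8, 0.75], [0, 0, 0, -8, 10, -8, 0.75], [0, 0, 0, -8, 10, -8, 0.75], [0, 0, 0, -7, 10, -5.4, 0.75], [0, 0, 0, 0, 10, 0, 0.75], [0, 0, 0, 0, 0, 0, 0.75], [0, 0, 0, 0, 0, 0, 0.75], [0, 0, 0, 0, 0, 0, 0.75], [0, 0, 0, 0, 0, 0, 0.75], [0, 0, 0, 0, 0, 0, 0.75]])

```text
t: 3.5
tcp_pos: [447.5, -221.2, 86.9]
tool_rot: [-1.384, -0.885, 0.884]
contact_force: [0.2, -1.0, 0.4]
gripper_width: 64.0
```

```bash
python3 -c "
from h import *
for n in ('top','scene'):
    for b in blocks(cam(n),lim=(250,700,-450,0)): print(n,b)
plan(447.3,-223.7,6,65.1)"
```

```text
few ports [ 579.54642342 -223.73775315   30.        ] 2
few ports [ 484.25272673 -242.46030334   30.        ] 3
scene (array([ 580.71686809, -242.67876784]), np.float64(109.31613837992391), 8, array([-36., -12.,  12.,  36.]), np.float64(0.10153006877239179))
scene (array([ 505.19695462, -357.94548336]), np.float64(124.31508729894205), 8, array([-36. , -11.9,  11.9,  36. ]), np.float64(0.0719004796507739))
tcp [ 447.4 -221.3   86.7] phi 65.2 tilt [ 0.001 -0.    -1.   ] F [-0.1 -0.5 -0.4] w 64.4 j [-0.55  0.47  1.9   0.    0.77 -1.69] t 3.6
now axes d [-2.2 80.7 -0.9] | turn y deg 0.1 (alt -179.9) | axes after turn: x -2.2 y 80.7 z -0.9
```

Request:
move_arm(motion=[[0, 0, 0, -1.1, 10, -0.5, 0.75], [0, 0, 0, -1.1, 16, -0.4, 0.75], [0, 0, 0, 0, 18, 0, 0.75], [0, 0, 0, 0, 18, 0, 0.75], [0, 0, 0, 0, 12, 0, 0.75], [0, 0, 0, 0, 6, 0, 0.75], [0, 0, 0, 0, 0.5, 0, 0.75], [0, 0, 0, 0, 0, 0, 0.4], [0, 0, 0, 0, 0, 0, 0.4], [0, 0, 0, 0, 0, 0, 0.4]])

```text
t: 4.43
tcp_pos: [447.4, -223.9, 6.4]
tool_rot: [-1.385, -0.885, 0.884]
contact_force: [-1.3, -0.3, 0.4]
gripper_width: 48.5
```

```bash
python3 -c "
from h import *
b=bay(1,-6,-5);print(b)
plan(b[0],b[1],60,99.33)"
```

```text
[600.21874477  66.94811696]
tcp [ 447.4 -223.9    6.4] phi 65.1 tilt [ 0.001 -0.001 -1.   ] F [-1.3 -0.3  0.4] w 48.5 j [-0.56  0.62  1.92 -0.    0.6  -1.69] t 4.4
now axes d [328.1 -53.6 -16.5] | turn y deg -34.2 (alt 145.8) | axes after turn: x 262.2 y -53.6 z -197.9
```

Request:
move_arm(motion=[[0, 0, 0, 0, 0, 0, 0.4], [0, 0, 0, 0, -6, 0, 0.4], [0, 0, 0, 0, -12, 0, 0.4], [0, 0, 0, 0, -18, 0, 0.4], [0, -5.7, 0, 0, -22, 0, 0.4], [0, -5.7, 0, 0, -22, 0, 0.4], [0, -5.7, 0, 0, -20, 0, 0.4], [0, -5.7, 0, 0, -15, 0, 0.4], [0, -5.7, 0, 0, -8, 0, 0.4], [0, -5.7, 0, 0, 0, 0, 0.4]])

```text
t: 5.27
tcp_pos: [447.9, -224.2, 131.7]
tool_rot: [-1.129, -1.333, 1.332]
contact_force: [0.5, -0.3, -5.6]
gripper_width: 48.5
```

```bash
python3 -c "
from h import *
b=bay(1,-6,-5);print(b)
plan(b[0],b[1],60,99.33)
s=cam('scene'); f=s['frame']; cv2.imwrite('pics/s1.png',f[:,:,::-1])"
```

```text
[600.21874477  66.94811696]
tcp [ 447.9 -224.2  131.7] phi 99.6 tilt [ 0.003 -0.002 -1.   ] F [ 0.5 -0.3 -5.6] w 48.5 j [-0.56  0.4   1.87 -0.    0.87 -2.3 ] t 5.3
now axes d [ 261.7   71.6 -198.7] | turn y deg 0.3 (alt -179.7) | axes after turn: x 262.6 y 71.7 z -197.5
```

View pics/s1.png

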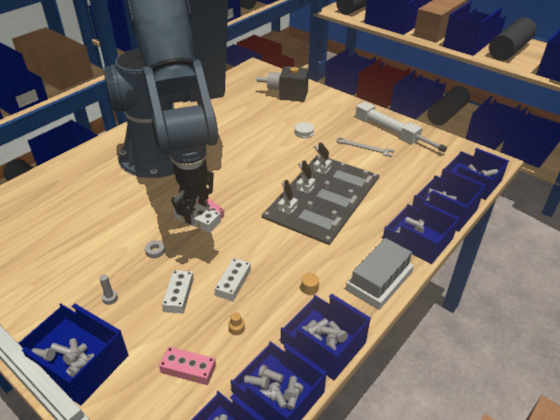

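The block is held in the jaws (about (205,215)) and the other things are where they were. Carrying it to bay 1.

Request:
move_arm(motion=[[0, 0, 0, 12, 0, -10, 0.4], [0, 0, 0, 24, 0, -18, 0.4], [0, 0, 0, 28, 0, -21, 0.4], [0, 0, 0, 30, 0, -22, 0.4], [0, 0, 0, 30, 0, -22, 0.4], [0, 0, 0, 30, 0, -22, 0.4], [0, 0, 0, 30, 0, -22, 0.4], [0, 0, 0, 30, 0, -22, 0.4], [0, 0, 0, 28, 0, -22, 0.4], [0, 0, 0, 15, 0, -12, 0.4]])

```text
t: 6.15
tcp_pos: [596.7, 64.5, 129.3]
tool_rot: [-1.128, -1.329, 1.327]
contact_force: [0.0, 0.5, -4.3]
gripper_width: 48.7
```

Request:
move_arm(motion=[[0, 0.3, 0, 5, 5, -5, 0.4], [0, 0, 0, 0, 10, 0, 0.4], [0, 0, 0, 0, 15, 0, 0.4], [0, 0, 0, 0, 15, 0, 0.4], [0, 0, 0, 0, 15, 0, 0.4], [0, 0, 0, 0, 10, 0, 0.4], [0, 0, 0, 0, 0, 0, 0.4], [0, 0, 0, 0, 0, 0, 0.4], [0, 0, 0, 0, 0, 0, 0.4], [0, 0, 0, 0, 0, 0, 0.4]])

```text
t: 6.98
tcp_pos: [600.4, 66.7, 59.7]
tool_rot: [-1.132, -1.325, 1.324]
contact_force: [-0.4, 0.7, -3.9]
gripper_width: 48.9
```

```bash
cat >>h.py <<'E'
def inbay(i):
    s,M=tool(); d=s["tcp_pos"][:2]-bay(i); c,k=np.cos(CT),np.sin(CT)
    F=s["contact_force"]
    print("tcp in bay frame x %.1f y %.1f z %.1f"%(c*d[0]+k*d[1],-k*d[0]+c*d[1],s["tcp_pos"][2]),"F carrier x %.1f y %.1f z %.1f"%(c*F[0]+k*F[1],-k*F[0]+c*F[1],F[2]))
E
python3 -c "
from h import *
b=bay(1,-6,-5);print(b)
plan(b[0],b[1],20,99.33); inbay(1)
s=cam('scene'); crop(s,[590,70,40],60,'s2.png',6)"
```

```text
[600.21874477  66.94811696]
tcp [600.4  66.7  59.7] phi 99.0 tilt [ 0.001  0.    -1.   ] F [-0.4  0.7 -3.9] w 48.9 j [ 0.03  0.66  1.63 -0.    0.85 -1.69] t 7.0
now axes d [ 0.3 39.7  0.2] | turn y deg -0.3 (alt 179.7) | axes after turn: x 0.3 y 39.7 z 0.2
tcp in bay frame x -5.8 y -5.3 z 59.7 F carrier x -0.3 y 0.7 z -3.9
s2.png x0,y0 251 149 scale 6 (120, 120, 3)
```

View pics/s2.png

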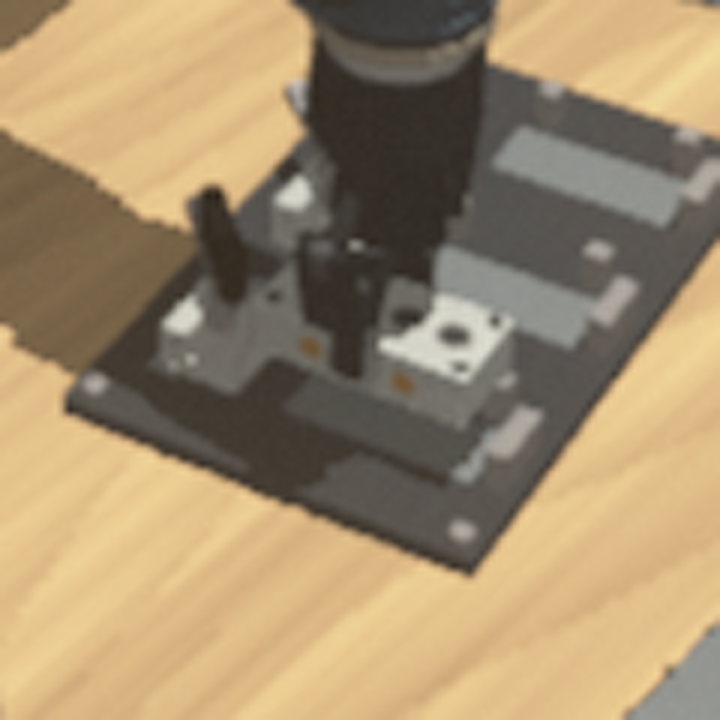

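The block is level over bay 1, in front of stop and posts. Lowering.

Request:
move_arm(motion=[[0, -0.3, 0, 0, 6, 0, 0.4], [0, 0, 0, 0, 10, 0, 0.4], [0, 0, 0, 0, 10, 0, 0.4], [0, 0, 0, 0, 8, 0, 0.4], [0, 0, 0, 0, 4, 0, 0.4], [0, 0, 0, 0, 2, 0, 0.4], [0, 0, 0, 0, 1, 0, 0.4], [0, 0, 0, 0, 0, 0, 0.4], [0, 0, 0, 0, 0, 0, 0.4], [0, 0, 0, 0, 0, 0, 0.4]])

```text
t: 7.87
tcp_pos: [599.1, 66.9, 18.4]
tool_rot: [-1.126, -1.327, 1.329]
contact_force: [-10.1, -1.2, 11.0]
gripper_width: 48.9
```

```bash
python3 -c "
from h import *
b=bay(1,0,0)
plan(b[0],b[1],18,99.33); inbay(1)"
```

```text
tcp [599.1  66.9  18.4] phi 99.4 tilt [-0.002 -0.    -1.   ] F [-10.1  -1.2  11. ] w 48.9 j [ 0.03  0.72  1.64 -0.    0.78 -1.7 ] t 7.9
now axes d [ 4.9  0.4 -7.1] | turn y deg 0.0 (alt -180.0) | axes after turn: x 4.9 y 0.4 z -7.1
tcp in bay frame x -7.1 y -4.9 z 18.4 F carrier x -10.2 y 0.4 z 11.0
```

```bash
python3 -c "
from h import *
s=cam('scene'); crop(s,[610,70,30],45,'s3.png',8); t=cam('top');crop(t,[600,70,30],45,'t3.png',8)
for n,c in (('s',s),('t',t)):
    for b in blocks(c,42,lim=(400,750,-20,400)): print(n,b)
"
```

```text
s3.png x0,y0 272 170 scale 8 (90, 90, 3)
t3.png x0,y0 216 138 scale 8 (90, 90, 3)
few ports [595.54751389 262.07109062  42.        ] 1
few ports [562.20944102 283.58701944  42.        ] 2
```

View pics/s3.png

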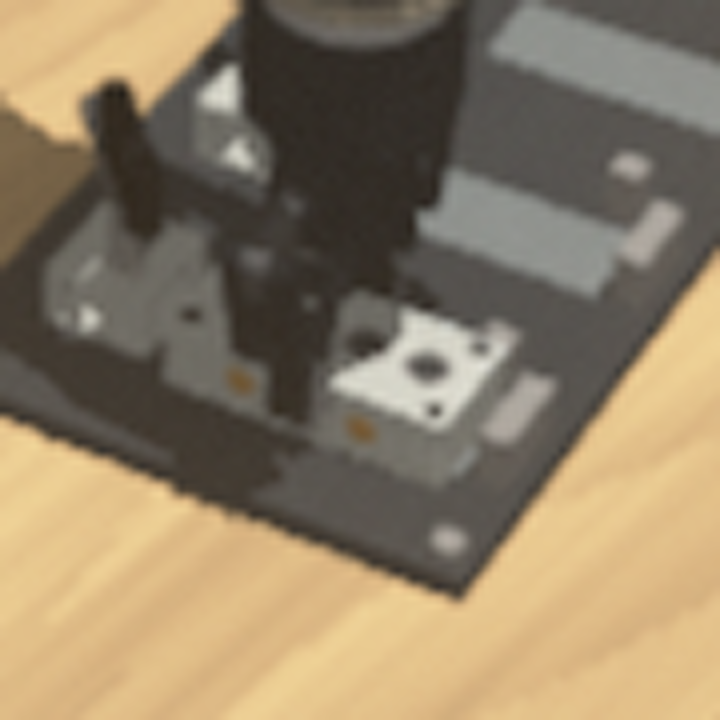

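View pics/t3.png

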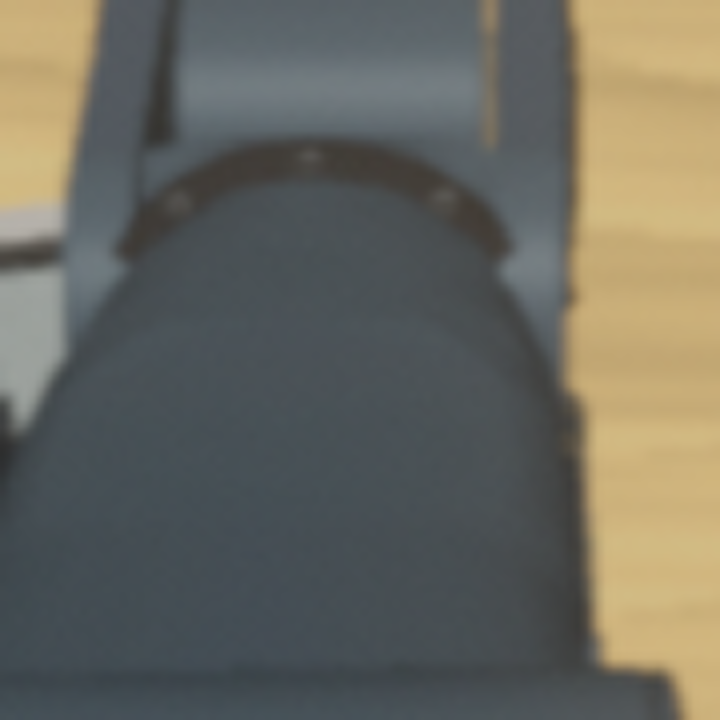

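Request:
move_arm(motion=[[0, 0, 0, 0, -0.6, 0, 0.4], [0, 0, 0, 0, 0, 0, 0.4], [0, 0, 0, 0, 0, -1, 0.4], [0, 0, 0, 0, 0, -1, 0.4], [0, 0, 0, 0, 0, -1, 0.4], [0, 0, 0, 0, 0, -1, 0.4], [0, 0, 0, 0, 0, 0, 0.4], [0, 0, 0, 0, 0, 0, 0.4], [0, 0, 0, 0, 0, 0, 0.4], [0, 0, 0, 0, 0, 0, 0.4]])

```text
t: 8.8
tcp_pos: [603.8, 67.5, 18.5]
tool_rot: [-1.127, -1.328, 1.329]
contact_force: [-5.2, -0.8, 4.6]
gripper_width: 48.7
```

```bash
python3 -c "
from h import *
inbay(1)"
```

```text
tcp in bay frame x -2.4 y -5.0 z 18.5 F carrier x -5.3 y 0.1 z 4.6
```

Request:
move_arm(motion=[[0, 0, 0, 0, 0, -1, 0.4], [0, 0, 0, 0, 0, -1, 0.4], [0, 0, 0, 0, 0, -0.5, 0.4], [0, 0, 0, 0, 0, -0.5, 0.4], [0, 0, 0, 0, 0, -0.5, 0.4], [0, 0, 0, 0, 0, -0.5, 0.4], [0, 0, 0, 0, 0, 0, 0.4], [0, 0, 0, 0, 0, 0, 0.4], [0, 0, 0, 0, 0, 0, 0.4], [0, 0, 0, 0, 0, 0, 0.4]])

```text
t: 9.63
tcp_pos: [606.8, 68.1, 18.4]
tool_rot: [-1.126, -1.326, 1.33]
contact_force: [-10.4, -1.8, 7.5]
gripper_width: 48.9
```

```bash
python3 -c "
from h import *
inbay(1)"
```

```text
tcp in bay frame x 0.7 y -5.0 z 18.4 F carrier x -10.6 y -0.1 z 7.5
```

Request:
move_arm(motion=[[0, 0, 0, 0, 0, -0.5, 0.4], [0, 0, 0, 0, 0, -0.5, 0.4], [0, 0, 0, 0, 0, -0.5, 0.4], [0, 0, 0, 0, 0, -0.5, 0.4], [0, 0, 0, 0, 0, 0, 0.4], [0, 0, 0, 1, 0, 0, 0.4], [0, 0, 0, 1, 0, 0, 0.4], [0, 0, 0, 0.5, 0, 0, 0.4], [0, 0, 0, 0.5, 0, 0, 0.4], [0, 0, 0, 0, 0, 0, 0.4]])

```text
t: 10.47
tcp_pos: [606.8, 68.4, 18.4]
tool_rot: [-1.125, -1.321, 1.334]
contact_force: [-20.6, -24.2, 17.1]
gripper_width: 49.3
```

```bash
python3 -c "
from h import *
inbay(1)"
```

```text
tcp in bay frame x 0.7 y -4.7 z 18.4 F carrier x -24.2 y -20.5 z 17.1
```

Request:
move_arm(motion=[[0, 0, 0, 0, -0.8, 1, 0.4], [0, 0, 0, 0, 0, 1, 0.4], [0, 0, 0, 0, 0, 1, 0.4], [0, 0, 0, 0, 0, 0.5, 0.4], [0, 0, 0, 0.5, 0, 0, 0.4], [0, 0, 0, 0.5, 0, 0, 0.4], [0, 0, 0, 0, 0, 0, 0.4], [0, 0, 0, 0, 0, 0, 0.4], [0, 0, 0, 0, 0, 0, 0.4], [0, 0, 0, 0, 0, 0, 0.4]])

```text
t: 11.3
tcp_pos: [605.8, 72.0, 19.2]
tool_rot: [-1.128, -1.329, 1.328]
contact_force: [-0.3, -0.8, -3.8]
gripper_width: 48.9
```

```bash
python3 -c "
from h import *
inbay(1)"
```

```text
tcp in bay frame x 0.3 y -1.0 z 19.2 F carrier x -0.5 y -0.7 z -3.8
```

Request:
move_arm(motion=[[0, 0, 0, 0, 0, 0.5, 0.4], [0, 0, 0, 0.5, 0, 0, 0.4], [0, 0, 0, 0.5, 0, 0, 0.4], [0, 0, 0, 0.5, 0, 0, 0.4], [0, 0, 0, 0.5, 0, 0, 0.4], [0, 0, 0, 0.5, 0, 0, 0.4], [0, 0, 0, 0.5, 0, 0, 0.4], [0, 0, 0, 0, 0, 0, 0.4], [0, 0, 0, 0, 0, 0, 0.4], [0, 0, 0, 0, 0, 0, 0.4]])

```text
t: 12.13
tcp_pos: [605.0, 73.1, 19.2]
tool_rot: [-1.129, -1.327, 1.33]
contact_force: [1.0, -12.6, -4.5]
gripper_width: 48.9
```

```bash
python3 -c "
from h import *
inbay(1)"
```

```text
tcp in bay frame x -0.3 y 0.3 z 19.2 F carrier x -1.0 y -12.6 z -4.5
```

Request:
move_arm(motion=[[0, 0, 0, 0, 0.3, -0.5, 0.4], [0, 0, 0, 0, 0.3, -0.5, 0.4], [0, 0, 0, 0, 0.1, -0.5, 0.4], [0, 0, 0, 0, 0, -0.5, 0.4], [0, 0, 0, 0, 0, -0.5, 0.4], [0, 0, 0, 0, 0, -0.5, 0.4], [0, 0, 0, 0, 0, 0, 0.4], [0, 0, 0, 0, 0, 0, 0.4], [0, 0, 0, 0, 0, 0, 0.4], [0, 0, 0, 0, 0, 0, 0.4]])

```text
t: 12.97
tcp_pos: [605.7, 73.3, 18.5]
tool_rot: [-1.125, -1.323, 1.333]
contact_force: [-12.3, -17.2, 6.6]
gripper_width: 49.0
```

```bash
python3 -c "
from h import *
inbay(1)"
```

```text
tcp in bay frame x 0.5 y 0.4 z 18.5 F carrier x -14.9 y -15.0 z 6.6
```

Request:
move_arm(motion=[[0, 0, 0, 0, 0, 0, 0.7], [0, 0, 0, 0, 0, 0, 0.7], [0, 0, 0, 0, 0, 0, 0.7], [0, 0, 0, 0, 0, 0, 0.7], [0, 0, 0, 0, -5, 0, 0.7], [0, 0, 0, 0, -10, 0, 0.7], [0, 0, 0, 0, -20, 0, 0.7], [0, 0, 0, 0, -25, 0, 0.7], [0, 0, 0, 0, -25, 0, 0.7], [0, 0, 0, 0, -10, 0, 0.7]])

```text
t: 13.8
tcp_pos: [609.2, 75.5, 117.7]
tool_rot: [-1.131, -1.332, 1.326]
contact_force: [-0.5, -0.2, 0.5]
gripper_width: 59.7
```

```bash
python3 -c "
from h import *
inbay(1)
w=bay(1,-95); plan(w[0],w[1],120,9.33+42.5)
s=cam('scene'); crop(s,[590,70,30],60,'s4.png',6)
for b in blocks(s,42,lim=(400,750,-20,400)): print(b, b[0]-bay(1))"
```

```text
tcp in bay frame x 4.3 y 2.0 z 117.7 F carrier x -0.5 y -0.1 z 0.5
tcp [609.2  75.5 117.7] phi 99.4 tilt [ 0.005  0.    -1.   ] F [-0.5 -0.2  0.5] w 59.7 j [ 0.05  0.59  1.58  0.    0.97 -1.69] t 13.8
now axes d [-2.  -2.8 99.3] | turn y deg 47.5 (alt -132.5) | axes after turn: x -74.5 y -2.3 z 65.6
s4.png x0,y0 251 152 scale 6 (120, 120, 3)
few ports [595.62228603 262.03953422  42.        ] 1
few ports [613.04884312 156.47437602  42.        ] 1
few ports [640.88061313  75.7191717   42.        ] 2
```

View pics/s4.png

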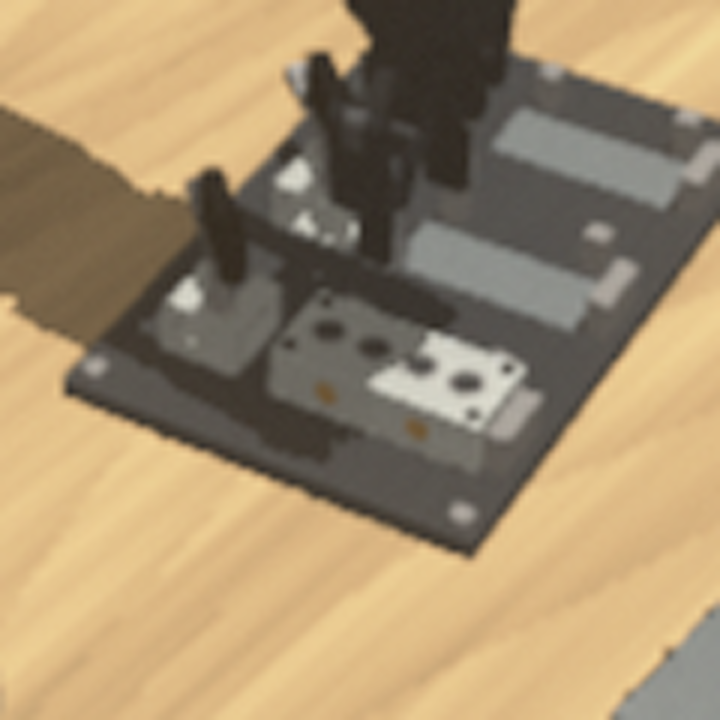

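Request:
move_arm(motion=[[0, 6.8, 0, 0, 0, 0, 0.4], [0, 6.8, 0, 0, 0, 0, 0.4], [0, 6.8, 0, 0, 0, 0, 0.4], [0, 6.8, 0, 0, 0, 0, 0.4], [0, 6.8, 0, 0, 0, 0, 0.4], [0, 6.8, 0, 0, 0, 0, 0.4], [0, 6.7, 0, -8, 0, 7, 0.4], [0, 0, 0, -18, 0, 16, 0.4], [0, 0, 0, -25, 0, 22, 0.4], [0, 0, 0, -16, 0, 14, 0.4]])

```text
t: 14.68
tcp_pos: [517.3, 57.6, 112.4]
tool_rot: [-1.452, -0.704, 0.708]
contact_force: [-0.3, 0.3, -0.1]
gripper_width: 33.9
```

```bash
python3 -c "
from h import *
w=bay(1,-95); plan(w[0],w[1],64,9.33+42.5)
s=cam('scene'); crop(s,[540,60,60],60,'s5.png',6)
uv=(np.array([(329,329),(375,348),(421,366),(467,382)])+.5)/6-.5+np.array([251,152])
P=ray(s,uv,42)[:,:2]; print(P, P.mean(0)-bay(1), bay(1))"
```

```text
tcp [517.3  57.6 112.4] phi 51.9 tilt [-0.003 -0.    -1.   ] F [-0.3  0.3 -0.1] w 33.9 j [ 0.02  0.46  1.83 -0.    0.86 -0.88] t 14.7
now axes d [-3.6 48.4  4.3] | turn y deg 0.0 (alt -180.0) | axes after turn: x -3.7 y 48.4 z 4.4
s5.png x0,y0 235 138 scale 6 (120, 120, 3)
[[569.07766888  68.37693966]
 [593.86743816  71.55990314]
 [617.90310204  75.26219802]
 [640.81844583  80.03893564]] [0.0876641  0.95499965] [605.32899964  72.85449446]
```

View pics/s5.png

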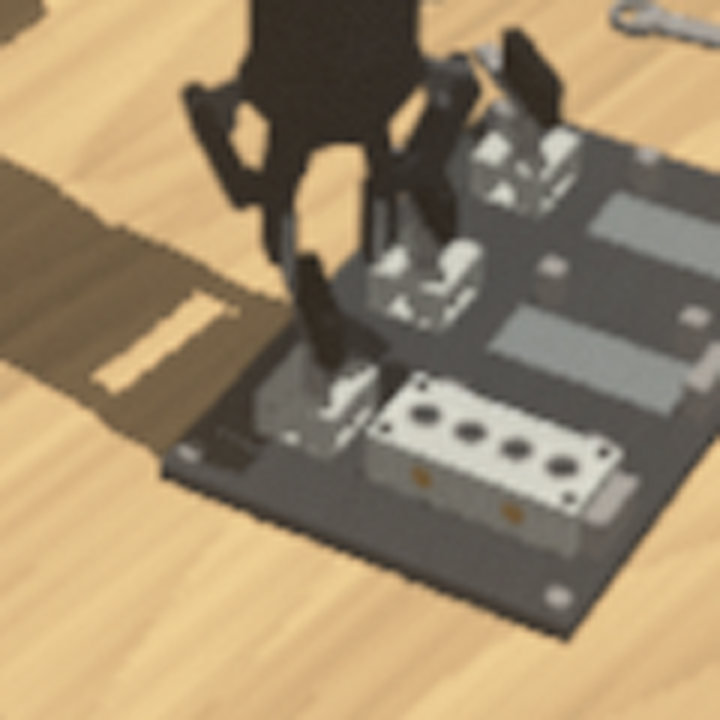

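Request:
move_arm(motion=[[0, 0, 0, -2, 0, 2.2, 0.4], [0, 0, 0, -1.7, 5, 2.2, 0.4], [0, 0, 0, 0, 10, 0, 0.4], [0, 0, 0, 0, 14, 0, 0.4], [0, 0, 0, 0, 12, 0, 0.4], [0, 0, 0, 0, 7, 0, 0.4], [0, 0, 0, 0, 0, 0, 0.4], [0, 0, 0, 0, 0, 0, 0.05], [0, 0, 0, 0, 0, 0, 0.05], [0, 0, 0, 0, 0, 0, 0.05]], newtons=50)

```text
t: 15.57
tcp_pos: [514.3, 57.0, 65.7]
tool_rot: [-1.453, -0.706, 0.708]
contact_force: [-2.3, -6.3, -1.9]
gripper_width: 11.5
```

```bash
python3 -c "
from h import *
w=bay(1,-95); plan(w[0],w[1],64,9.33)
s=cam('scene'); crop(s,[540,60,60],60,'s6.png',6)
for b in blocks(s,42,lim=(400,750,-20,400)): print(b, b[0]-bay(1))
"
```

```text
tcp [514.3  57.   65.7] phi 51.9 tilt [-0.001 -0.001 -1.   ] F [-2.3 -6.3 -1.9] w 11.5 j [ 0.02  0.53  1.86 -0.    0.75 -0.88] t 15.6
now axes d [-1.3  1.7  2.4] | turn y deg 42.5 (alt -137.5) | axes after turn: x -2.6 y 1.7 z 0.9
s6.png x0,y0 235 138 scale 6 (120, 120, 3)
few ports [595.37466056 261.94063454  42.        ] 1
few ports [612.31324256 156.02965821  42.        ] 1
(array([605.29791966,  73.52880261]), np.float64(9.476780106667764), 8, array([-36.1, -11.9,  12. ,  36. ]), np.float64(0.2611443958649873)) [-0.03107998  0.67430814]
```

View pics/s6.png

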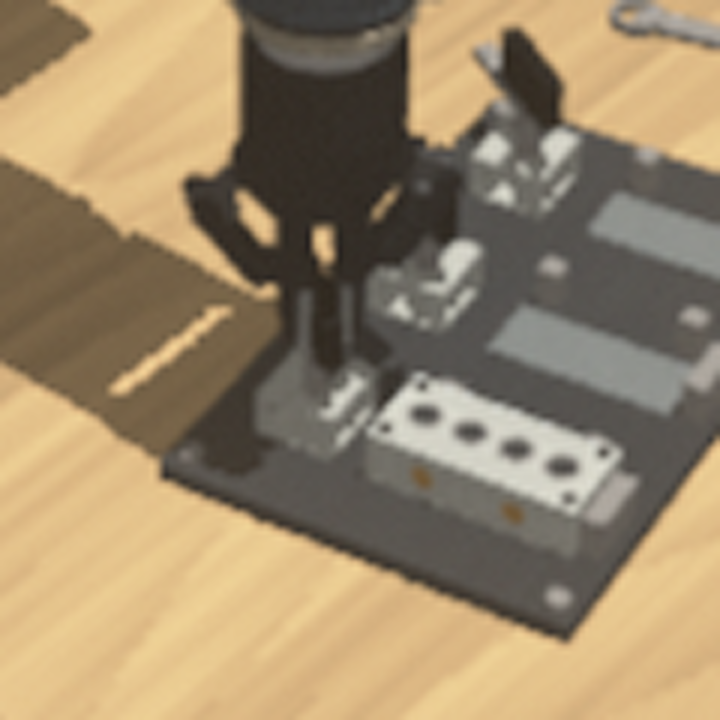

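Request:
move_arm(motion=[[0, 0, 0, -0.8, 0, 0, 0.05], [0, 6.1, 0, -0.25, 0, 0, 0.05], [0, 6.1, 0, -0.25, 0, 0, 0.05], [0, 6.1, 0, -0.25, 0, 0, 0.05], [0, 6.1, 0, -0.25, 0, 0, 0.05], [0, 6.1, 0, -0.25, 0, 0, 0.05], [0, 6, 0, -0.25, 0, 0, 0.05], [0, 6, 0, -0.25, 0, 0, 0.05], [0, 0, 0, 0, 0, 0, 0.05], [0, 0, 0, 0, 0, 0, 0.05]])

```text
t: 16.45
tcp_pos: [513.0, 56.0, 65.7]
tool_rot: [-1.567, -0.132, 0.13]
contact_force: [2.1, -2.0, -6.2]
gripper_width: 11.3
```

```bash
cat >>h.py <<'E'
def wingtop(i,half=12):
    t=cam("top"); crop(t,[*bay(i,-95),80],35,"wt%d_%d.png"%(i,int(get_state()["t"]*10)),10)
E
python3 -c "
from h import *
w=bay(1,-95); plan(w[0],w[1],64,9.33)
print(get_state()['moment'])
s=cam('scene'); crop(s,[520,60,60],35,'s7.png',10)
"
```

```text
tcp [513.   56.   65.7] phi 9.5 tilt [ 0.001 -0.    -1.   ] F [ 2.1 -2.  -6.2] w 11.3 j [ 0.02  0.53  1.87 -0.    0.75 -0.15] t 16.4
now axes d [-1.2  1.7  1.6] | turn y deg 0.2 (alt -179.8) | axes after turn: x -1.2 y 1.7 z 1.6
[-0.32774551 -0.54852509 -0.06571713]
s7.png x0,y0 255 160 scale 10 (70, 70, 3)
```

View pics/s7.png

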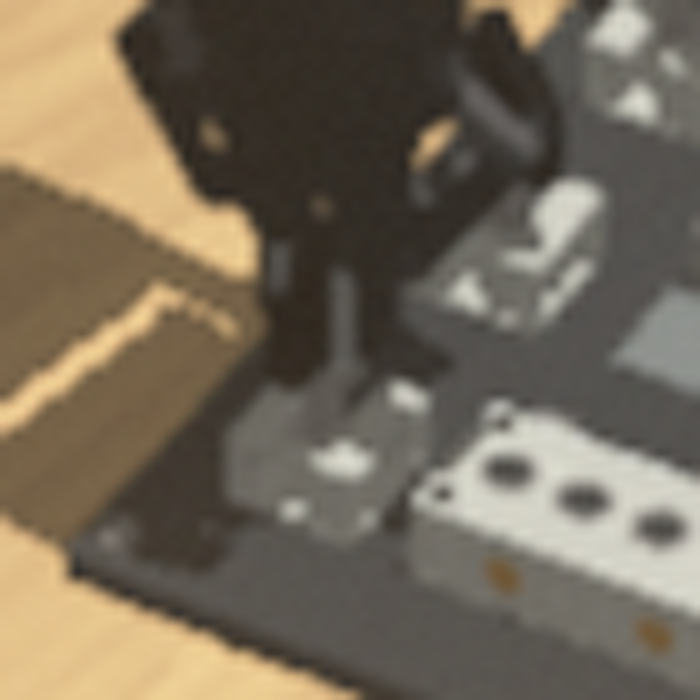

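Request:
move_arm(motion=[[0, 0, 0, 0, 2, 0, 0.05], [0, 0, 0, 0, 3, 0, 0.05], [0, 0, 0, 0, 3, 0, 0.05], [0, 0, 0, 0, 3, 0, 0.05], [0, 0, 0, 0, 3, 0, 0.05], [0, 0, 0, 0, 1, 0, 0.05], [0, 0, 0, 0, 0, 0, 0.05], [0, 0, 0, 0, 0, 0, 0.05], [0, 0, 0, 0, 0, 0, 0.05], [0, 0, 0, 0, 0, 0, 0.05]])

```text
t: 17.33
tcp_pos: [513.1, 56.0, 51.5]
tool_rot: [-1.567, -0.129, 0.127]
contact_force: [-3.5, -3.6, 19.5]
gripper_width: 11.1
```

```bash
python3 -c "
from h import *
w=bay(1,-95); plan(w[0],w[1],50,9.33); print(get_state()['moment'])
"
```

```text
tcp [513.1  56.   51.5] phi 9.4 tilt [ 0.001 -0.    -1.   ] F [-3.5 -3.6 19.5] w 11.1 j [ 0.02  0.55  1.87 -0.    0.72 -0.14] t 17.3
now axes d [-1.3  1.5  1.7] | turn y deg 0.0 (alt -180.0) | axes after turn: x -1.3 y 1.5 z 1.7
[-0.6699708   0.59917614  0.05087008]
```

Request:
move_arm(motion=[[0, 4, 0, -0.1, -0.5, 0, 0.05], [0, 6.5, 0, -0.2, 0, 0, 0.05], [0, 6.5, 0, -0.2, 0, 0, 0.05], [0, 6.5, 0, -0.2, 0, 0, 0.05], [0, 6.5, 0, -0.2, 0, 0, 0.05], [0, 6.5, 0, -0.2, 0, 0, 0.05], [0, 6.5, 0, -0.2, 0, 0, 0.05], [0, 6.5, 0, -0.2, 0, 0, 0.05], [0, 6.5, 0, -0.2, 0, 0, 0.05], [0, 0, 0, 0, 0, 0, 0.05]])

```text
t: 18.17
tcp_pos: [511.3, 56.4, 51.6]
tool_rot: [-1.474, 0.641, -0.642]
contact_force: [-3.6, -4.6, 15.0]
gripper_width: 11.0
```

Request:
move_arm(motion=[[0, 6, 0, -0.2, 0, 0, 0.05], [0, 6.5, 0, -0.2, 0, 0, 0.05], [0, 6.5, 0, -0.2, 0, 0, 0.05], [0, 6.5, 0, -0.2, 0, 0, 0.05], [0, 6.5, 0, -0.2, 0, 0, 0.05], [0, 3, 0, 0, 0, 0, 0.05], [0, 0, 0, 0, 0, 0, 0.05], [0, 0, 0, 0, 0, 0, 0.05], [0, 0, 0, 0, 0, 0, 0.05], [0, 0, 0, 0, 0, 0, 0.05]])

```text
t: 19.0
tcp_pos: [510.6, 57.4, 51.6]
tool_rot: [-1.275, 1.101, -1.101]
contact_force: [-3.4, -1.3, 16.7]
gripper_width: 11.2
```

```bash
python3 -c "
from h import *
w=bay(1,-95); plan(w[0],w[1],50,-80.67); print(get_state()['moment'])
"
```

```text
tcp [510.6  57.4  51.6] phi -81.6 tilt [ 0. -0. -1.] F [-3.4 -1.3 16.7] w 11.2 j [ 0.02  0.55  1.87 -0.    0.71  1.45] t 19.0
now axes d [0.1 1.6 1. ] | turn y deg -1.0 (alt 179.0) | axes after turn: x 0.1 y 1.6 z 1.0
[-0.6158578   0.62955468 -0.0602028 ]
```

Request:
move_arm(motion=[[0, 0, 0, 0, 0, 0, 0.35], [0, 0, 0, 0, 0, 0, 0.35], [0, 0, 0, 0, 0, 0, 0.35], [0, 0, 0, 0, -8, 0, 0.35], [0, 0, 0, 0, -16, 0, 0.35], [0, 0, 0, 0, -25, 0, 0.35], [0, 0, 0, 0, -25, 0, 0.35], [0, 0, 0, 0, -20, 0, 0.35], [0, 0, 0, 0, -10, 0, 0.35], [0, 0, 0, 0, 0, 0, 0.35]])

```text
t: 19.83
tcp_pos: [511.4, 57.5, 157.0]
tool_rot: [-1.272, 1.099, -1.103]
contact_force: [-0.2, 0.4, -0.7]
gripper_width: 29.8
```

```bash
python3 -c "
from h import *
s=cam('scene'); crop(s,[540,60,60],50,'s8.png',8)
for b in blocks(s,30,lim=(250,750,-450,0)): print(b)
plan(580.5,-242.7,120,19.2)
"
```

```text
s8.png x0,y0 245 148 scale 8 (100, 100, 3)
(array([ 580.72911785, -242.67860905]), np.float64(109.26000073146112), 8, array([-36. , -11.9,  12. ,  35.9]), np.float64(0.1322317009199333))
(array([ 505.20099464, -357.95260927]), np.float64(124.32211166920271), 8, array([-36.1, -11.9,  11.9,  36. ]), np.float64(0.09743600330939817))
tcp [510.7  57.5 155.4] phi -81.6 tilt [ 0.001  0.    -1.   ] F [ 0.  -0.3 -0.5] w 30.0 j [0.02 0.38 1.82 0.   0.94 1.45] t 19.9
now axes d [307.1  35.5  25.4] | turn y deg 79.2 (alt -100.8) | axes after turn: x 32.8 y 35.4 z 306.4
```

View pics/s8.png

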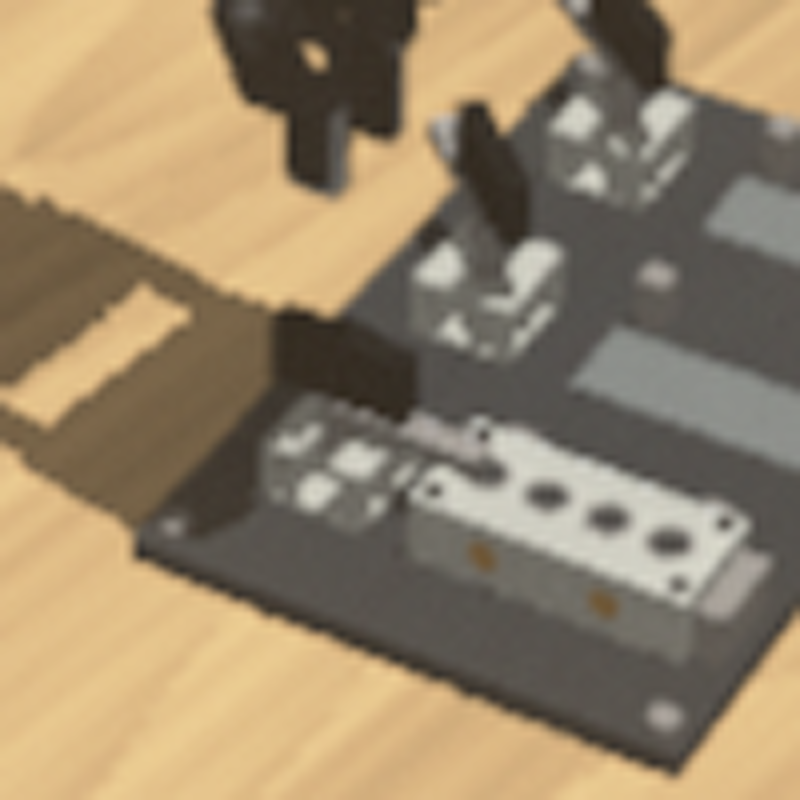

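Fastener 1 is down with its tongue over the block end (tongue about (445,435) in the crop). On to the second block.

Request:
move_arm(motion=[[0, 0, 0, 12, 0, 1, 0.75], [0, 0, 0, 24, 0, 2, 0.75], [0, 0, 0, 35, 0, 3, 0.75], [0, 0, 0, 37, 0, 3, 0.75], [0, 0, 0, 37, 0, 3, 0.75], [0, 0, 0, 37, 0, 3, 0.75], [0, 0, 0, 37, 0, 3, 0.75], [0, 0, 0, 37, 0, 3, 0.75], [0, 0, 0, 33, 0, 3, 0.75], [0, 0, 0, 18, 0, 1.5, 0.75]], newtons=60)

```text
t: 20.72
tcp_pos: [579.7, -246.7, 152.9]
tool_rot: [-1.275, 1.104, -1.102]
contact_force: [0.5, -0.3, 0.9]
gripper_width: 63.9
```

Request:
move_arm(motion=[[0, -3.5, 0, 0, 0, 0, 0.75], [0, -6.8, 0, 0, 0, 0, 0.75], [0, -6.8, 0, 0, 0, 0, 0.75], [0, -6.8, 0, 0, 0, 0, 0.75], [0, -6.8, 0, 0, 0, 0, 0.75], [0, -6.8, 0, 0, 0, 0, 0.75], [0, -6.8, 0, 0, 0, 0, 0.75], [0, -6.8, 0, 0, 0, 0, 0.75], [0, -6.8, 0, 0, 0, 0, 0.75], [0, -6.8, 0, 0, 0, 0, 0.75]])

```text
t: 21.55
tcp_pos: [579.4, -243.2, 152.9]
tool_rot: [-1.558, 0.23, -0.226]
contact_force: [-0.5, 0.4, 0.2]
gripper_width: 64.0
```

Request:
move_arm(motion=[[0, -6.8, 0, 0, 8, 0, 0.75], [0, -6.8, 0, 0, 12, 0, 0.75], [0, -6.8, 0, 0, 12, 0, 0.75], [0, -6.8, 0, 0, 12, 0, 0.75], [0, -6.8, 0, 0, 12, 0, 0.75], [0, -2, 0, 0, 8, 0, 0.75], [0, 0, 0, 0, 0, 0, 0.75], [0, 0, 0, 0, 0, 0, 0.75], [0, 0, 0, 0, 0, 0, 0.75], [0, 0, 0, 0, 0, 0, 0.75]])

```text
t: 22.38
tcp_pos: [580.4, -242.9, 91.2]
tool_rot: [-1.555, -0.26, 0.26]
contact_force: [0.2, 0.1, 0.9]
gripper_width: 64.0
```

```bash
python3 -c "
from h import *
for n in ('scene','top'):
  s=cam(n); 
  for b in blocks(s,30,lim=(250,750,-450,0)): print(n,b)
plan(580.5,-242.7,6,19.2)
"
```

```text
bad fit [ 600.18295934 -282.09505906   30.        ] 21.512547272693382
scene (array([ 505.18974646, -357.94953168]), np.float64(124.3430744477361), 9, array([-36. , -11.9,  11.9,  36. ]), np.float64(0.09341425770645054))
few ports [ 710.34089846 -349.2298993    30.        ] 0
few ports [ 306.26727671 -213.36259296   30.        ] 0
tcp [ 580.5 -242.9   91.4] phi 19.0 tilt [ 0.001 -0.    -1.   ] F [-0.9  0.4  1.1] w 64.1 j [-0.47  0.65  1.54 -0.    0.94 -0.8 ] t 22.5
now axes d [ 0.1 85.4  0.2] | turn y deg -0.2 (alt 179.8) | axes after turn: x 0.1 y 85.4 z 0.1
```

Request:
move_arm(motion=[[0, 0, 0, 0, 10, 0, 0.75], [0, 0, 0, 0, 18, 0, 0.75], [0, 0, 0, 0, 20, 0, 0.75], [0, 0, 0, 0, 18, 0, 0.75], [0, 0, 0, 0, 12, 0, 0.75], [0, 0, 0, 0, 7.4, 0, 0.75], [0, 0, 0, 0, 0, 0, 0.75], [0, 0, 0, 0, 0, 0, 0.4], [0, 0, 0, 0, 0, 0, 0.4], [0, 0, 0, 0, 0, 0, 0.4]])

```text
t: 23.32
tcp_pos: [580.8, -242.8, 6.5]
tool_rot: [-1.556, -0.262, 0.26]
contact_force: [-0.3, 0.7, -0.5]
gripper_width: 48.9
```

Request:
move_arm(motion=[[0, 0, 0, 0, 0, 0, 0.4], [0, 0, 0, 0, -6, 0, 0.4], [0, 0, 0, 0, -12, 0, 0.4], [0, 0, 0, 0, -18, 0, 0.4], [0, 0, 0, 0, -22, 0, 0.4], [0, 0, 0, 0, -22, 0, 0.4], [0, 0, 0, 0, -22, 0, 0.4], [0, 0, 0, 0, -22, 0, 0.4], [0, 0, 0, 0, -15, 0, 0.4], [0, 0, 0, 0, -5, 0, 0.4]])

```text
t: 24.15
tcp_pos: [581.1, -243.1, 153.2]
tool_rot: [-1.557, -0.264, 0.258]
contact_force: [0.1, -0.3, -5.0]
gripper_width: 48.9
```

```bash
python3 -c "
from h import *
b=bay(2,-6,-5)
plan(b[0],b[1],60,99.33)
s=cam('scene'); crop(s,[560,-200,100],60,'s9.png',5)
"
```

```text
tcp [ 581.1 -243.1  153.2] phi 19.0 tilt [ 0.004 -0.002 -1.   ] F [ 0.1 -0.3 -5. ] w 48.9 j [-0.47  0.58  1.51 -0.    1.06 -0.8 ] t 24.1
now axes d [137.6  92.4 395.5] | turn y deg -80.3 (alt 99.7) | axes after turn: x 412.8 y 93.2 z -69.2
s9.png x0,y0 176 181 scale 5 (120, 120, 3)
```

View pics/s9.png

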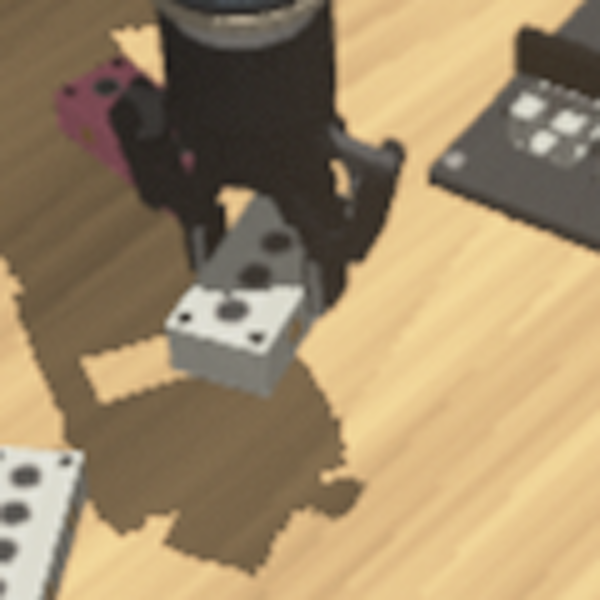

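Request:
move_arm(motion=[[0, -4, 0, 0, 0, 0, 0.4], [0, -7, 0, 0, 0, 0, 0.4], [0, -7, 0, 0, 0, 0, 0.4], [0, -7, 0, 0, 0, 0, 0.4], [0, -7, 0, 0, 0, 0, 0.4], [0, -7, 0, 0, 0, 0, 0.4], [0, -7, 0, 0, 0, 0, 0.4], [0, -7, 0, 0, 0, 0, 0.4], [0, -7, 0, 0, 0, 0, 0.4], [0, -7, 0, 0, 0, 0, 0.4]])

```text
t: 25.03
tcp_pos: [579.6, -242.4, 148.4]
tool_rot: [-1.236, -1.162, 1.163]
contact_force: [0.3, 0.1, -5.2]
gripper_width: 48.8
```

Request:
move_arm(motion=[[0, -7, 0, 0, 0, 0, 0.4], [0, -6.3, 0, 10, 0, -2, 0.4], [0, 0, 0, 22, 0, -4, 0.4], [0, 0, 0, 32, 0, -5, 0.4], [0, 0, 0, 35, 0, -6, 0.4], [0, 0, 0, 35, 0, -6, 0.4], [0, 0, 0, 35, 0, -6, 0.4], [0, 0, 0, 35, 0, -6, 0.4], [0, 0, 0, 35, 0, -6, 0.4], [0, 0, 0, 35, 0, -6, 0.4]])

```text
t: 25.87
tcp_pos: [582.3, 36.9, 148.7]
tool_rot: [-1.126, -1.327, 1.329]
contact_force: [1.2, 0.3, -4.8]
gripper_width: 48.7
```

```bash
python3 -c "
from h import *
b=bay(2,-6,-5)
plan(b[0],b[1],60,99.33)
"
```

```text
tcp [582.3  36.9 148.7] phi 99.3 tilt [-0.002 -0.    -1.   ] F [ 1.2  0.3 -4.8] w 48.7 j [-0.02  0.51  1.64 -0.    1.   -1.75] t 25.9
now axes d [136.7  88.7 -22.7] | turn y deg 0.0 (alt -180.0) | axes after turn: x 136.8 y 88.7 z -22.5
```

Request:
move_arm(motion=[[0, 0, 0, 34, 0, -5, 0.4], [0, 0, 0, 30, 0, -5, 0.4], [0, 0, 0, 26, 0, -5, 0.4], [0, 0, 0, 20, 0, -4, 0.4], [0, 0, 0, 12, 0, -2, 0.4], [0, 0, 0, 6, 6, 0, 0.4], [0, 0, 0, 0, 15, 0, 0.4], [0, 0, 0, 0, 15, 0, 0.4], [0, 0, 0, 0, 12, 0, 0.4], [0, 0, 0, 0, 5, 0, 0.4]])

```text
t: 26.7
tcp_pos: [582.1, 163.9, 94.1]
tool_rot: [-1.126, -1.325, 1.33]
contact_force: [-1.1, 0.2, -6.1]
gripper_width: 48.8
```

```bash
python3 -c "
from h import *
b=bay(2,-6,-5)
plan(b[0],b[1],19,99.33); inbay(2)
s=cam('scene'); crop(s,[580,160,60],60,'s10.png',5)
"
```

```text
tcp [582.1 163.9  94.1] phi 99.3 tilt [-0.003 -0.001 -1.   ] F [-1.1  0.2 -6.1] w 48.8 j [ 0.2   0.61  1.61 -0.    0.92 -1.54] t 26.7
now axes d [11.4 75.1 -2.4] | turn y deg -0.0 (alt 180.0) | axes after turn: x 11.4 y 75.1 z -2.2
tcp in bay frame x -8.2 y -16.4 z 94.1 F carrier x -1.0 y 0.3 z -6.1
s10.png x0,y0 268 127 scale 5 (120, 120, 3)
```

View pics/s10.png

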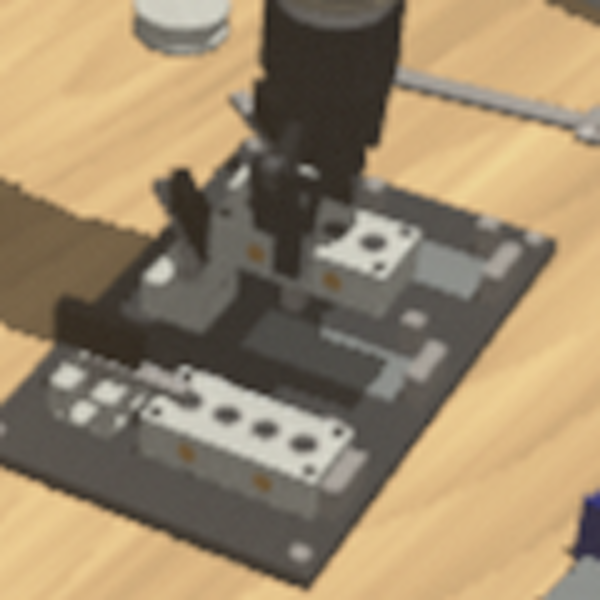

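Request:
move_arm(motion=[[0, 0, 0, 6, 0, -1, 0.4], [0, 0, 0, 5.4, 5, -1.2, 0.4], [0, 0, 0, 0, 12, 0, 0.4], [0, 0, 0, 0, 15, 0, 0.4], [0, 0, 0, 0, 15, 0, 0.4], [0, 0, 0, 0, 13, 0, 0.4], [0, 0, 0, 0, 9, 0, 0.4], [0, 0, 0, 0, 4, 0, 0.4], [0, 0, 0, 0, 1.5, 0, 0.4], [0, 0, 0, 0, 0, 0, 0.4]])

```text
t: 27.58
tcp_pos: [583.7, 176.6, 22.1]
tool_rot: [-1.128, -1.329, 1.328]
contact_force: [0.1, 0.3, -5.7]
gripper_width: 48.3
```

```bash
python3 -c "
from h import *
inbay(2)
"
```

```text
tcp in bay frame x -4.5 y -4.1 z 22.1 F carrier x 0.1 y 0.3 z -5.7
```

Request:
move_arm(motion=[[0, 0, 0, 0, 1, 0, 0.4], [0, 0, 0, 0, 1, 0, 0.4], [0, 0, 0, 0, 0.6, 0, 0.4], [0, 0, 0, 1, 0, 0, 0.4], [0, 0, 0, 1, 0, 0, 0.4], [0, 0, 0, 1, 0, 0, 0.4], [0, 0, 0, 1, 0, 0, 0.4], [0, 0, 0, 1, 0, 0, 0.4], [0, 0, 0, 0.8, 0, 0, 0.4], [0, 0, 0, 0, 0, 0, 0.4]])

```text
t: 28.42
tcp_pos: [582.8, 181.0, 19.6]
tool_rot: [-1.129, -1.327, 1.33]
contact_force: [1.3, -10.9, -3.3]
gripper_width: 48.9
```

```bash
python3 -c "
from h import *
inbay(2)
"
```

```text
tcp in bay frame x -4.7 y 0.3 z 19.6 F carrier x -0.5 y -10.9 z -3.3
```

Request:
move_arm(motion=[[0, 0, 0, 0, 0, -1, 0.4], [0, 0, 0, 0, 0.5, -1, 0.4], [0, 0, 0, 0, 0.4, -1, 0.4], [0, 0, 0, 0.3, 0.2, -1, 0.4], [0, 0, 0, 0.3, 0, -1, 0.4], [0, 0, 0, 0, 0, -0.7, 0.4], [0, 0, 0, 0, 0, -0.7, 0.4], [0, 0, 0, 0, 0, -0.7, 0.4], [0, 0, 0, 0, 0, -0.5, 0.4], [0, 0, 0, 0, 0, 0, 0.4]])

```text
t: 29.25
tcp_pos: [586.3, 181.6, 18.5]
tool_rot: [-1.123, -1.319, 1.336]
contact_force: [-23.0, -19.0, 17.7]
gripper_width: 49.1
```

```bash
python3 -c "
from h import *
inbay(2)
"
```

```text
tcp in bay frame x -1.2 y 0.4 z 18.5 F carrier x -25.8 y -15.1 z 17.7
```

Request:
move_arm(motion=[[0, 0, 0, 0, -0.8, 0, 0.4], [0, 0, 0, 0, 0, 0, 0.4], [0, 0, 0, 0, 0, 0, 0.4], [0, 0, 0, 0, 0, -0.5, 0.4], [0, 0, 0, 0, 0, -0.5, 0.4], [0, 0, 0, 0, 0, 0, 0.4], [0, 0, 0, 0, 0, 0, 0.4], [0, 0, 0, 0, 0, 0, 0.4], [0, 0, 0, 0, 0, 0, 0.4], [0, 0, 0, 0, 0, 0, 0.4]])

```text
t: 30.08
tcp_pos: [588.1, 181.8, 18.7]
tool_rot: [-1.124, -1.321, 1.335]
contact_force: [-14.3, -17.6, 6.0]
gripper_width: 48.7
```

```bash
python3 -c "
from h import *
inbay(2)
"
```

```text
tcp in bay frame x 0.6 y 0.3 z 18.7 F carrier x -17.0 y -15.1 z 6.0
```

Request:
move_arm(motion=[[0, 0, 0, 0, 0, -0.5, 0.4], [0, 0, 0, 0, 0, -0.5, 0.4], [0, 0, 0, 0, 0, -0.5, 0.4], [0, 0, 0, 0, 0, 0, 0.4], [0, 0, 0, 0, 0, 0, 0.4], [0, 0, 0, 0, 0, 0, 0.4], [0, 0, 0, 0, 0, 0, 0.4], [0, 0, 0, 0, 0, 0, 0.4], [0, 0, 0, 0, 0, 0, 0.4], [0, 0, 0, 0, 0, 0, 0.4]])

```text
t: 30.92
tcp_pos: [588.1, 181.9, 18.6]
tool_rot: [-1.122, -1.318, 1.337]
contact_force: [-23.0, -19.3, 13.8]
gripper_width: 48.6
```

```bash
python3 -c "
from h import *
inbay(2)
"
```

```text
tcp in bay frame x 0.6 y 0.4 z 18.6 F carrier x -25.8 y -15.3 z 13.8
```

Firm contact with the stop (force rises, no advance). Release and rise.

Request:
move_arm(motion=[[0, 0, 0, 0, 0, 0.8, 0.4], [0, 0, 0, 0, 0, 0.4, 0.7], [0, 0, 0, 0, 0, 0, 0.7], [0, 0, 0, 0, 0, 0, 0.7], [0, 0, 0, 0, -5, 0, 0.7], [0, 0, 0, 0, -10, 0, 0.7], [0, 0, 0, 0, -20, 0, 0.7], [0, 0, 0, 0, -25, 0, 0.7], [0, 0, 0, 0, -25, 0, 0.7], [0, 0, 0, 0, -15, 0, 0.7]])

```text
t: 31.75
tcp_pos: [592.4, 184.7, 123.0]
tool_rot: [-1.13, -1.332, 1.326]
contact_force: [-0.5, -0.8, 1.0]
gripper_width: 60.0
```

```bash
python3 -c "
from h import *
inbay(2)
w=bay(2,-95); plan(w[0],w[1],120,9.33+45.5)"
```

```text
tcp in bay frame x 5.3 y 2.5 z 123.0 F carrier x -0.6 y -0.7 z 1.0
tcp [592.4 184.7 123. ] phi 99.4 tilt [ 0.004  0.001 -1.   ] F [-0.5 -0.8  1. ] w 60.0 j [ 0.23  0.6   1.55  0.    0.99 -1.51] t 31.8
now axes d [ -2.4   2.6 100.4] | turn y deg 44.5 (alt -135.5) | axes after turn: x -72.1 y 3.0 z 69.8
```

Request:
move_arm(motion=[[0, 6.5, 0, 0, 0, 0, 0.4], [0, 6.5, 0, 0, 0, 0, 0.4], [0, 6.5, 0, 0, 0, 0, 0.4], [0, 6.5, 0, 0, 0, 0, 0.4], [0, 6.5, 0, 0, 0, 0, 0.4], [0, 6.5, 0, 0, 0, 0, 0.4], [0, 5.5, 0, -10, 0, 9, 0.4], [0, 0, 0, -22, 0, 21, 0.4], [0, 0, 0, -22, 0, 21, 0.4], [0, 0, 0, -18, 0, 18, 0.4]])

```text
t: 32.58
tcp_pos: [492.2, 163.7, 120.0]
tool_rot: [-1.439, -0.747, 0.746]
contact_force: [0.4, 0.4, 0.2]
gripper_width: 34.3
```

```bash
python3 -c "
from h import *
w=bay(2,-95); plan(w[0],w[1],65,9.33+45.5)
s=cam('scene'); crop(s,[560,150,60],60,'s11.png',6)
for b in blocks(s,42,lim=(400,750,-20,400)): print(b, b[0]-bay(2))
"
```

```text
tcp [492.2 163.7 120. ] phi 54.8 tilt [ 0.  0. -1.] F [0.4 0.4 0.2] w 34.3 j [ 0.23  0.44  1.83  0.    0.87 -0.73] t 32.6
now axes d [ 2.8 55.   0.1] | turn y deg 0.0 (alt -180.0) | axes after turn: x 2.8 y 55.0 z 0.1
s11.png x0,y0 260 126 scale 6 (120, 120, 3)
few ports [595.6128589  262.20179832  42.        ] 1
bad fit [610.24150843  72.40528357  42.        ] 11.277700209630222
(array([587.41041183, 182.08636526]), np.float64(9.555020240223756), 6, array([-36. , -11.7,  11.8,  35.9]), np.float64(0.56015720389946)) [-0.08958817  0.68636526]
```

View pics/s11.png

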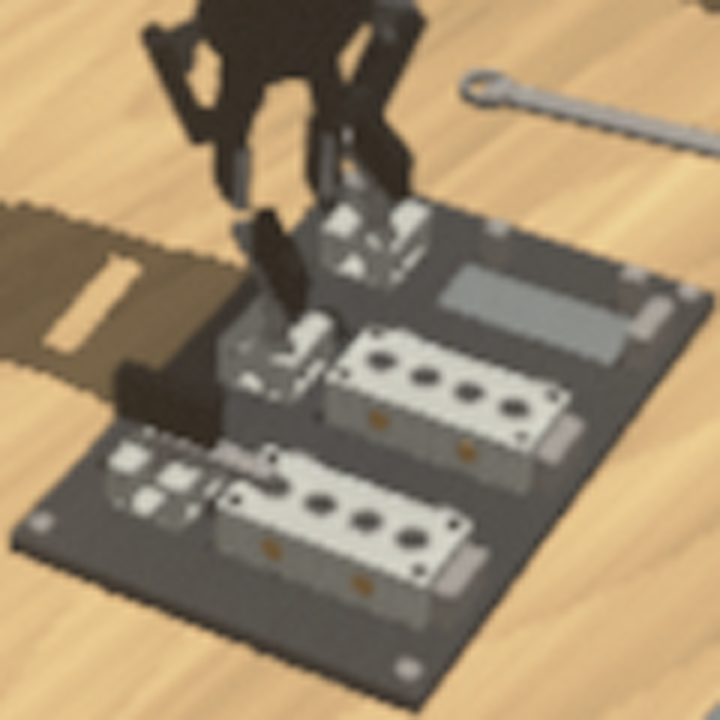

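Block 2 reads home with the same small offset (0, 0.7 mm) as block 1. Descending on wing 2.

Request:
move_arm(motion=[[0, 0, 0, 1.5, 0, 0, 0.4], [0, 0, 0, 1.3, 8, 0, 0.4], [0, 0, 0, 0, 13, 0, 0.4], [0, 0, 0, 0, 14, 0, 0.4], [0, 0, 0, 0, 12, 0, 0.4], [0, 0, 0, 0, 7, 0, 0.4], [0, 0, 0, 0, 0.5, 0, 0.4], [0, 0, 0, 0, 0, 0, 0.05], [0, 0, 0, 0, 0, 0, 0.05], [0, 0, 0, 0, 0, 0, 0.05]], newtons=50)

```text
t: 33.47
tcp_pos: [495.6, 166.1, 65.2]
tool_rot: [-1.439, -0.747, 0.746]
contact_force: [-0.2, -2.5, -1.3]
gripper_width: 11.4
```

```bash
python3 -c "
from h import *
w=bay(2,-95); plan(w[0],w[1],65,9.33)
print(get_state()['moment'])"
```

```text
tcp [495.6 166.1  65.2] phi 54.9 tilt [ 0. -0. -1.] F [-0.2 -2.5 -1.3] w 11.4 j [ 0.23  0.54  1.85 -0.    0.75 -0.72] t 33.5
now axes d [-1.1  0.2  1.5] | turn y deg 45.5 (alt -134.5) | axes after turn: x -1.8 y 0.2 z 0.2
[-0.42725175  0.15528641 -0.00173013]
```

Request:
move_arm(motion=[[0, 6.5, 0, -0.4, 0, 0, 0.05], [0, 6.5, 0, -0.2, 0, 0, 0.05], [0, 6.5, 0, -0.2, 0, 0, 0.05], [0, 6.5, 0, -0.2, 0, 0, 0.05], [0, 6.5, 0, -0.2, 0, 0, 0.05], [0, 6.5, 0, -0.2, 0, 0, 0.05], [0, 6.5, 0, -0.2, 0, 0, 0.05], [0, 0, 0, 0, 0, 0, 0.05], [0, 0, 0, 0, 0, 0, 0.05], [0, 0, 0, 0, 0, 0, 0.05]])

```text
t: 34.3
tcp_pos: [494.9, 165.4, 65.2]
tool_rot: [-1.566, -0.132, 0.129]
contact_force: [4.0, 1.5, -1.9]
gripper_width: 11.3
```

Request:
move_arm(motion=[[0, 0, 0, 0, 2, 0, 0.05], [0, 0, 0, 0, 3, 0, 0.05], [0, 0, 0, 0, 3, 0, 0.05], [0, 0, 0, 0, 3, 0, 0.05], [0, 0, 0, 0, 3, 0, 0.05], [0, 0, 0, 0, 1.2, 0, 0.05], [0, 0, 0, 0, 0, 0, 0.05], [0, 0, 0, 0, 0, 0, 0.05], [0, 0, 0, 0, 0, 0, 0.05], [0, 0, 0, 0, 0, 0, 0.05]])

```text
t: 35.13
tcp_pos: [495.0, 165.5, 50.9]
tool_rot: [-1.567, -0.13, 0.127]
contact_force: [-1.7, -0.4, 24.7]
gripper_width: 11.4
```

```bash
python3 -c "
from h import *
w=bay(2,-95); plan(w[0],w[1],51,9.33)
print(get_state()['moment'])"
```

```text
tcp [495.  165.5  50.9] phi 9.4 tilt [ 0.002  0.    -1.   ] F [-1.7 -0.4 24.7] w 11.4 j [ 0.23  0.56  1.86 -0.    0.72  0.07] t 35.1
now axes d [-1.1 -0.1  0.7] | turn y deg 0.0 (alt -180.0) | axes after turn: x -1.1 y -0.1 z 0.7
[-0.10315749  0.22922559  0.02744127]
```

Fully in (14.3 mm, bottomed at 25 N). Turning.

Request:
move_arm(motion=[[0, 4, 0, -0.1, -0.7, 0, 0.05], [0, 6.5, 0, -0.1, 0, 0, 0.05], [0, 6.5, 0, -0.1, 0, 0, 0.05], [0, 6.5, 0, -0.1, 0, 0, 0.05], [0, 6.5, 0, -0.1, 0, 0, 0.05], [0, 6.5, 0, -0.1, 0, 0, 0.05], [0, 6.5, 0, -0.1, 0, 0, 0.05], [0, 6.5, 0, -0.1, 0, 0, 0.05], [0, 6.5, 0, -0.1, 0, 0, 0.05], [0, 0, 0, 0, 0, 0, 0.05]])

```text
t: 35.97
tcp_pos: [494.0, 165.7, 51.1]
tool_rot: [-1.473, 0.64, -0.643]
contact_force: [1.7, 0.5, 17.8]
gripper_width: 11.1
```

Request:
move_arm(motion=[[0, 6, 0, -0.1, 0, 0, 0.05], [0, 6.5, 0, -0.1, 0, 0, 0.05], [0, 6.5, 0, -0.1, 0, 0, 0.05], [0, 6.5, 0, -0.1, 0, 0, 0.05], [0, 6.5, 0, -0.1, 0, 0, 0.05], [0, 3, 0, 0, 0, 0, 0.05], [0, 0, 0, 0, 0, 0, 0.05], [0, 0, 0, 0, 0, 0, 0.05], [0, 0, 0, 0, 0, 0, 0.05], [0, 0, 0, 0, 0, 0, 0.05]])

```text
t: 36.8
tcp_pos: [493.7, 166.2, 51.0]
tool_rot: [-1.273, 1.1, -1.101]
contact_force: [0.3, 1.2, 16.8]
gripper_width: 11.1
```

```bash
python3 -c "
from h import *
w=bay(2,-95); plan(w[0],w[1],51,-80.67)
print(get_state()['moment'])"
```

```text
tcp [493.7 166.2  51. ] phi -81.6 tilt [ 0.001  0.001 -1.   ] F [ 0.3  1.2 16.8] w 11.1 j [0.24 0.56 1.86 0.   0.72 1.66] t 36.8
now axes d [0.2 0.  0.1] | turn y deg -1.0 (alt 179.0) | axes after turn: x 0.2 y 0.0 z 0.1
[ 0.15452996 -0.11084521 -0.00926295]
```

Request:
move_arm(motion=[[0, 0, 0, 0, 0, 0, 0.35], [0, 0, 0, 0, 0, 0, 0.35], [0, 0, 0, 0, 0, 0, 0.35], [0, 0, 0, 0, -8, 0, 0.35], [0, 0, 0, 0, -16, 0, 0.35], [0, 0, 0, 0, -25, 0, 0.35], [0, 0, 0, 0, -25, 0, 0.35], [0, 0, 0, 0, -20, 0, 0.35], [0, 0, 0, 0, -10, 0, 0.35], [0, 0, 0, 0, 0, 0, 0.35]])

```text
t: 37.63
tcp_pos: [493.8, 166.1, 156.2]
tool_rot: [-1.272, 1.099, -1.102]
contact_force: [0.4, -0.0, -0.1]
gripper_width: 29.4
```

```bash
python3 -c "
from h import *
s=cam('scene'); crop(s,[560,120,60],60,'s12.png',6)
for b in blocks(s,30,lim=(250,750,-450,0)): print(b)
plan(505,-358,155,34.4)
"
```

```text
s12.png x0,y0 254 131 scale 6 (120, 120, 3)
(array([ 505.19674206, -357.96066454]), np.float64(124.35377949301957), 8, array([-36.1, -11.9,  11.9,  36. ]), np.float64(0.09696138849402686))
tcp [493.1 165.9 154.6] phi -81.6 tilt [ 0.001  0.    -1.   ] F [-0.3 -0.3 -0.9] w 30.1 j [ 0.24  0.39  1.8  -0.    0.94  1.66] t 37.7
now axes d [ 5.201e+02 -5.000e-01 -6.440e+01] | turn y deg 64.0 (alt -116.0) | axes after turn: x 286.2 y -0.4 z 439.0
```

View pics/s12.png

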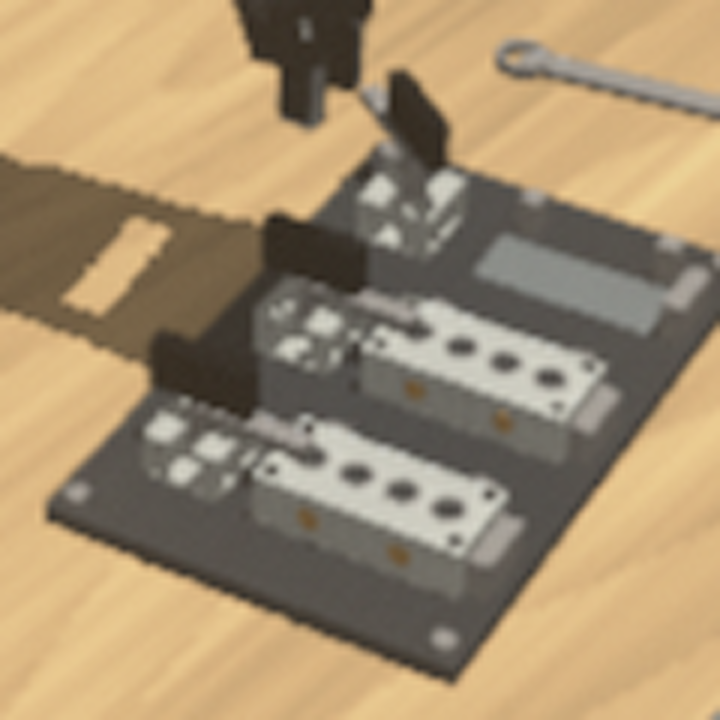

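Fasteners 1 and 2 both show low with tongues over the block ends. Third block next.

Request:
move_arm(motion=[[0, 0, 0, 12, 0, -1.5, 0.75], [0, 0, 0, 24, 0, -3, 0.75], [0, 0, 0, 35, 0, -4, 0.75], [0, 0, 0, 37, 0, -4.5, 0.75], [0, 0, 0, 37, 0, -4.5, 0.75], [0, 0, 0, 37, 0, -4.5, 0.75], [0, 0, 0, 37, 0, -4.5, 0.75], [0, 0, 0, 37, 0, -4.5, 0.75], [0, 0, 0, 37, 0, -4.5, 0.75], [0, 0, 0, 37, 0, -4.5, 0.75]], newtons=60)

```text
t: 38.52
tcp_pos: [499.9, -168.6, 152.6]
tool_rot: [-1.275, 1.104, -1.099]
contact_force: [1.0, 0.7, 0.2]
gripper_width: 64.2
```

Request:
move_arm(motion=[[0, 0, 0, 37, 0, -4.5, 0.75], [0, 0, 0, 37, 0, -4.5, 0.75], [0, 0, 0, 37, 0, -4.5, 0.75], [0, 0, 0, 37, 0, -4.5, 0.75], [0, 0, 0, 28, 0, -4, 0.75], [0, 0, 0, 14, 0, -2, 0.75], [0, -4, 0, 0, 0, 0, 0.75], [0, -7, 0, 0, 0, 0, 0.75], [0, -7, 0, 0, 0, 0, 0.75], [0, -7, 0, 0, 0, 0, 0.75]])

```text
t: 39.35
tcp_pos: [504.3, -357.4, 152.6]
tool_rot: [-1.431, 0.768, -0.764]
contact_force: [-0.2, 0.2, 0.2]
gripper_width: 64.0
```

Request:
move_arm(motion=[[0, -7, 0, 0, 0, 0, 0.75], [0, -7, 0, 0, 0, 0, 0.75], [0, -7, 0, 0, 0, 0, 0.75], [0, -7, 0, 0, 0, 0, 0.75], [0, -7, 0, 0, 0, 0, 0.75], [0, -7, 0, 0, 0, 0, 0.75], [0, -7, 0, 0, 0, 0, 0.75], [0, -7, 0, 0, 0, 0, 0.75], [0, -7, 0, 0, 0, 0, 0.75], [0, -7, 0, 0, 0, 0, 0.75]])

```text
t: 40.18
tcp_pos: [504.4, -357.2, 152.7]
tool_rot: [-1.561, -0.186, 0.189]
contact_force: [0.3, -0.1, 0.4]
gripper_width: 64.2
```

```bash
python3 -c "
from h import *
for n in ('scene','top'):
  s=cam(n); 
  for b in blocks(s,30,lim=(250,750,-450,0)): print(n,b)
plan(505,-358,6,34.4)
"
```

```text
bad fit [ 530.26121013 -390.39954335   30.        ] 26.83906579962429
few ports [372.74203589 -71.86167409  30.        ] 0
tcp [ 504.5 -357.3  152.9] phi 13.5 tilt [-0.002  0.002 -1.   ] F [-0.3  0.2 -0.4] w 63.9 j [-0.69  0.56  1.54  0.    1.05 -0.93] t 40.3
now axes d [  0.5 146.9  -1.1] | turn y deg -20.9 (alt 159.1) | axes after turn: x 0.0 y 146.9 z -0.9
```

Request:
move_arm(motion=[[0, -7, 0, 0, 0, 0, 0.75], [0, -7, 0, 0, 10, 0, 0.75], [0, -6.9, 0, 0, 15, 0, 0.75], [0, 0, 0, 0, 18, 0, 0.75], [0, 0, 0, 0, 12, 0, 0.75], [0, 0, 0, 0, 5, 0, 0.75], [0, 0, 0, 0, 0, 0, 0.75], [0, 0, 0, 0, 0, 0, 0.75], [0, 0, 0, 0, 0, 0, 0.75], [0, 0, 0, 0, 0, 0, 0.75]])

```text
t: 41.12
tcp_pos: [505.6, -358.2, 95.1]
tool_rot: [-1.521, -0.468, 0.467]
contact_force: [0.2, -0.1, 0.1]
gripper_width: 64.0
```

```bash
python3 -c "
from h import *
s=cam('scene'); crop(s,[505,-358,40],50,'s13.png',6)
plan(505,-358,6,34.4)
"
```

```text
s13.png x0,y0 126 234 scale 6 (100, 100, 3)
tcp [ 505.5 -358.1   95. ] phi 34.2 tilt [ 0.001 -0.001 -1.   ] F [0.1 0.2 0.3] w 64.1 j [-0.69  0.63  1.57  0.    0.94 -1.29] t 41.2
now axes d [-0.4 89.   0.5] | turn y deg -0.2 (alt 179.8) | axes after turn: x -0.4 y 89.0 z 0.4
```

View pics/s13.png

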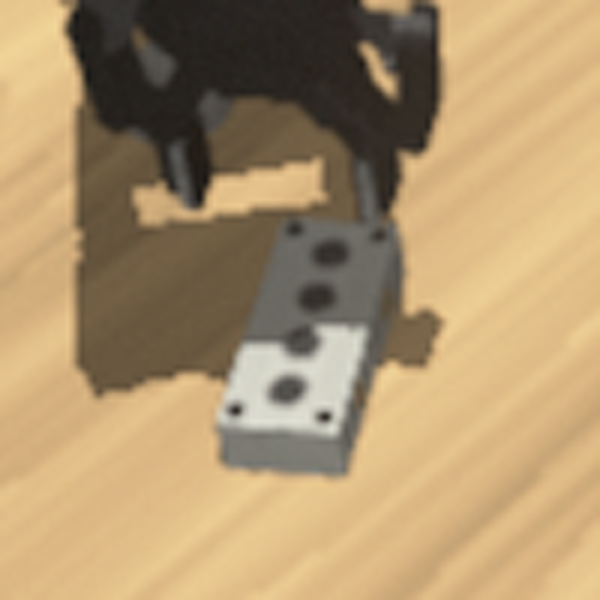

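```bash
python3 -c "
from h import *
s=cam('scene')
uv=(np.array([(330,253),(316,298),(301,342),(288,390)])+.5)/6-.5+np.array([126,234])
P=ray(s,uv,30)[:,:2]; v=P[-1]-P[0]; print(P,P.mean(0),np.degrees(np.arctan2(v[1],v[0]))%180)
plan(*P.mean(0),6,(np.degrees(np.arctan2(v[1],v[0]))%180)-90)
"
```

```text
[[ 484.63426084 -328.25816423]
 [ 498.50708294 -348.36254613]
 [ 511.2960369  -367.82237278]
 [ 525.87998998 -387.59799769]] [ 505.07934266 -358.01027021] 124.80225944371816
tcp [ 505.4 -358.1   94.9] phi 34.2 tilt [ 0.001 -0.001 -1.   ] F [-0.1 -1.3  0.5] w 63.6 j [-0.69  0.63  1.57 -0.    0.94 -1.29] t 41.2
now axes d [-0.3 88.9  0.3] | turn y deg -0.6 (alt 179.4) | axes after turn: x -0.3 y 88.9 z 0.3
```

Unmoved. Descend and grasp.

Request:
move_arm(motion=[[0, -0.2, 0, -0.3, 10, 0.3, 0.75], [0, 0, 0, 0, 18, 0, 0.75], [0, 0, 0, 0, 20, 0, 0.75], [0, 0, 0, 0, 20, 0, 0.75], [0, 0, 0, 0, 13, 0, 0.75], [0, 0, 0, 0, 7.5, 0, 0.75], [0, 0, 0, 0, 0, 0, 0.75], [0, 0, 0, 0, 0, 0, 0.4], [0, 0, 0, 0, 0, 0, 0.4], [0, 0, 0, 0, 0, 0, 0.4]])

```text
t: 42.05
tcp_pos: [505.2, -358.1, 6.6]
tool_rot: [-1.52, -0.472, 0.47]
contact_force: [-0.6, 0.1, 0.6]
gripper_width: 48.7
```

Request:
move_arm(motion=[[0, 0, 0, 0, 0, 0, 0.4], [0, 0, 0, 0, -6, 0, 0.4], [0, 0, 0, 0, -12, 0, 0.4], [0, 0, 0, 0, -18, 0, 0.4], [0, 0, 0, 0, -22, 0, 0.4], [0, 0, 0, 0, -22, 0, 0.4], [0, 0, 0, 0, -22, 0, 0.4], [0, 0, 0, 0, -22, 0, 0.4], [0, 0, 0, 0, -15, 0, 0.4], [0, 0, 0, 0, -5, 0, 0.4]])

```text
t: 42.88
tcp_pos: [505.5, -358.4, 153.2]
tool_rot: [-1.523, -0.473, 0.469]
contact_force: [0.5, 0.2, -3.8]
gripper_width: 49.0
```

```bash
python3 -c "
from h import *
b=bay(3,-6,-5)
plan(b[0],b[1],60,99.33)
s=cam('scene'); crop(s,[505,-330,100],55,'s14.png',5)
"
```

```text
tcp [ 505.5 -358.4  153.2] phi 34.5 tilt [ 0.003 -0.003 -1.   ] F [ 0.5  0.2 -3.8] w 49.0 j [-0.69  0.56  1.54  0.    1.04 -1.29] t 42.9
now axes d [412.   91.7 496.7] | turn y deg -64.9 (alt 115.1) | axes after turn: x 624.3 y 93.2 z -162.4
s14.png x0,y0 127 205 scale 5 (110, 110, 3)
```

View pics/s14.png

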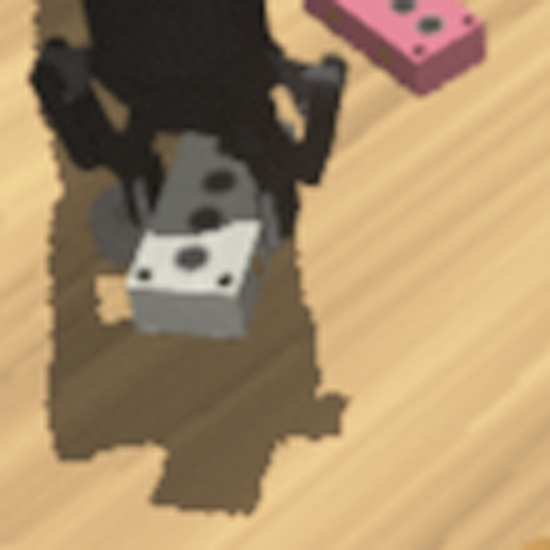

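Held. Turn, then carry to bay 3.

Request:
move_arm(motion=[[0, -4, 0, 0, 0, 0, 0.4], [0, -6.8, 0, 0, 0, 0, 0.4], [0, -6.8, 0, 0, 0, 0, 0.4], [0, -6.8, 0, 0, 0, 0, 0.4], [0, -6.8, 0, 0, 0, 0, 0.4], [0, -6.8, 0, 0, 0, 0, 0.4], [0, -6.8, 0, 0, 0, 0, 0.4], [0, -6.8, 0, 0, 0, 0, 0.4], [0, -6.8, 0, 0, 0, 0, 0.4], [0, -6.5, 0, 0, 0, 0, 0.4]])

```text
t: 43.77
tcp_pos: [504.3, -357.3, 148.6]
tool_rot: [-1.122, -1.332, 1.332]
contact_force: [-0.3, -1.3, -6.1]
gripper_width: 48.5
```

Request:
move_arm(motion=[[0, 0, 0, 12, 0, -3, 0.4], [0, 0, 0, 24, 0, -6, 0.4], [0, 0, 0, 34, 0, -9, 0.4], [0, 0, 0, 36, 0, -9.5, 0.4], [0, 0, 0, 36, 0, -9.5, 0.4], [0, 0, 0, 36, 0, -9.5, 0.4], [0, 0, 0, 36, 0, -9.5, 0.4], [0, 0, 0, 36, 0, -9.5, 0.4], [0, 0, 0, 36, 0, -9.5, 0.4], [0, 0, 0, 36, 0, -9.5, 0.4]])

```text
t: 44.6
tcp_pos: [534.9, -23.9, 149.2]
tool_rot: [-1.128, -1.325, 1.326]
contact_force: [0.6, -0.8, -4.5]
gripper_width: 48.6
```

```bash
python3 -c "
from h import *
b=bay(3,-6,-5)
plan(b[0],b[1],60,99.33)
"
```

```text
tcp [534.9 -23.9 149.2] phi 99.2 tilt [-0.001  0.    -1.   ] F [ 0.6 -0.8 -4.5] w 48.6 j [-0.13  0.43  1.77  0.    0.95 -1.86] t 44.6
now axes d [299.3  89.3 -78.3] | turn y deg -0.2 (alt 179.8) | axes after turn: x 299.1 y 89.2 z -79.2
```

Request:
move_arm(motion=[[0, -0.2, 0, 36, 0, -9.5, 0.4], [0, 0, 0, 36, 0, -9.5, 0.4], [0, 0, 0, 36, 0, -9.5, 0.4], [0, 0, 0, 36, 0, -9.5, 0.4], [0, 0, 0, 36, 0, -9.5, 0.4], [0, 0, 0, 36, 0, -9.5, 0.4], [0, 0, 0, 34, 0, -9.5, 0.4], [0, 0, 0, 26, 0, -7, 0.4], [0, 0, 0, 14, 0, -3, 0.4], [0, 0, 0, 5, 0, -1, 0.4]])

```text
t: 45.43
tcp_pos: [562.4, 279.7, 148.9]
tool_rot: [-1.125, -1.33, 1.331]
contact_force: [0.1, -0.0, -4.9]
gripper_width: 48.6
```

```bash
python3 -c "
from h import *
b=bay(3,-5,-4.5)
plan(b[0],b[1],19.6,99.33);inbay(3)
s=cam('scene'); crop(s,[570,260,60],60,'s15.png',5)
"
```

```text
tcp [562.4 279.7 148.9] phi 99.5 tilt [-0.001 -0.    -1.   ] F [ 0.1 -0.  -4.9] w 48.6 j [ 0.39  0.58  1.51  0.    1.05 -1.35] t 45.4
now axes d [  4.4 129.3  -4. ] | turn y deg 0.2 (alt -179.8) | axes after turn: x 4.5 y 129.3 z -3.8
tcp in bay frame x -8.8 y -9.0 z 148.9 F carrier x 0.1 y -0.1 z -4.9
s15.png x0,y0 284 110 scale 5 (120, 120, 3)
```

View pics/s15.png

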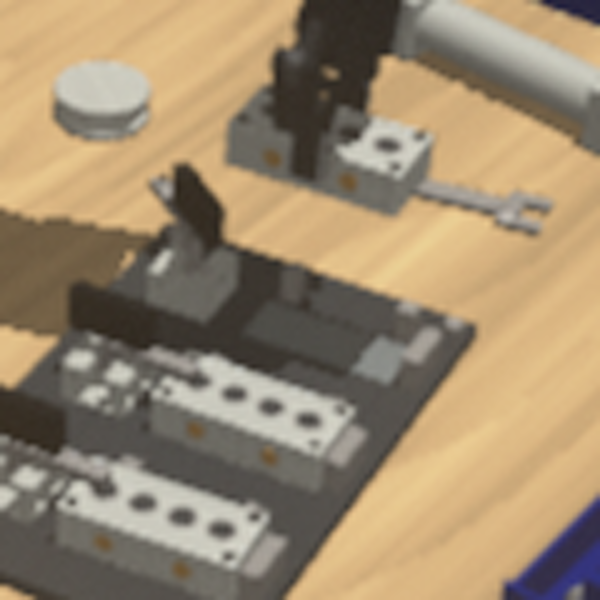

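Request:
move_arm(motion=[[0, 0.2, 0, 2.5, 5, -2, 0.4], [0, 0, 0, 2, 12, -1.8, 0.4], [0, 0, 0, 0, 20, 0, 0.4], [0, 0, 0, 0, 22, 0, 0.4], [0, 0, 0, 0, 20, 0, 0.4], [0, 0, 0, 0, 12, 0, 0.4], [0, 0, 0, 0, 4, 0, 0.4], [0, 0, 0, 0, 0, 0, 0.4], [0, 0, 0, 0, 0, 0, 0.4], [0, 0, 0, 0, 0, 0, 0.4]])

```text
t: 46.32
tcp_pos: [567.2, 282.6, 55.9]
tool_rot: [-1.129, -1.33, 1.327]
contact_force: [-0.3, 0.3, -4.4]
gripper_width: 48.9
```

```bash
python3 -c "
from h import *
b=bay(3,-5,-4.5)
plan(b[0],b[1],19.6,99.33);inbay(3)
s=cam('scene'); crop(s,[570,260,60],60,'s16.png',5)
"
```

```text
tcp [567.2 282.6  55.9] phi 99.3 tilt [ 0.002  0.001 -1.   ] F [-0.3  0.3 -4.4] w 48.9 j [ 0.39  0.71  1.54  0.    0.89 -1.34] t 46.3
now axes d [ 2.4 36.3  1.5] | turn y deg -0.0 (alt 180.0) | axes after turn: x 2.4 y 36.3 z 1.4
tcp in bay frame x -3.6 y -6.9 z 55.9 F carrier x -0.3 y 0.3 z -4.4
s16.png x0,y0 284 110 scale 5 (120, 120, 3)
```

View pics/s16.png

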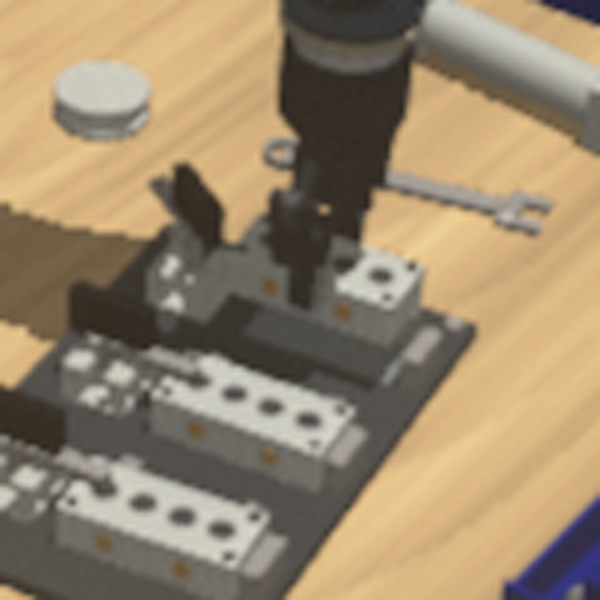

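Request:
move_arm(motion=[[0, 0, 0, 1, 3, 1, 0.4], [0, 0, 0, 1.2, 6, 0.5, 0.4], [0, 0, 0, 0, 8, 0, 0.4], [0, 0, 0, 0, 8, 0, 0.4], [0, 0, 0, 0, 6, 0, 0.4], [0, 0, 0, 0, 3, 0, 0.4], [0, 0, 0, 0, 2, 0, 0.4], [0, 0, 0, 0, 0, 0, 0.4], [0, 0, 0, 0, 0, 0, 0.4], [0, 0, 0, 0, 0, 0, 0.4]])

```text
t: 47.2
tcp_pos: [564.8, 284.4, 18.7]
tool_rot: [-1.128, -1.329, 1.328]
contact_force: [0.0, 0.9, -4.9]
gripper_width: 48.7
```

```bash
python3 -c "
from h import *
inbay(3)"
```

```text
tcp in bay frame x -5.7 y -4.7 z 18.7 F carrier x 0.2 y 0.9 z -4.9
```

Request:
move_arm(motion=[[0, 0, 0, 1, 0, 0, 0.4], [0, 0, 0, 1, 0, 0, 0.4], [0, 0, 0, 1, 0, 0, 0.4], [0, 0, 0, 1, 0, 0, 0.4], [0, 0, 0, 1, 0, 0, 0.4], [0, 0, 0, 1, 0, 0, 0.4], [0, 0, 0, 0.5, 0, 0, 0.4], [0, 0, 0, 0, 0, 0, 0.4], [0, 0, 0, 0, 0, 0, 0.4], [0, 0, 0, 0, 0, 0, 0.4]])

```text
t: 48.03
tcp_pos: [563.8, 289.3, 18.7]
tool_rot: [-1.129, -1.327, 1.33]
contact_force: [1.5, -10.3, -1.8]
gripper_width: 49.1
```

```bash
python3 -c "
from h import *
inbay(3)"
```

```text
tcp in bay frame x -5.9 y 0.3 z 18.7 F carrier x -0.2 y -10.4 z -1.8
```

Post contact at y 0.3, as in the other bays. Now +x.

Request:
move_arm(motion=[[0, 0, 0, 0, 0, -1, 0.4], [0, 0, 0, 0, 0, -1, 0.4], [0, 0, 0, 0, 0, -1, 0.4], [0, 0, 0, 0, 0, -1, 0.4], [0, 0, 0, 0, 0, -1, 0.4], [0, 0, 0, 0, 0, -1, 0.4], [0, 0, 0, 0, 0, -1, 0.4], [0, 0, 0, 0.4, 0.2, -1, 0.4], [0, 0, 0, 0, 0, -0.7, 0.4], [0, 0, 0, 0, 0, 0, 0.4]])

```text
t: 48.87
tcp_pos: [568.6, 290.1, 18.6]
tool_rot: [-1.124, -1.319, 1.337]
contact_force: [-22.4, -19.0, 18.5]
gripper_width: 48.8
```

Request:
move_arm(motion=[[0, 0, 0, 0, 0, 0, 0.4], [0, 0, 0, 0, 0, 0, 0.4], [0, 0, 0, 0, 0, 0, 0.4], [0, 0, 0, 0, 0, 0, 0.4], [0, 0, 0, 0, 0, 0, 0.4], [0, 0, 0, 0, 0, 0, 0.4], [0, 0, 0, 0, 0, 0, 0.4], [0, 0, 0, 0, 0, 0, 0.4], [0, 0, 0, 0, 0, 0, 0.4], [0, 0, 0, 0, 0, 0, 0.4]])

```text
t: 49.7
tcp_pos: [568.6, 290.1, 18.6]
tool_rot: [-1.124, -1.319, 1.337]
contact_force: [-21.5, -18.5, 17.3]
gripper_width: 49.1
```

```bash
python3 -c "
from h import *
inbay(3)"
```

```text
tcp in bay frame x -1.0 y 0.3 z 18.6 F carrier x -24.2 y -14.8 z 17.3
```

Request:
move_arm(motion=[[0, 0, 0, 0, -0.8, 0, 0.4], [0, 0, 0, 0, 0, 0, 0.4], [0, 0, 0, 0, 0, -0.5, 0.4], [0, 0, 0, 0, -0.3, -0.5, 0.4], [0, 0, 0, 0, 0, 0, 0.4], [0, 0, 0, 0, 0, 0, 0.4], [0, 0, 0, 0, 0, 0, 0.4], [0, 0, 0, 0, 0, 0, 0.4], [0, 0, 0, 0, 0, 0, 0.4], [0, 0, 0, 0, 0, 0, 0.4]])

```text
t: 50.53
tcp_pos: [570.2, 290.4, 18.8]
tool_rot: [-1.125, -1.32, 1.336]
contact_force: [-13.5, -15.4, 5.2]
gripper_width: 48.6
```

```bash
python3 -c "
from h import *
inbay(3)"
```

```text
tcp in bay frame x 0.6 y 0.3 z 18.8 F carrier x -15.8 y -13.0 z 5.2
```

Request:
move_arm(motion=[[0, 0, 0, 0, 0, -0.5, 0.4], [0, 0, 0, 0, 0, -0.5, 0.4], [0, 0, 0, 0, 0, -0.5, 0.4], [0, 0, 0, 0, 0, 0, 0.4], [0, 0, 0, 0, 0, 0, 0.4], [0, 0, 0, 0, 0, 0, 0.4], [0, 0, 0, 0, 0, 0, 0.4], [0, 0, 0, 0, 0, 0, 0.4], [0, 0, 0, 0, 0, 0, 0.4], [0, 0, 0, 0, 0, 0, 0.4]])

```text
t: 51.37
tcp_pos: [570.2, 290.3, 18.8]
tool_rot: [-1.123, -1.317, 1.338]
contact_force: [-22.3, -17.1, 10.6]
gripper_width: 49.3
```

```bash
python3 -c "
from h import *
inbay(3)"
```

```text
tcp in bay frame x 0.6 y 0.3 z 18.8 F carrier x -24.8 y -13.2 z 10.6
```

At the stop (0.6), same as the others. Release.

Request:
move_arm(motion=[[0, 0, 0, 0, 0, 0.8, 0.4], [0, 0, 0, 0, 0, 0.4, 0.7], [0, 0, 0, 0, 0, 0, 0.7], [0, 0, 0, 0, 0, 0, 0.7], [0, 0, 0, 0, -5, 0, 0.7], [0, 0, 0, 0, -10, 0, 0.7], [0, 0, 0, 0, -20, 0, 0.7], [0, 0, 0, 0, -25, 0, 0.7], [0, 0, 0, 0, -25, 0, 0.7], [0, 0, 0, 0, -15, 0, 0.7]])

```text
t: 52.2
tcp_pos: [574.5, 293.4, 123.5]
tool_rot: [-1.129, -1.332, 1.326]
contact_force: [-0.4, 0.7, 0.6]
gripper_width: 59.9
```

```bash
python3 -c "
from h import *
w=bay(3,-95); plan(w[0],w[1],120,9.33+49)"
```

```text
tcp [574.5 293.4 123.5] phi 99.4 tilt [ 0.004  0.002 -1.   ] F [-0.4  0.7  0.6] w 59.9 j [ 0.4   0.64  1.48  0.    1.02 -1.33] t 52.2
now axes d [ -2.6   3.1 100.3] | turn y deg 41.0 (alt -139.0) | axes after turn: x -67.8 y 3.5 z 74.0
```

Request:
move_arm(motion=[[0, 6, 0, 0, 0, 0, 0.4], [0, 6, 0, 0, 0, 0, 0.4], [0, 6, 0, 0, 0, 0, 0.4], [0, 6, 0, 0, 0, 0, 0.4], [0, 6, 0, 0, 0, 0, 0.4], [0, 6, 0, 0, 0, 0, 0.4], [0, 5, 0, -8, 0, 9, 0.4], [0, 0, 0, -22, 0, 24, 0.4], [0, 0, 0, -20, 0, 22, 0.4], [0, 0, 0, -14, 0, 15, 0.4]])

```text
t: 53.03
tcp_pos: [478.5, 273.7, 120.4]
tool_rot: [-1.421, -0.794, 0.793]
contact_force: [-0.0, 0.2, -0.8]
gripper_width: 34.4
```

```bash
python3 -c "
from h import *
w=bay(3,-95); plan(w[0],w[1],65,9.33+49)
s=cam('scene'); crop(s,[540,260,60],60,'s17.png',6)
for b in blocks(s,42,lim=(400,750,-20,400)): print(b, b[0]-bay(3))
"
```

```text
tcp [478.5 273.7 120.4] phi 58.4 tilt [ 0.  0. -1.] F [-0.   0.2 -0.8] w 34.4 j [ 0.44  0.49  1.75  0.    0.9  -0.58] t 53.0
now axes d [-0.7 55.4  2.6] | turn y deg 0.0 (alt -180.0) | axes after turn: x -0.7 y 55.4 z 2.6
s17.png x0,y0 276 106 scale 6 (120, 120, 3)
bad fit [593.48613915 180.58847957  42.        ] 12.667166812368494
(array([569.61847969, 290.75503102]), np.float64(9.178613541746433), 6, array([-35.8, -12. ,  12.2,  35.6]), np.float64(0.24384760600934857)) [-0.05252067  0.80952548]
(array([627.89036016,  77.97457783]), np.float64(19.63474451096883), 8, array([-36. , -11.9,  11.8,  36. ]), np.float64(5.703222198114062)) [  58.2193598  -211.97092771]
```

View pics/s17.png

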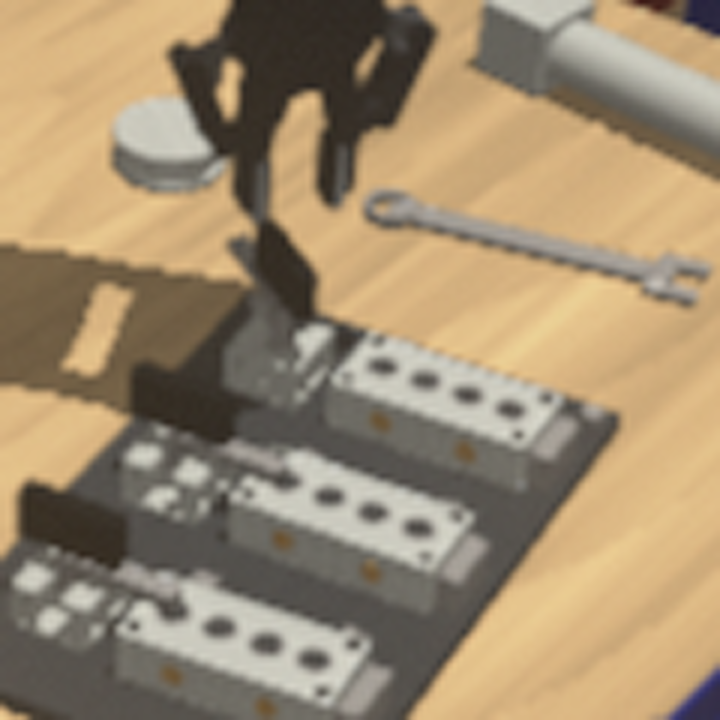

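Request:
move_arm(motion=[[0, 0, 0, -0.7, 0, 1.3, 0.4], [0, 0, 0, 0, 8, 1.3, 0.4], [0, 0, 0, 0, 13, 0, 0.4], [0, 0, 0, 0, 14, 0, 0.4], [0, 0, 0, 0, 12, 0, 0.4], [0, 0, 0, 0, 7, 0, 0.4], [0, 0, 0, 0, 1, 0, 0.4], [0, 0, 0, 0, 0, 0, 0.05], [0, 0, 0, 0, 0, 0, 0.05], [0, 0, 0, 0, 0, 0, 0.05]], newtons=50)

```text
t: 53.92
tcp_pos: [477.9, 274.7, 65.0]
tool_rot: [-1.421, -0.793, 0.794]
contact_force: [-1.4, -1.5, -1.1]
gripper_width: 11.3
```

```bash
python3 -c "
from h import *
w=bay(3,-95); plan(w[0],w[1],65,9.33)
print(get_state()['moment'])
s=cam('scene'); crop(s,[480,275,60],35,'s18.png',9)"
```

```text
tcp [477.9 274.7  65. ] phi 58.4 tilt [ 0. -0. -1.] F [-1.4 -1.5 -1.1] w 11.3 j [ 0.44  0.58  1.77 -0.    0.79 -0.58] t 53.9
now axes d [-1.2 -0.   1.7] | turn y deg 49.0 (alt -131.0) | axes after turn: x -2.0 y -0.0 z 0.2
[-0.42619296  0.12158375  0.02246552]
s18.png x0,y0 288 121 scale 9 (70, 70, 3)
```

View pics/s18.png

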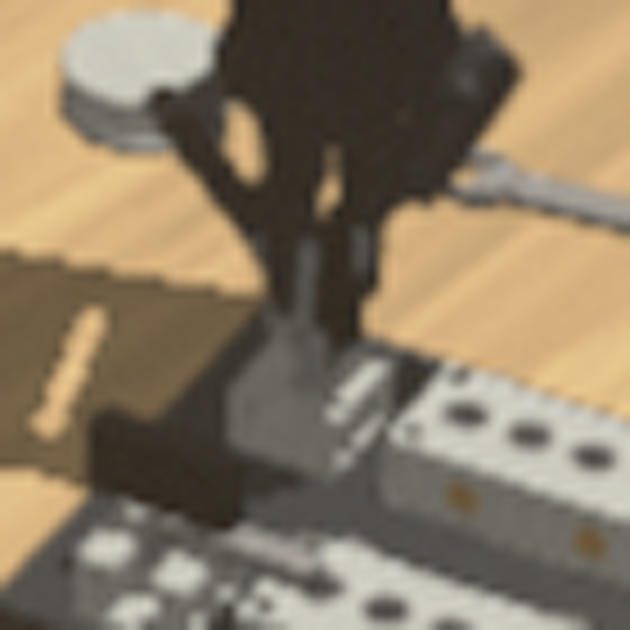

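Wing 3 is pinched. Align, push in.

Request:
move_arm(motion=[[0, 7, 0, -0.4, 0, 0, 0.05], [0, 7, 0, -0.2, 0, 0, 0.05], [0, 7, 0, -0.2, 0, 0, 0.05], [0, 7, 0, -0.2, 0, 0, 0.05], [0, 7, 0, -0.2, 0, 0, 0.05], [0, 7, 0, -0.2, 0, 0, 0.05], [0, 7, 0, -0.2, 0, 0, 0.05], [0, 0, 0, 0, 0, 0, 0.05], [0, 0, 0, 0, 0, 0, 0.05], [0, 0, 0, 0, 0, 0, 0.05]])

```text
t: 54.8
tcp_pos: [477.2, 274.0, 65.0]
tool_rot: [-1.566, -0.132, 0.13]
contact_force: [2.0, -1.2, -1.1]
gripper_width: 11.2
```

Request:
move_arm(motion=[[0, 0, 0, 0, 2, 0, 0.05], [0, 0, 0, 0, 3, 0, 0.05], [0, 0, 0, 0, 3, 0, 0.05], [0, 0, 0, 0, 3, 0, 0.05], [0, 0, 0, 0, 3, 0, 0.05], [0, 0, 0, 0, 1.2, 0, 0.05], [0, 0, 0, 0, 0, 0, 0.05], [0, 0, 0, 0, 0, 0, 0.05], [0, 0, 0, 0, 0, 0, 0.05], [0, 0, 0, 0, 0, 0, 0.05]])

```text
t: 55.63
tcp_pos: [477.3, 274.1, 50.7]
tool_rot: [-1.566, -0.13, 0.127]
contact_force: [-2.5, -3.8, 22.1]
gripper_width: 11.3
```

```bash
python3 -c "
from h import *
w=bay(3,-95); plan(w[0],w[1],51,9.33)
print(get_state()['moment'])"
```

```text
tcp [477.3 274.1  50.7] phi 9.4 tilt [ 0.001  0.001 -1.   ] F [-2.5 -3.8 22.1] w 11.3 j [ 0.44  0.6   1.78 -0.    0.76  0.27] t 55.6
now axes d [-1.3 -0.3  0.7] | turn y deg 0.0 (alt -180.0) | axes after turn: x -1.3 y -0.3 z 0.7
[-0.64013516  0.47045732  0.07139708]
```

Request:
move_arm(motion=[[0, 4, 0, -0.1, -0.7, 0, 0.05], [0, 6.5, 0, -0.1, 0, 0, 0.05], [0, 6.5, 0, -0.1, 0, 0, 0.05], [0, 6.5, 0, -0.1, 0, 0, 0.05], [0, 6.5, 0, -0.1, 0, 0, 0.05], [0, 6.5, 0, -0.1, 0, 0, 0.05], [0, 6.5, 0, -0.1, 0, 0, 0.05], [0, 6.5, 0, -0.1, 0, 0, 0.05], [0, 6.5, 0, -0.1, 0, 0, 0.05], [0, 0, 0, 0, 0, 0, 0.05]])

```text
t: 56.47
tcp_pos: [476.3, 274.3, 50.9]
tool_rot: [-1.473, 0.641, -0.642]
contact_force: [-0.4, -1.4, 15.8]
gripper_width: 11.0
```

Request:
move_arm(motion=[[0, 6, 0, -0.1, 0, 0, 0.05], [0, 6.5, 0, -0.1, 0, 0, 0.05], [0, 6.5, 0, -0.1, 0, 0, 0.05], [0, 6.5, 0, -0.1, 0, 0, 0.05], [0, 6.5, 0, -0.1, 0, 0, 0.05], [0, 3, 0, 0, 0, 0, 0.05], [0, 0, 0, 0, 0, 0, 0.05], [0, 0, 0, 0, 0, 0, 0.05], [0, 0, 0, 0, 0, 0, 0.05], [0, 0, 0, 0, 0, 0, 0.05]])

```text
t: 57.3
tcp_pos: [475.9, 274.8, 50.9]
tool_rot: [-1.274, 1.101, -1.101]
contact_force: [-1.2, -1.9, 15.7]
gripper_width: 11.1
```

```bash
python3 -c "
from h import *
w=bay(3,-95); plan(w[0],w[1],51,-80.67)
print(get_state()['moment'])"
```

```text
tcp [475.9 274.8  50.9] phi -81.6 tilt [ 0.001  0.001 -1.   ] F [-1.2 -1.9 15.7] w 11.1 j [0.44 0.6  1.78 0.   0.76 1.86] t 57.3
now axes d [ 0.2 -0.1 -0.1] | turn y deg -1.0 (alt 179.0) | axes after turn: x 0.2 y -0.1 z -0.1
[-0.28158574  0.33203812 -0.03688147]
```

Request:
move_arm(motion=[[0, 0, 0, 0, 0, 0, 0.35], [0, 0, 0, 0, 0, 0, 0.35], [0, 0, 0, 0, 0, 0, 0.35], [0, 0, 0, 0, -8, 0, 0.35], [0, 0, 0, 0, -16, 0, 0.35], [0, 0, 0, 0, -25, 0, 0.35], [0, 0, 0, 0, -25, 0, 0.35], [0, 0, 0, 0, -25, 0, 0.35], [0, 0, 0, 0, -25, 0, 0.35], [0, 0, 0, 0, -10, 0, 0.35]])

```text
t: 58.13
tcp_pos: [476.5, 274.9, 187.6]
tool_rot: [-1.271, 1.099, -1.102]
contact_force: [0.6, -0.0, 0.3]
gripper_width: 29.6
```

```bash
python3 -c "
from h import *
plan(370,520,230,-80.67)"
```

```text
tcp [476.5 274.9 187.6] phi -81.6 tilt [ 0.004  0.002 -1.   ] F [ 0.6 -0.   0.3] w 29.6 j [0.44 0.4  1.7  0.   1.04 1.86] t 58.1
now axes d [-258.   -42.3  -69.6] | turn y deg -1.0 (alt 179.0) | axes after turn: x -259.1 y -42.4 z -65.3
```

Request:
move_arm(motion=[[0, 0, 0, -12, -5, -6, 0.35], [0, 0, 0, -24, -5, -14, 0.35], [0, 0, 0, -30, -5, -17, 0.35], [0, 0, 0, -30, -5, -17, 0.35], [0, 0, 0, -30, -5, -17, 0.35], [0, 0, 0, -30, -5, -17, 0.35], [0, 0, 0, -30, -5, -17, 0.35], [0, 0, 0, -30, -5, -17, 0.35], [0, 0, 0, -22, 0, -12, 0.35], [0, 0, 0, -10, 0, -6, 0.35]])

```text
t: 58.97
tcp_pos: [298.2, 501.6, 223.1]
tool_rot: [-1.277, 1.1, -1.099]
contact_force: [1.0, 0.1, -0.4]
gripper_width: 29.9
```

```bash
python3 -c "
from h import *
for n in ('top','scene'):
    c=cam(n)
    cv2.imwrite('pics/%s_end.png'%n,c['frame'][:,:,::-1])
    crop(c,[560,180,40],66,n+'_endc.png',6)
    for b in blocks(c,42,lim=(400,750,-20,400)):
        d=[np.round(b[0]-bay(i),1) for i in (1,2,3)]; print(n,np.round(b[0],1),b[1],b[3],d)
"
```

```text
top_endc.png x0,y0 155 129 scale 6 (132, 132, 3)
top [605.8  70. ] 13.363766564471888 [-35.6 -11.4  12.4  34.6] [array([ 0.4, -2.8]), array([  18.3, -111.4]), array([  36.1, -219.9])]
top [588.5 182. ] 9.4341576618109 [-35.1 -11.3  13.   33.4] [array([-16.9, 109.1]), array([1. , 0.6]), array([  18.8, -108. ])]
top [570.5 290.6] 9.431865927235663 [-35.1 -11.4  12.6  33.9] [array([-34.8, 217.7]), array([-17. , 109.2]), array([0.8, 0.6])]
scene_endc.png x0,y0 260 120 scale 6 (132, 132, 3)
bad fit [574.34042898 288.06328636  42.        ] 12.03639851168841
bad fit [593.55623901 180.69858847  42.        ] 12.619555505679843
scene [627.9  78. ] 19.476915192547285 [-36.  -11.8  11.8  36. ] [array([22.6,  5.1]), array([  40.4, -103.4]), array([  58.2, -212. ])]
```

View pics/top_endc.png

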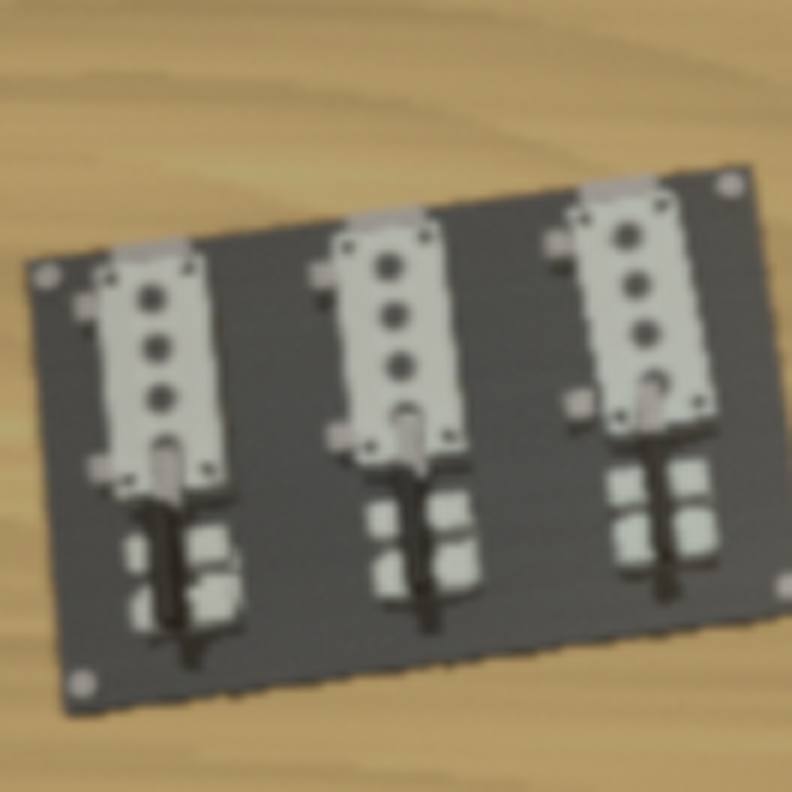

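View pics/scene_endc.png

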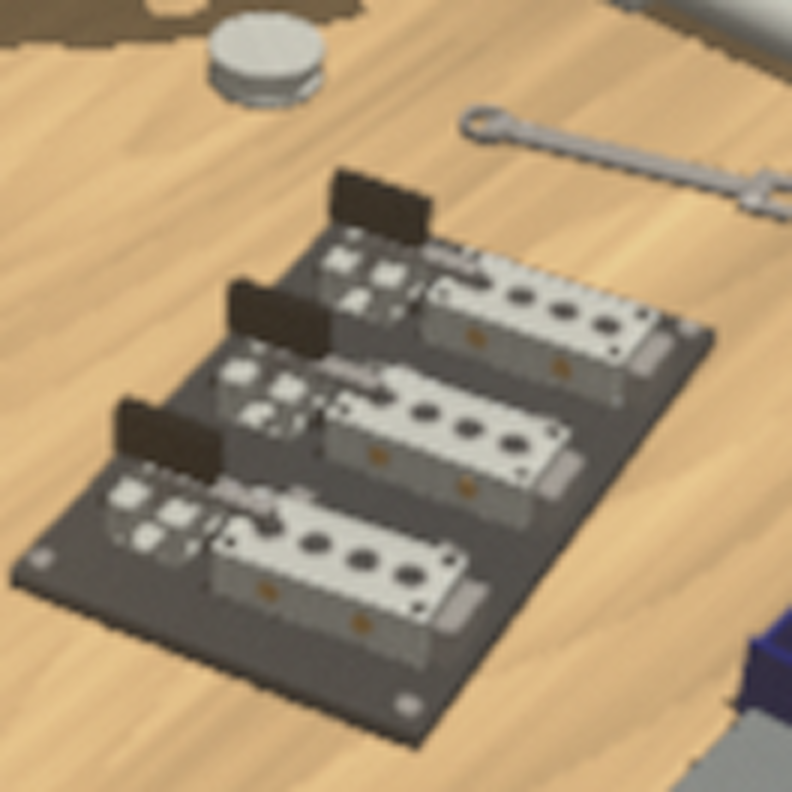

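View pics/top_end.png

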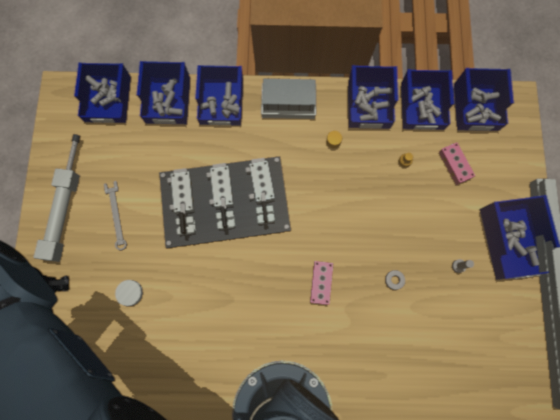

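Block 1's ports look slightly skewed against the other two in the top view; measuring.

```bash
cat >>h.py <<'E'
def ports(c,i,guess,r=4):
    g=cv2.cvtColor(c["frame"],cv2.COLOR_RGB2GRAY).astype(float); out=[]
    for u,v in guess:
        iu,iv=int(round(u)),int(round(v)); w=g[iv-r:iv+r+1,iu-r:iu+r+1]; w=np.clip(150-w,0,None)
        yy,xx=np.mgrid[iv-r:iv+r+1,iu-r:iu+r+1]; out.append(((w*xx).sum()/w.sum(),(w*yy).sum()/w.sum()))
    P=ray(c,out,42)[:,:2]-bay(i); k,s=np.cos(CT),np.sin(CT); P=P@np.array([[k,-s],[s,k]]); return np.round(P,1)
E
python3 -c "
from h import *
t=cam('top'); s=cam('scene')
f=lambda L,o:(np.array(L)+.5)/6-.5+np.array(o)
T={1:[(627,236),(636,285),(645,334)],2:[(389,266),(394,315),(400,366)],3:[(152,298),(157,348),(161,398)]}
S={1:[(410,575),(362,560),(315,542)],2:[(514,443),(470,428),(426,411)],3:[(606,325),(564,312),(521,296)]}
for i in (1,2,3):
    print(i,'top',ports(t,i,f(T[i],(155,129)),3).tolist(),'scene',ports(s,i,f(S[i],(260,120)),3).tolist())
crop(t,[*bay(1),40],30,'b1.png',12); crop(t,[*bay(2),40],30,'b2.png',12)
"
```

```text
1 top [[35.4, -0.7], [11.3, -1.9], [-12.3, -2.9]] scene [[35.5, -0.3], [11.7, -2.0], [-12.7, -2.8]]
2 top [[36.2, 0.6], [12.4, 0.6], [-12.1, 0.4]] scene [[36.1, 0.8], [11.9, 0.5], [-11.9, 0.6]]
3 top [[36.1, 0.5], [12.2, 0.2], [-11.7, 0.6]] scene [[35.8, 0.7], [12.2, 0.7], [-11.8, 1.0]]
b1.png x0,y0 230 150 scale 12 (60, 60, 3)
b2.png x0,y0 191 155 scale 12 (60, 60, 3)
```

View pics/b1.png

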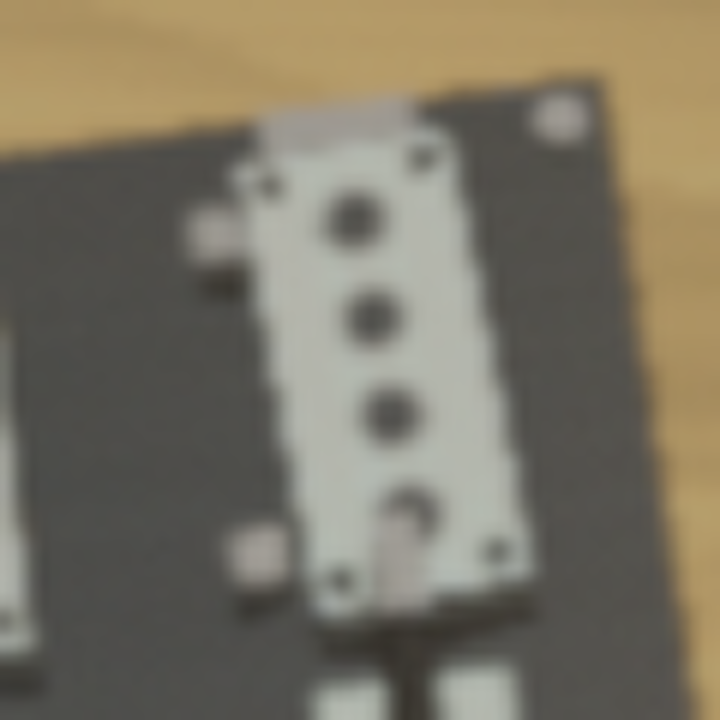

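View pics/b2.png

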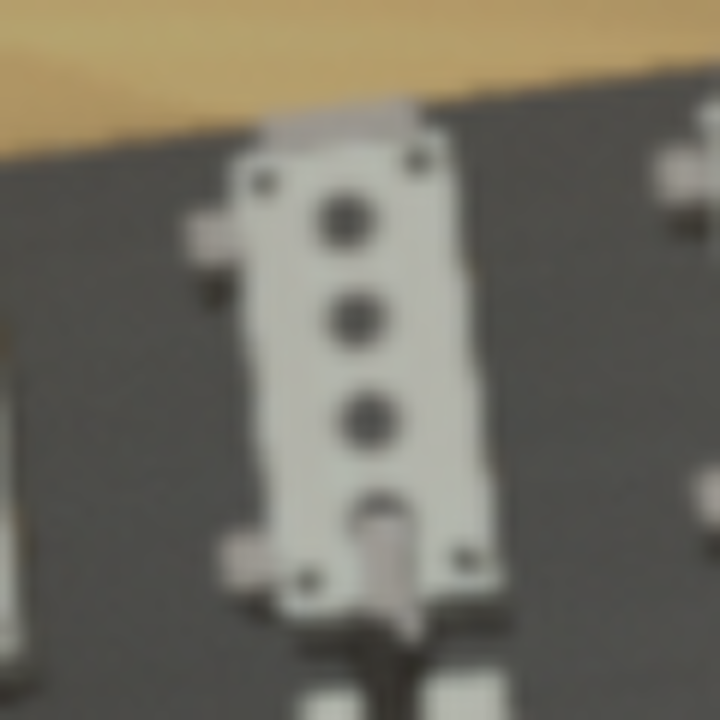

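Blocks 2 and 3 read home (ports within 1 mm), but block 1 is turned about 2.7° with its rear some 4 mm off the rear post (probably the knock). I'll regrip it under the tongue and re-seat it.

```bash
python3 -c "
from h import *
b=bay(1,0,-2)
plan(b[0],b[1],130,-80.67)"
```

```text
tcp [301.1 498.8 223.2] phi -81.6 tilt [-0.001 -0.001 -1.   ] F [0.4 0.2 0.1] w 30.2 j [ 0.95  0.42  1.57 -0.    1.15  2.37] t 59.2
now axes d [467.6  93.7 239.2] | turn y deg -1.0 (alt 179.0) | axes after turn: x 471.6 y 93.2 z 231.1
```

Request:
move_arm(motion=[[0, -1, 0, 12, 0, 6, 0.7], [0, 0, 0, 26, 0, 13, 0.7], [0, 0, 0, 33, 0, 16, 0.7], [0, 0, 0, 34, 0, 16.5, 0.7], [0, 0, 0, 34, 0, 16.5, 0.7], [0, 0, 0, 34, 0, 16.5, 0.7], [0, 0, 0, 34, 0, 16.5, 0.7], [0, 0, 0, 34, 0, 16.5, 0.7], [0, 0, 0, 34, 0, 16.5, 0.7], [0, 0, 0, 34, 0, 16.5, 0.7]], newtons=40)

```text
t: 60.0
tcp_pos: [500.5, 215.6, 223.9]
tool_rot: [-1.282, 1.09, -1.09]
contact_force: [0.4, 0.6, 0.2]
gripper_width: 59.6
```

Request:
move_arm(motion=[[0, 0, 0, 34, 0, 16.5, 0.7], [0, 0, 0, 34, 0, 16.5, 0.7], [0, 0, 0, 34, 0, 16.5, 0.7], [0, 0, 0, 33, 4, 16, 0.7], [0, 0, 0, 18, 10, 9, 0.7], [0, 0, 0, 5, 20, 3, 0.7], [0, 0, 0, 0, 25, 0, 0.7], [0, 0, 0, 0, 20, 0, 0.7], [0, 0, 0, 0, 10, 0, 0.7], [0, 0, 0, 0, 0, 0, 0.7]])

```text
t: 60.83
tcp_pos: [600.4, 74.3, 132.8]
tool_rot: [-1.284, 1.092, -1.087]
contact_force: [0.5, 0.1, 1.2]
gripper_width: 59.7
```

```bash
python3 -c "
from h import *
b=bay(1,0,-2)
plan(b[0],b[1],19,-80.67);inbay(1)"
```

```text
tcp [600.4  74.3 132.8] phi -80.7 tilt [-0.004 -0.    -1.   ] F [0.5 0.1 1.2] w 59.7 j [ 0.05  0.56  1.59 -0.    1.    1.46] t 60.8
now axes d [  4.3 113.8   5.1] | turn y deg -0.1 (alt 179.9) | axes after turn: x 4.3 y 113.8 z 4.6
tcp in bay frame x -4.6 y 2.3 z 132.8 F carrier x 0.5 y -0.0 z 1.2
```

Request:
move_arm(motion=[[0, 0, 0, 2, 5, 2, 0.7], [0, 0, 0, 2, 12, 2, 0.7], [0, 0, 0, 0, 18, 0, 0.7], [0, 0, 0, 0, 16, 0, 0.7], [0, 0, 0, 0, 10, 0, 0.7], [0, 0, 0, 0, 4, 0, 0.7], [0, 0, 0, 0, 0, 0, 0.7], [0, 0, 0, 0, 0, 0, 0.7], [0, 0, 0, 0, 0, 0, 0.7], [0, 0, 0, 0, 0, 0, 0.7]])

```text
t: 61.67
tcp_pos: [606.8, 72.3, 71.0]
tool_rot: [-1.281, 1.087, -1.089]
contact_force: [0.2, -0.4, 0.7]
gripper_width: 59.9
```

```bash
python3 -c "
from h import *
b=bay(1,0,-2)
plan(b[0],b[1],19,-80.67);inbay(1)
s=cam('scene');crop(s,[590,70,40],50,'s20.png',7)"
```

```text
tcp [606.8  72.3  71. ] phi -80.6 tilt [ 0.001  0.    -1.   ] F [ 0.2 -0.4  0.7] w 59.9 j [0.04 0.65 1.6  0.   0.88 1.45] t 61.7
now axes d [ 1.3 52.  -1.5] | turn y deg 0.0 (alt -180.0) | axes after turn: x 1.3 y 52.0 z -1.4
tcp in bay frame x 1.4 y -0.7 z 71.0 F carrier x 0.1 y -0.4 z 0.7
s20.png x0,y0 261 159 scale 7 (100, 100, 3)
```

View pics/s20.png

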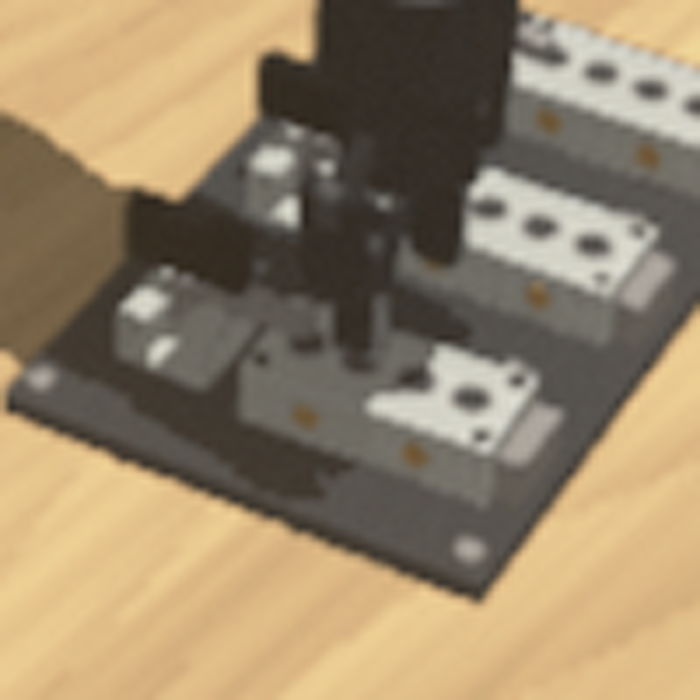

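Request:
move_arm(motion=[[0, 0, 0, 1, 4, -0.7, 0.7], [0, 0, 0, 0.8, 8, -0.7, 0.7], [0, 0, 0, 0, 12, 0, 0.7], [0, 0, 0, 0, 12, 0, 0.7], [0, 0, 0, 0, 10, 0, 0.7], [0, 0, 0, 0, 5, 0, 0.7], [0, 0, 0, 0, 0, 0, 0.7], [0, 0, 0, 0, 0, 0, 0.4], [0, 0, 0, 0, 0, 0, 0.4], [0, 0, 0, 0, 0, 0, 0.4]])

```text
t: 62.55
tcp_pos: [605.1, 70.3, 19.1]
tool_rot: [-1.282, 1.088, -1.088]
contact_force: [0.5, -0.3, -5.2]
gripper_width: 49.8
```

```bash
python3 -c "
from h import *
inbay(1); plan(*bay(1),19,-80.67)"
```

```text
tcp in bay frame x -0.7 y -2.5 z 19.1 F carrier x 0.4 y -0.4 z -5.2
tcp [605.1  70.3  19.1] phi -80.7 tilt [-0. -0. -1.] F [ 0.5 -0.3 -5.2] w 49.8 j [ 0.04  0.73  1.62 -0.    0.79  1.45] t 62.5
now axes d [-2.5  0.1  0.7] | turn y deg 0.0 (alt -180.0) | axes after turn: x -2.5 y 0.1 z 0.7
```

Request:
move_arm(motion=[[0, 0, 0, 0, 0, -0.8, 0.4], [0, 0, 0, -1, 0, 0, 0.4], [0, 0, 0, -1, 0, 0, 0.4], [0, 0, 0, -1, 0, 0, 0.4], [0, 0, 0, -1, 0, 0, 0.4], [0, 0, 0, -0.5, 0, 0, 0.4], [0, 0, 0, 0, 0, 0, 0.4], [0, 0, 0, 0, 0, 0, 0.4], [0, 0, 0, 0, 0, 0, 0.4], [0, 0, 0, 0, 0, 0, 0.4]])

```text
t: 63.38
tcp_pos: [603.5, 72.1, 19.1]
tool_rot: [-1.284, 1.089, -1.09]
contact_force: [-2.2, -18.1, -2.5]
gripper_width: 48.9
```

```bash
python3 -c "
from h import *
inbay(1)"
```

```text
tcp in bay frame x -1.9 y -0.4 z 19.1 F carrier x -5.1 y -17.5 z -2.5
```

Request:
move_arm(motion=[[0, 0, 0, 0, 0, 0.7, 0.4], [0, 0, 0, 0, 0, 0.7, 0.4], [0, 0, 0, 0, 0, 0.7, 0.4], [0, 0, 0, 0, 0, 0.7, 0.4], [0, 0, 0, 0, 0, 0.7, 0.4], [0, 0, 0, 0, 0, 0, 0.4], [0, 0, 0, 0, 0, 0, 0.4], [0, 0, 0, 0, 0, 0, 0.4], [0, 0, 0, 0, 0, 0, 0.4], [0, 0, 0, 0, 0, 0, 0.4]])

```text
t: 64.22
tcp_pos: [603.8, 72.1, 19.0]
tool_rot: [-1.29, 1.094, -1.087]
contact_force: [-20.2, -23.6, 11.3]
gripper_width: 49.3
```

```bash
python3 -c "
from h import *
inbay(1)"
```

```text
tcp in bay frame x -1.6 y -0.5 z 19.0 F carrier x -23.8 y -20.0 z 11.3
```

Request:
move_arm(motion=[[0, 0, 0, 1, -0.5, 0, 0.4], [0, 0, 0, 0.5, 0, 0, 0.4], [0, 0, 0, 0, 0, 0.5, 0.4], [0, 0, 0, 0, 0, 0.5, 0.4], [0, 0, 0, 0, 0, 0, 0.4], [0, 0, 0, 0, 0, 0, 0.4], [0, 0, 0, 0, 0, 0, 0.4], [0, 0, 0, 0, 0, 0, 0.4], [0, 0, 0, 0, 0, 0, 0.4], [0, 0, 0, 0, 0, 0, 0.4]])

```text
t: 65.05
tcp_pos: [604.6, 72.2, 19.0]
tool_rot: [-1.29, 1.095, -1.085]
contact_force: [-19.2, -14.1, 8.4]
gripper_width: 49.1
```

```bash
python3 -c "
from h import *
inbay(1)
s=cam('scene');crop(s,[620,80,40],30,'s21.png',12)"
```

```text
tcp in bay frame x -0.9 y -0.6 z 19.0 F carrier x -21.2 y -10.9 z 8.4
s21.png x0,y0 292 182 scale 12 (60, 60, 3)
```

View pics/s21.png

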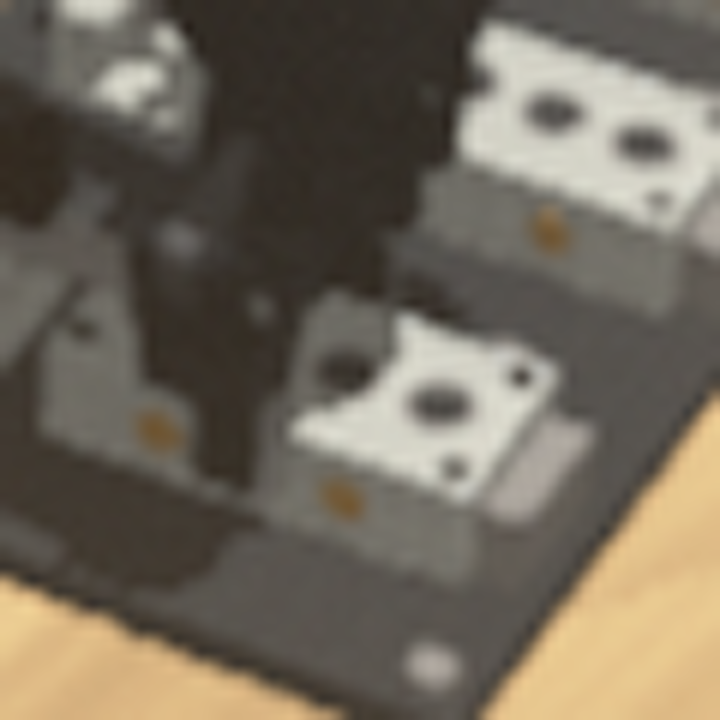

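Request:
move_arm(motion=[[0, 0, 0, 0, -0.4, 0.5, 0.4], [0, 0, 0, 0, 0, 0.5, 0.4], [0, 0, 0, 0, 0, 0, 0.4], [0, 0, 0, 0, 0, 0, 0.4], [0, 0, 0, 0, 0, 0, 0.4], [0, 0, 0, 0, 0, 0, 0.4], [0, 0, 0, 0, 0, 0, 0.4], [0, 0, 0, 0, 0, 0, 0.4], [0, 0, 0, 0, 0, 0, 0.4], [0, 0, 0, 0, 0, 0, 0.4]])

```text
t: 65.93
tcp_pos: [604.6, 72.2, 19.0]
tool_rot: [-1.292, 1.096, -1.084]
contact_force: [-23.2, -15.1, 8.4]
gripper_width: 49.7
```

```bash
python3 -c "
from h import *
inbay(1)
s=cam('scene')
uv=(np.array([(440,404)])+.5)/12-.5+np.array([292,182])
print(ports(s,1,uv,3))"
```

```text
tcp in bay frame x -0.9 y -0.6 z 19.0 F carrier x -25.4 y -11.2 z 8.4
[[35.8  0.9]]
```

Request:
move_arm(motion=[[0, 0, 0, 0, 0, -0.8, 0.4], [0, 0, 0, 0, 0.3, -0.6, 0.4], [0, 0, 0, 0, 0, 0, 0.7], [0, 0, 0, 0, 0, 0, 0.7], [0, 0, 0, 0, 0, 0, 0.7], [0, 0, 0, 0, -5, 0, 0.7], [0, 0, 0, 0, -10, 0, 0.7], [0, 0, 0, 0, -20, 0, 0.7], [0, 0, 0, 0, -25, 0, 0.7], [0, 0, 0, 0, -25, 0, 0.7]])

```text
t: 66.82
tcp_pos: [608.0, 73.9, 106.5]
tool_rot: [-1.282, 1.088, -1.088]
contact_force: [-0.0, -0.4, 1.1]
gripper_width: 59.5
```

```bash
python3 -c "
from h import *
plan(298,501,223,-80.67)"
```

```text
tcp [608.   73.9 106.5] phi -80.6 tilt [ 0.  0. -1.] F [-0.  -0.4  1.1] w 59.5 j [0.05 0.61 1.58 0.   0.95 1.45] t 66.8
now axes d [-471.8 -116.6 -236.4] | turn y deg 0.0 (alt -180.0) | axes after turn: x -471.7 y -116.5 z -236.7
```

Request:
move_arm(motion=[[0, 0, 0, 0, -30, 0, 0.7], [0, 0, 0, 0, -35, 0, 0.7], [0, 0, 0, -5, -30, -3, 0.7], [0, 0, 0, -15, -15, -8, 0.7], [0, 0, 0, -28, -6, -14, 0.7], [0, 0, 0, -34, 0, -17, 0.7], [0, 0, 0, -34, 0, -17, 0.7], [0, 0, 0, -34, 0, -17, 0.7], [0, 0, 0, -34, 0, -17, 0.7], [0, 0, 0, -34, 0, -17, 0.7]])

```text
t: 67.65
tcp_pos: [462.8, 272.4, 222.0]
tool_rot: [-1.28, 1.087, -1.089]
contact_force: [-0.3, -0.1, 0.0]
gripper_width: 59.5
```

Request:
move_arm(motion=[[0, 0, 0, -34, 0, -17, 0.7], [0, 0, 0, -34, 0, -17, 0.7], [0, 0, 0, -34, 0, -17, 0.7], [0, 0, 0, -34, 0, -17, 0.7], [0, 0, 0, -34, 0, -17, 0.7], [0, 0, 0, -34, 0, -17, 0.7], [0, 0, 0, -28, 0, -14, 0.7], [0, 0, 0, -15, 0, -7, 0.7], [0, 0, 0, -5, 0, -3, 0.7], [0, 0, 0, 0, 0, 0, 0.7]])

```text
t: 68.48
tcp_pos: [298.0, 499.9, 221.4]
tool_rot: [-1.282, 1.087, -1.087]
contact_force: [-0.1, 0.7, -0.8]
gripper_width: 59.7
```

```bash
python3 -c "
from h import *
t=cam('top'); s=cam('scene')
f=lambda L,o:(np.array(L)+.5)/6-.5+np.array(o)
T={1:[(621,236),(628,286),(636,336)],2:[(389,266),(394,315),(400,366)],3:[(152,298),(157,348),(161,398)]}
S={1:[(410,575),(362,560),(315,542)],2:[(514,443),(470,428),(426,411)],3:[(606,325),(564,312),(521,296)]}
for i in (1,2,3):
    print(i,'top',ports(t,i,f(T[i],(155,129)),3).tolist(),'scene',ports(s,i,f(S[i],(260,120)),3).tolist())
crop(t,[560,180,40],66,'e2.png',6);crop(s,[560,180,40],66,'e2s.png',6)
print(get_state()['tcp_pos'])
"
```

```text
1 top [[35.9, 0.3], [11.9, 0.0], [-11.9, -0.2]] scene [[35.8, 0.8], [11.7, 0.1], [-12.0, -0.1]]
2 top [[36.2, 0.6], [12.4, 0.6], [-12.1, 0.4]] scene [[36.1, 0.8], [11.9, 0.5], [-11.9, 0.6]]
3 top [[36.1, 0.5], [12.2, 0.2], [-11.8, 0.6]] scene [[35.9, 0.6], [12.3, 0.7], [-11.8, 1.0]]
e2.png x0,y0 155 129 scale 6 (132, 132, 3)
e2s.png x0,y0 260 120 scale 6 (132, 132, 3)
[299.26039338 498.64062768 221.14027624]
```

View pics/e2.png

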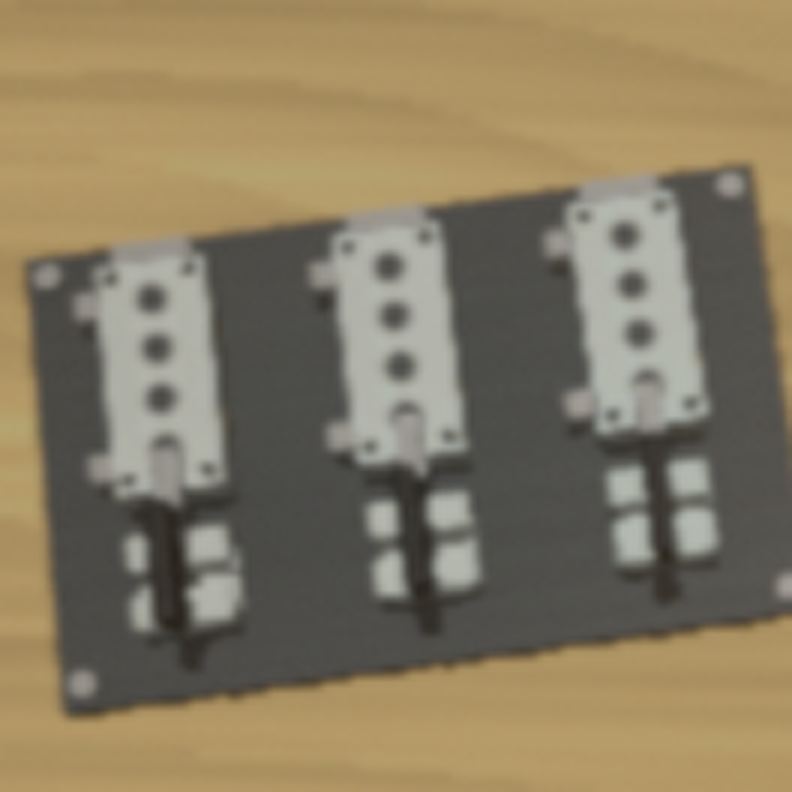

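View pics/e2s.png

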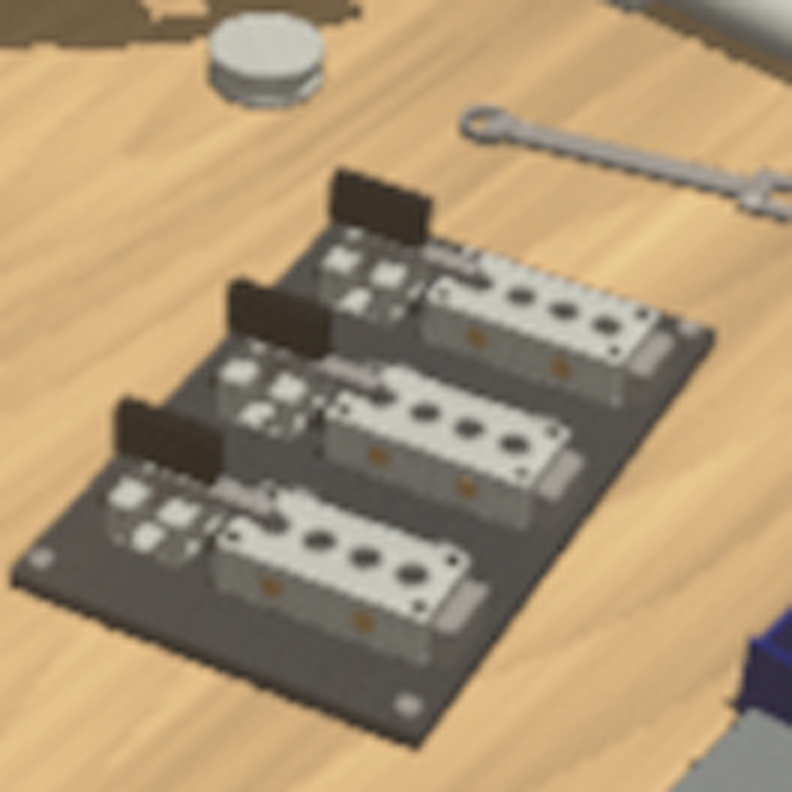

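Block 1 still has about 0.7° of skew (roughly 1 mm off the rear post), so I'll nudge its rear −y side with shut fingers.

```bash
python3 -c "
from h import *
b=bay(1,-26,-55)
plan(b[0],b[1],150,-80.67)"
```

```text
tcp [299.3 498.6 221.1] phi -80.7 tilt [ 0.  0. -1.] F [-0.5  0.3  0.1] w 59.8 j [ 0.95  0.42  1.58 -0.    1.14  2.36] t 68.6
now axes d [524.8  71.2 206.9] | turn y deg 0.0 (alt -180.0) | axes after turn: x 524.8 y 71.1 z 207.0
```

Request:
move_arm(motion=[[0, 0, 0, 12, 0, 5, 0], [0, 0, 0, 26, 0, 10, 0], [0, 0, 0, 34, 0, 13.5, 0], [0, 0, 0, 36, 0, 14, 0], [0, 0, 0, 36, 0, 14, 0], [0, 0, 0, 36, 0, 14, 0], [0, 0, 0, 36, 0, 14, 0], [0, 0, 0, 36, 0, 14, 0], [0, 0, 0, 36, 0, 14, 0], [0, 0, 0, 36, 0, 14, 0]])

```text
t: 69.42
tcp_pos: [477.0, 196.4, 221.1]
tool_rot: [-1.281, 1.089, -1.09]
contact_force: [0.8, 0.5, -0.6]
gripper_width: -0.0
```

Request:
move_arm(motion=[[0, 0, 0, 36, 0, 14, 0], [0, 0, 0, 36, 0, 14, 0], [0, 0, 0, 36, 0, 14, 0], [0, 0, 0, 36, 0, 14, 0], [0, 0, 0, 32, 0, 13, 0], [0, 0, 0, 18, 6, 8, 0], [0, 0, 0, 6, 15, 3, 0], [0, 0, 0, 0, 25, 0, 0], [0, 0, 0, 0, 20, 0, 0], [0, 0, 0, 0, 5, 0, 0]])

```text
t: 70.25
tcp_pos: [585.7, 13.7, 146.9]
tool_rot: [-1.284, 1.093, -1.087]
contact_force: [0.1, -0.4, -1.0]
gripper_width: -0.2
```

```bash
python3 -c "
from h import *
b=bay(1,-26,-50); inbay(1)
plan(b[0],b[1],26,-80.67)"
```

```text
tcp in bay frame x -29.0 y -55.2 z 146.9 F carrier x 0.0 y -0.4 z -1.0
tcp [585.7  13.7 146.9] phi -80.8 tilt [-0.005  0.    -1.   ] F [ 0.1 -0.4 -1. ] w -0.2 j [-0.06  0.51  1.63 -0.    1.    1.35] t 70.2
now axes d [ -5.1 120.9   3.5] | turn y deg -0.1 (alt 179.9) | axes after turn: x -5.2 y 120.9 z 3.0
```

Request:
move_arm(motion=[[0, 0, 0, -1, 8, 1, 0], [0, 0, 0, 0, 16, 1, 0], [0, 0, 0, 0, 22, 0, 0], [0, 0, 0, 0, 22, 0, 0], [0, 0, 0, 0, 22, 0, 0], [0, 0, 0, 0, 18, 0, 0], [0, 0, 0, 0, 9, 0, 0], [0, 0, 0, 0, 3, 0, 0], [0, 0, 0, 0, 0, 0, 0], [0, 0, 0, 0, 0, 0, 0]])

```text
t: 71.08
tcp_pos: [590.2, 16.9, 30.9]
tool_rot: [-1.281, 1.087, -1.089]
contact_force: [0.8, -0.2, -0.3]
gripper_width: 0.1
```

```bash
python3 -c "
from h import *
inbay(1)
s=cam('scene');crop(s,[580,50,40],45,'s22.png',8)"
```

```text
tcp in bay frame x -24.0 y -52.8 z 30.9 F carrier x 0.7 y -0.3 z -0.3
s22.png x0,y0 259 166 scale 8 (90, 90, 3)
```

View pics/s22.png

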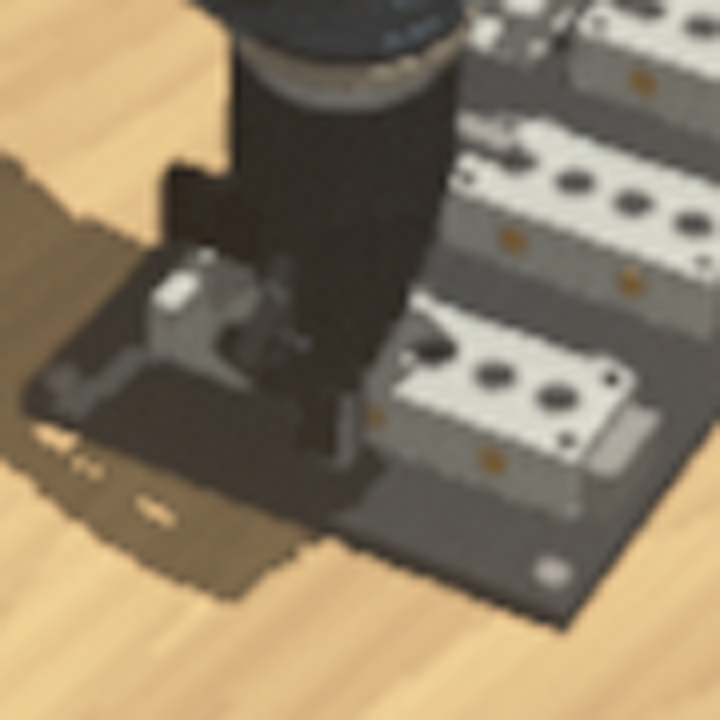

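Request:
move_arm(motion=[[0, 0, 0, -2, 2, -1.5, 0], [0, 0, 0, -3, 3, -1.5, 0], [0, 0, 0, -3, 0, 0, 0], [0, 0, 0, -1.5, 0, 0, 0], [0, 0, 0, -1, 0, 0, 0], [0, 0, 0, -1, 0, 0, 0], [0, 0, 0, 0, 0, 0, 0], [0, 0, 0, 0, 0, 0, 0], [0, 0, 0, 0, 0, 0, 0], [0, 0, 0, 0, 0, 0, 0]])

```text
t: 71.97
tcp_pos: [584.7, 27.8, 24.7]
tool_rot: [-1.282, 1.088, -1.088]
contact_force: [-1.0, 1.0, -0.1]
gripper_width: 0.0
```

```bash
python3 -c "
from h import *
inbay(1)"
```

```text
tcp in bay frame x -27.7 y -41.1 z 24.7 F carrier x -0.8 y 1.1 z -0.1
```

Request:
move_arm(motion=[[0, 0, 0, -0.8, 0, 0, 0], [0, 0, 0, -0.8, 0, 0, 0], [0, 0, 0, -0.8, 0, 0, 0], [0, 0, 0, -0.8, 0, 0, 0], [0, 0, 0, 0, 0, 0, 0], [0, 0, 0, 0, 0, 0, 0], [0, 0, 0, 0, 0, 0, 0], [0, 0, 0, 0, 0, 0, 0], [0, 0, 0, 0, 0, 0, 0], [0, 0, 0, 0, 0, 0, 0]])

```text
t: 72.8
tcp_pos: [584.0, 30.5, 24.7]
tool_rot: [-1.283, 1.088, -1.088]
contact_force: [-0.8, -5.2, 0.1]
gripper_width: 0.2
```

```bash
python3 -c "
from h import *
inbay(1)"
```

```text
tcp in bay frame x -27.9 y -38.3 z 24.7 F carrier x -1.7 y -5.0 z 0.1
```

Contact at y −38.3. A few mm more.

Request:
move_arm(motion=[[0, 0, 0, -0.6, 0, 0, 0], [0, 0, 0, -0.6, 0, 0, 0], [0, 0, 0, -0.6, 0, 0, 0], [0, 0, 0, -0.6, 0, 0, 0], [0, 0, 0, 0, 0, 0, 0], [0, 0, 0, 0, 0, 0, 0], [0, 0, 0, 0, 0, 0, 0], [0, 0, 0, 0, 0, 0, 0], [0, 0, 0, 0, 0, 0, 0], [0, 0, 0, 0, 0, 0, 0]])

```text
t: 73.63
tcp_pos: [584.0, 30.9, 24.9]
tool_rot: [-1.284, 1.086, -1.09]
contact_force: [-1.0, -19.7, 2.3]
gripper_width: -0.4
```

```bash
python3 -c "
from h import *
inbay(1)"
```

```text
tcp in bay frame x -27.9 y -37.9 z 24.9 F carrier x -4.2 y -19.3 z 2.3
```

Request:
move_arm(motion=[[0, 0, 0, 0, 0, 0.7, 0], [0, 0, 0, 0, 0, 0.7, 0], [0, 0, 0, 0, 0, 0.6, 0], [0, 0, 0, 0, 0, 0, 0], [0, 0, 0, 2, 0, 0, 0], [0, 0, 0, 3, 0, 0, 0], [0, 0, 0, 6, 0, 0, 0], [0, 0, 0, 8, -5, 0, 0], [0, 0, 0, 0, -15, 0, 0], [0, 0, 0, 0, -25, 0, 0]])

```text
t: 74.47
tcp_pos: [587.7, 14.4, 68.6]
tool_rot: [-1.284, 1.091, -1.086]
contact_force: [0.4, 0.1, -1.0]
gripper_width: 0.1
```

Request:
move_arm(motion=[[0, 0, 0, 0, -30, 0, 0], [0, 0, 0, 0, -35, 0, 0], [0, 0, 0, 0, -35, 0, 0], [0, 0, 0, 0, -30, 0, 0], [0, 0, 0, -5, -20, -3, 0], [0, 0, 0, -20, -5, -8, 0], [0, 0, 0, -34, 0, -14, 0], [0, 0, 0, -34, 0, -14, 0], [0, 0, 0, -34, 0, -14, 0], [0, 0, 0, -34, 0, -14, 0]])

```text
t: 75.3
tcp_pos: [495.7, 163.9, 225.2]
tool_rot: [-1.281, 1.088, -1.089]
contact_force: [0.4, 1.1, 0.8]
gripper_width: -0.2
```

Request:
move_arm(motion=[[0, 0, 0, -36, 0, -15, 0], [0, 0, 0, -36, 0, -15, 0], [0, 0, 0, -36, 0, -15, 0], [0, 0, 0, -36, 0, -15, 0], [0, 0, 0, -36, 0, -15, 0], [0, 0, 0, -36, 0, -15, 0], [0, 0, 0, -36, 0, -15, 0], [0, 0, 0, -36, 0, -15, 0], [0, 0, 0, -36, 0, -15, 0], [0, 0, 0, -20, 0, -8, 0]])

```text
t: 76.13
tcp_pos: [297.6, 481.8, 225.2]
tool_rot: [-1.282, 1.087, -1.086]
contact_force: [1.0, 0.2, -0.5]
gripper_width: -0.1
```

```bash
cat > fin.py <<'E'
from h import *
t=cam('top'); s=cam('scene')
f=lambda L,o:(np.array(L)+.5)/6-.5+np.array(o)
T={1:[(621,236),(628,286),(636,336)],2:[(389,266),(394,315),(400,366)],3:[(152,298),(157,348),(161,398)]}
S={1:[(410,575),(362,560),(315,542)],2:[(514,443),(470,428),(426,411)],3:[(606,325),(564,312),(521,296)]}
for i in (1,2,3):
    print(i,'top',ports(t,i,f(T[i],(155,129)),3).tolist(),'scene',ports(s,i,f(S[i],(260,120)),3).tolist())
n=str(int(get_state()['t']*10))
crop(t,[*bay(1),40],30,'f%s.png'%n,12);crop(s,[560,180,40],66,'fs%s.png'%n,6)
cv2.imwrite('pics/full%s.png'%n,t['frame'][:,:,::-1])
print(get_state()['tcp_pos'])
E
python3 fin.py
```

```text
1 top [[36.2, 0.4], [12.1, 0.3], [-12.0, 0.4]] scene [[35.9, 1.1], [11.7, 1.1], [-11.8, 0.4]]
2 top [[36.2, 0.6], [12.4, 0.6], [-12.1, 0.4]] scene [[36.0, 0.8], [11.9, 0.6], [-11.9, 0.7]]
3 top [[36.1, 0.5], [12.2, 0.2], [-11.8, 0.6]] scene [[35.8, 0.6], [12.2, 0.7], [-11.8, 0.9]]
f762.png x0,y0 230 150 scale 12 (60, 60, 3)
fs762.png x0,y0 260 120 scale 6 (132, 132, 3)
[297.90137451 481.47981601 224.91756732]
```

View pics/f762.png

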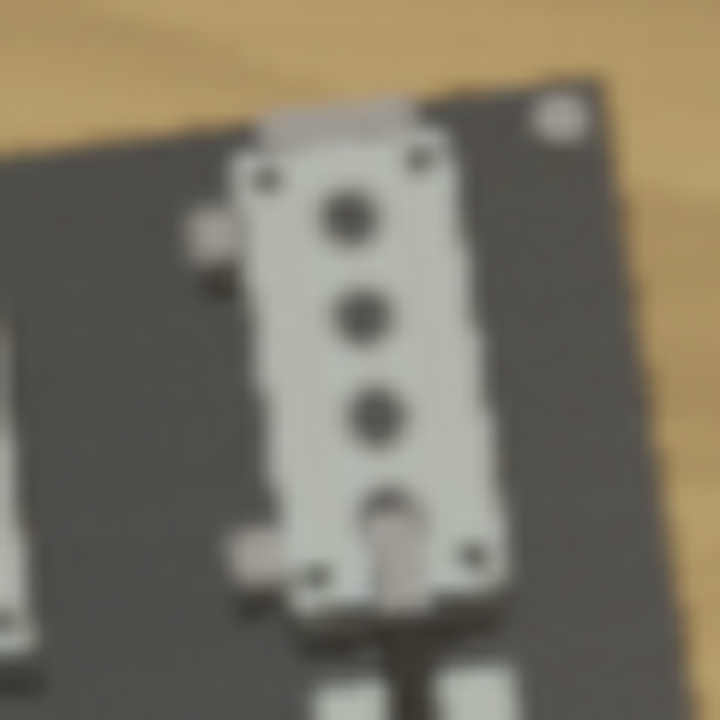

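View pics/full762.png

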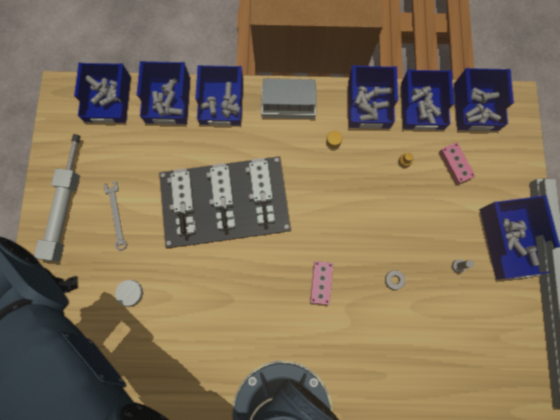

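View pics/fs762.png

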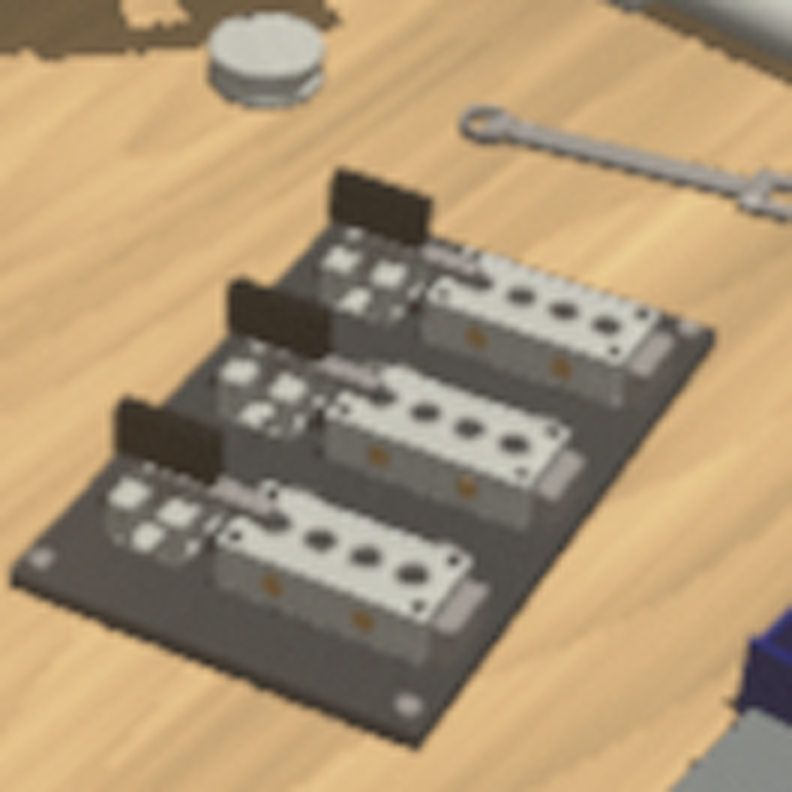

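```bash
python3 -c "
from bench import hand_in
print(hand_in())"
```

```text
the job is handed in; nothing more can be done
None
```

All three aluminium blocks are in the carrier, one to each bay, pushed home and locked, and I handed the job in at about 76 s of the 210 s. I left the pink look-alikes and the other bench items alone.

- **Fasteners:** each one went in about 14.3 mm and stopped firmly at 20–25 N, then turned 91° clockwise. In the last pictures all three wings are low and lie parallel to the blocks, with the tongues over the block ends.
- **Block 1 had to be re-seated:** after all three were locked, it was found turned about 2.7°, with its rear roughly 4 mm off the post. That was probably the knock, but I did not see it happen. Regripping it under its locked tongue left about 0.7°, so I pushed its rear side with closed fingers until it stopped against the post at 19 N.
- **Last check:** the ports of all three blocks read within about 1 mm of home in both cameras. They all share a 0.3–1.1 mm offset in y, which is within the calibration error.
- **Checks that disagreed:** my automatic block finder often failed or gave a false fit on blocks partly hidden by shadow or the tongues. I used port positions picked from the pictures for the final check instead. In the last scene view, block 1's third port reads 0.7 mm lower in y than its other two; the top view shows the three within 0.1 mm.

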